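# Press home the bearings of the toppled freehub bodies

## Task

The freehub bodies have fallen over on the bench. Stand every one upright on the pressing plate with its proud brass bearing on top, slide the plate (never lift it) to bring each in turn under the ram and pull the press lever down until its bearing is fully home, letting the lever spring back up each time. Finish with the plate slid back squarely onto the yellow outline, all bodies still standing on it, and leave the jar, chainring and wrench alone.

Things in the scene. Friction and masses are not known exactly. Their poses are not given: they have to be found in the camera images.
- press: Blue bench arbor press, fixed. Origin on the bench under the ram; x axis from the open front to the column, z up. Press axes, mm: steel slide table x -70..95, y -130..290, top at z 12; column from x 105; head x -24..170, y -31..31, z 165..245, with a boss to y -81 at the lever pivot
- ram_foot (a point): Centre of the flat underside of the brass foot (23 mm diameter) of the ram; moves with it. Lever up: 108 mm above the bench, clear of all that stands on the plate. Goes straight down 32 mm per rad of lever
- lever_pivot (a point): Centre of the lever's hub on the press's right (-y) side, at x 30, y -100, z 205 mm in press axes. Pivot axis: the press's y axis
- lever_grip (a point): Point on the centre line of the lever's black grip, 185 mm from the pivot; moves with the lever. Grip: round bar, 22 mm diameter, 150 to 215 mm from the pivot, then a red ball of 30 mm diameter centred at 222 mm; nearer the pivot a bare 12 mm bar
- lever (a joint): Press lever, rad. 0: up, pointing to the press's front (-x), 0.45 rad above level; grows as it is pushed down, hard stop at 1.2. A spring returns it to 0. At the grip: 3 to 6 N idle, about 9 N more while a bearing goes in. With a body on the plate under the ram the foot meets the proud bearing at about 0.94 and has it home at about 1.13: push until it will go no further
- plate: Loose aluminium pressing plate, 0.75 kg, 10 mm thick, flat on the slide table; main part 100 (x) by 240 mm (y), origin at the centre of its underside. Painted rings (51 mm diameter) at y -75, 0 and 75 mm mark three places to stand bodies. At y 75 mm a 40 mm wide tab on its -x (robot) edge reaches x -113 mm and carries the red handle block. Parallel to the press's axes when square
- handle (a point): Centre of the top of the red handle block fixed on the plate's tab (x -92, y 75, z 46 mm in plate axes): 32 (x) by 26 (y) by 36 mm tall, by which the plate is moved and turned
- park (a point): Centre, on the slide table's top, of the yellow painted outline (112 by 246 mm) where the plate is loaded and parked: at x 0, y 165 mm in press axes, to the left of the ram
- freehub1: Dark splined freehub body (part of a bicycle rear hub) 35 mm across, 50 mm tall, with a black foot ring 40 mm across and 10 mm tall; about 0.14 kg; found lying on its side, bearing end 3.6 degrees down; hardly rolls. Origin at the centre of its foot (black end); z axis along it to the bearing end, which must end on top. None if absent in this run
- bearing1 (a joint): How far the brass ring bearing (26 mm diameter, orange seal) at the top end of freehub1 is pressed in, m. 0: its face stands 6 mm proud (56 mm from the foot); 0.006: home, flush. Stays where pressed; needs about 45 N, so it takes the press. None if absent
- freehub2: Dark splined freehub body (part of a bicycle rear hub) 35 mm across, 50 mm tall, with a black foot ring 40 mm across and 10 mm tall; about 0.14 kg; found lying on its side, bearing end 3.6 degrees down; hardly rolls. Origin at the centre of its foot (black end); z axis along it to the bearing end, which must end on top. None if absent in this run
- bearing2 (a joint): How far the brass ring bearing (26 mm diameter, orange seal) at the top end of freehub2 is pressed in, m. 0: its face stands 6 mm proud (56 mm from the foot); 0.006: home, flush. Stays where pressed; needs about 45 N, so it takes the press. None if absent
- freehub3: Dark splined freehub body (part of a bicycle rear hub) 35 mm across, 50 mm tall, with a black foot ring 40 mm across and 10 mm tall; about 0.14 kg; found lying on its side, bearing end 3.6 degrees down; hardly rolls. Origin at the centre of its foot (black end); z axis along it to the bearing end, which must end on top. None if absent in this run
- bearing3 (a joint): How far the brass ring bearing (26 mm diameter, orange seal) at the top end of freehub3 is pressed in, m. 0: its face stands 6 mm proud (56 mm from the foot); 0.006: home, flush. Stays where pressed; needs about 45 N, so it takes the press. None if absent
- grease_jar: Green grease jar with a red cap, 64 mm diameter, 70 mm tall, origin at the centre of its underside; bystander
- chainring: Flat steel chainring, 134 mm diameter, 4 mm thick, lying on the bench, origin at the centre of its underside; bystander
- wrench: Steel wrench lying on the bench; bystander

How it is judged:
By the outcome, as a careful person would: the job done as asked, in the order asked, and still so for the second after the job is handed in, with the robot touching nothing.
Of freehub1, freehub2, freehub3 only 2 to 3 are there at a start; the rules pass over those that are not, and their reading is None.
At some moment in a run one of freehub1, freehub2, freehub3 may be knocked a few centimetres aside while the robot is not near it.
Once in a run the grip may slacken for a moment while it holds something.
It also fails if it takes over 210 s, if anything falls off the work surface, if the arm or the gripper's body presses on something with over 40 N, if the wrist force passes 120 N, or if a joint passes its speed limit or range.

## Robot

A 6-joint arm with a two-finger parallel gripper is mounted at the origin on the work surface. World frame = base frame: x ahead of the robot, y to its left, z up, the work surface at z = 0. Lengths are in mm, angles in rad, forces in N, time in s.
With the tool pointing down it reaches from about 300 to 1000 mm from the base axis. Payload 5.1 kg.
Tool frame: the origin (TCP) lies between the finger pads; the fingertips stand 8 mm ahead of it and the grasp point (between the pads) lies 11 mm behind it; z points along the fingers, y is the line along which they close (so a half turn about z gives the same grasp; the last joint's range is limited). The gripper opens to 95 mm and grips with 3 to 60 N. Pads are 20 mm wide; open, the fingers measure 119 mm over their backs; the gripper's body (75 mm by 180 mm) begins 59 mm behind the grasp point.
Start: joints at [1.139, 0.124, 1.65, -0, 1.367, -0.083], TCP at [222.171, 610.839, 222.656] pointing down, gripper open.
Joint ranges: [-2.61, 2.61], [-1.02, 2.33], [0.03, 2.71], [-1.35, 4.49], [0.32, 2.68], [-2.91, 2.91]. Speed limits (rad/s): [2.57, 2.57, 3.14, 3.14, 3.14, 3.14].

## Interface

Orientations are given as a rotation vector (axis times angle).
In Python, from rig import robot, read_camera gives the robot as it stands. The module is installed in compiled form; this text tells all that it offers.
- The arm moves only by the tool arm_command, never from a script. Its argument "rows" is a list of rows, each a list of 6 numbers: the shift along the tool's x, y, z each as a share of 200 mm, from -1 to 1, then the turn, a rotation vector about the tool's x, y, z each as a share of 180 degrees, from -1 to 1. In form: [[x, y, z, ax, ay, az], ...]. A call has 1 to 8 rows; each row shifts and turns the commanded pose from where the row before left it, along the tool's axes as they then stand; what a row does not reach is not made up. A row lasts 1/8 s, in which the tool goes at most 62.5 mm and 10.7 degrees, less where a joint would pass 70% of its speed; a pose out of reach is approached as far as the arm can. A call with a number of a shift or a turn outside -1 to 1 is refused whole. A call with a gripper value outside its range is refused whole. "claw" is the opening, from 0 (shut) to 1 (fully open), set as the call begins (left out, the last holds). The fingers move at their own pace and stop on an object; "newtons" is the grip in N (left out, the last holds). Time passes only in rows, so rows that do not move let the fingers close. It gives the time, the measured TCP pose, the force, the opening and the grip force at its end, in the units of the state.
- robot.observe(): the state, without advancing time (a new reading comes with each control period).
- read_camera(name): name is "scene" or "top"; returns a dict with "img" (420x560x3 uint8, blue, green, red), "fovy" (degrees; the focal length in pixels is half the picture's height over the tangent of half this angle, whatever the lens; pixels are square), "cx", "cy" (the principal point, pixels), "position" and "rotation" of the camera in the world. Camera axes: x right, y down, z forward; pixel columns grow to the right and rows downward; lengths in mm; the calibration is good to about 2 mm. A picture is of the moment at which its call begins. There is no depth.
- robot.sign_off(): hands the job in; it is judged then, once.
The state is a dict: "clock": time; "joint_pos": joint angles; "joint_vel": joint speeds; "joint_efforts": joint torques, N m; "ee_pos": TCP position; "tool_rot": TCP orientation; "ft_force": force on the tool from outside, world axes, zero at the start; "ft_torque": the same for the moment, N m; "gripper_width": finger opening in mm; "grasp_force": force on a finger pad.
Only numpy, scipy, OpenCV 4.12 (cv2) and the standard library are available. Lean on these libraries where they do the work, as an engineer would, in place of code of your own. Each camera call takes 0.05 s, during which the arm holds its last target. There are 200 camera calls.

## Working session

There is one attempt and no reset: what is moved stays moved. The work goes in short steps, Python scripts to look and compute and a tool call to move; the robot and the scene stay as the last step left them, time stands still between calls to the robot, and variables do not carry over. Pictures are saved under pics/ and viewed, at most 14 in all, crops included, and the job is handed in when it is done.

Besides the shell and the picture viewer there is one more tool, called as name(argument=value, ...) on one line, values as JSON. arm_command: Moves the arm, as the interface text tells. Shift numbers are shares of 200 mm and turn numbers shares of 180 degrees, none past 1 either way. Its arguments: {"type":"object","properties":{"rows":{"type":"array","items":{"type":"array","items":{"type":"number"}}},"claw":{"type":"number"},"newtons":{"type":"number"}},"required":["rows"]}

```bash
mkdir -p pics
python3 - <<'E'
from rig import robot, read_camera
import cv2,numpy as np
print(robot.observe())
for n in("scene","top"):
    c=read_camera(n); cv2.imwrite(f"pics/{n}0.png",c["img"]); print(n,{k:v for k,v in c.items() if k!="img"})
E
```

```text
{'clock': 0.0, 'joint_pos': array([ 1.13939441e+00,  1.24490473e-01,  1.65165301e+00, -5.64659266e-05,
        1.36752632e+00, -8.25972533e-02]), 'joint_vel': array([ 0.00036245,  0.00029039,  0.00020436, -0.0003979 , -0.00105194,
       -0.00155262]), 'joint_efforts': array([-4.83282965e-04, -4.17645943e+01, -3.59910858e+01,  7.72454822e-02,
        4.95412492e-02, -2.04247785e-04]), 'ee_pos': array([221.93040645, 610.27087397, 221.40892992]), 'tool_rot': array([-0.54502747, -3.09347026,  0.00317721]), 'ft_force': array([ 0.24743288,  0.35204238, -0.4203733 ]), 'ft_torque': array([-0.03628062, -0.01502635, -0.00987413]), 'grasp_force': 0.0, 'gripper_width': 95.14534469119725}
scene {'fovy': 48.9809323489842, 'cx': 282.64301082132835, 'cy': 209.95424466544054, 'position': array([1351.68952717, -119.86703909, 1333.13213941]), 'rotation': array([-1.97448834, -1.75148557,  0.55101839])}
top {'fovy': 50.16011080092455, 'cx': 276.7716383021706, 'cy': 209.7781752785338, 'position': array([ 395.48721857,  -30.32020051, 1250.7857417 ]), 'rotation': array([-2.15397625,  2.10767214, -0.14574509])}
```

View pics/scene0.png

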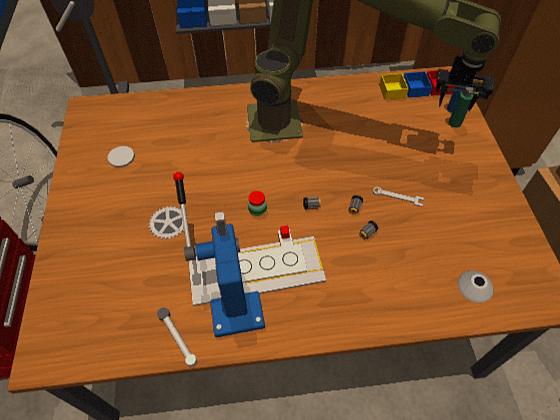

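View pics/top0.png

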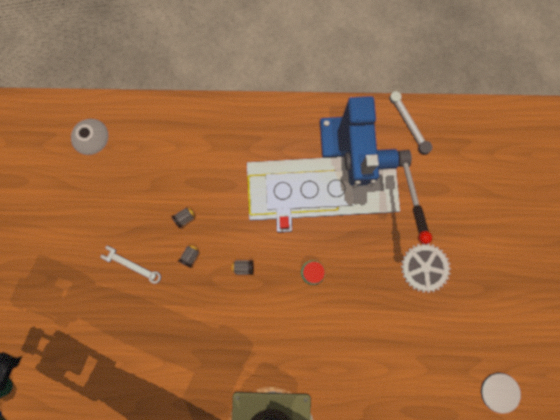

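The scene view shows three freehubs (312,203), (356,204) and (369,230), the handle (285,230) and the lever grip (180,190). The top view shows the freehubs at (184,217), (189,256) and (243,267), with the plate rings at (283,190), (310,189) and (337,188).

```bash
cat > h.py <<'E'
import numpy as np,cv2
from scipy.spatial.transform import Rotation as R
from rig import robot, read_camera
def cam(n):
    c=read_camera(n); c["f"]=c["img"].shape[0]/2/np.tan(np.radians(c["fovy"])/2); c["R"]=R.from_rotvec(c["rotation"]).as_matrix(); return c
def ray(c,p):
    return c["R"]@np.array([(p[0]-c["cx"])/c["f"],(p[1]-c["cy"])/c["f"],1])
def onz(c,p,z):
    d=ray(c,p); return c["position"]+d*(z-c["position"][2])/d[2]
def tri(c1,p1,c2,p2):
    a,b=ray(c1,p1),ray(c2,p2); s=np.linalg.lstsq(np.c_[a,-b],c2["position"]-c1["position"],rcond=None)[0]
    A=c1["position"]+a*s[0];B=c2["position"]+b*s[1]; return (A+B)/2,np.linalg.norm(A-B)
def proj(c,P):
    q=c["R"].T@(np.asarray(P,float)-c["position"]); return q[:2]/q[2]*c["f"]+[c["cx"],c["cy"]]
def crop(c,x0,y0,x1,y1,s,name):
    cv2.imwrite("pics/"+name,cv2.resize(c["img"][y0:y1,x0:x1],None,fx=s,fy=s,interpolation=cv2.INTER_CUBIC))
E
python3 - <<'E'
from h import *
t=cam("top"); s=cam("scene")
a=cv2.resize(t["img"][165:285,160:360],None,fx=4,fy=4,interpolation=cv2.INTER_CUBIC)
cv2.imwrite("pics/t1.png",a)
crop(s,170,165,390,325,3.6,"s1.png")
E
```

```text
(no output)
```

View pics/t1.png

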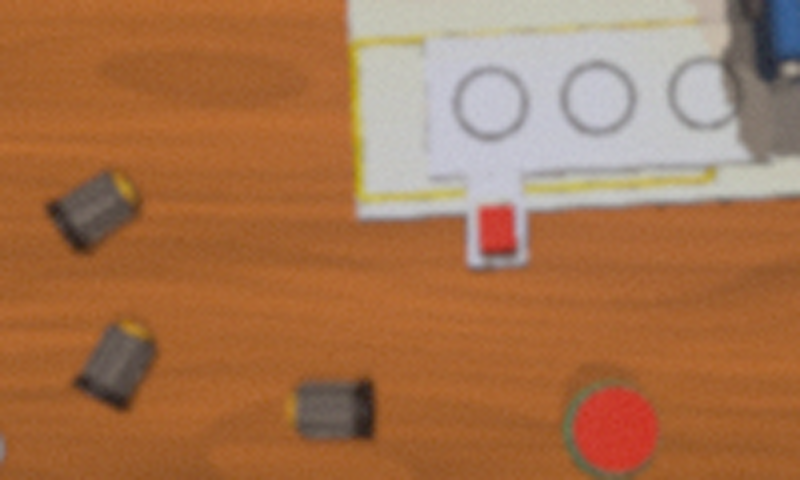

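View pics/s1.png

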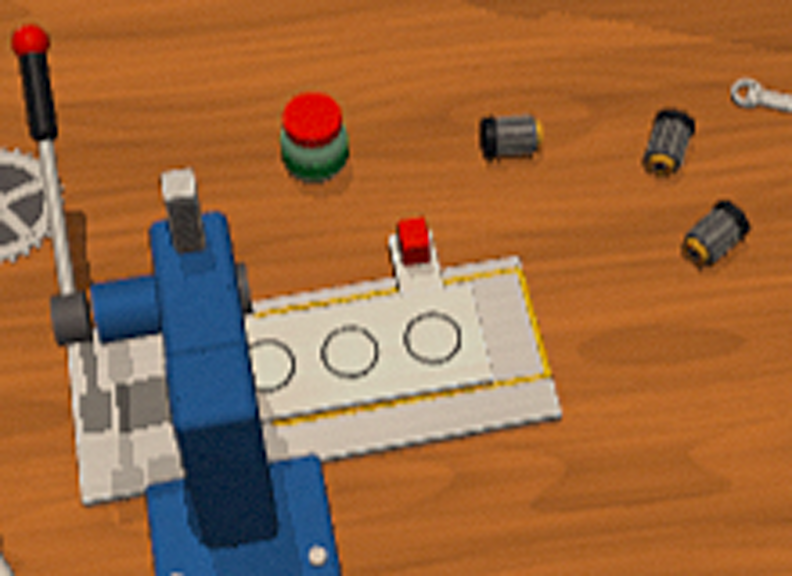

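```bash
cat > fit.py <<'E'
from h import *
from scipy.optimize import least_squares
def T(p,P): 
    c,s=np.cos(p[2]),np.sin(p[2]); return np.array([p[0]+c*P[0]-s*P[1],p[1]+s*P[0]+c*P[1],P[2]])
def fit(obs,p0):
    f=lambda p:np.concatenate([proj(c,T(p,P))-px for c,px,P in obs])
    r=least_squares(f,p0,loss="soft_l1"); return r.x,f(r.x).reshape(-1,2).round(1)
E
cat > m.py <<'E'
from fit import *
t=cam("top"); s=cam("scene")
tp=lambda x,y:np.array([160+(x-1.5)/4,165+(y-1.5)/4]); sp=lambda x,y:np.array([170+x/3.6,165+y/3.6])-.4
obs=[(t,tp(357,218),(-70,290,12)),(s,sp(560,415),(95,290,12)),(s,sp(518,258),(-70,290,12)),(s,sp(84,502),(95,-130,12)),
 (t,tp(350,42),(56,288,12)),(t,tp(361,200),(-56,288,12)),(s,sp(550,377),(56,288,12)),(s,sp(520,270),(-56,288,12)),(t,np.array([399,211.]),(-70,-130,12))]
p,r=fit(obs,[600,-100,0]); print("press",p,r.tolist())
po=[(t,tp(491,103),(0,75,10)),(t,tp(598,97),(0,0,10)),(t,tp(705,93),(0,-75,10)),(t,tp(498,230),(-92,75,46)),(s,sp(432,338),(0,75,10)),(s,sp(349,352),(0,0,10)),(s,sp(413,230),(-92,75,46))]
po=[(c,x,(P[0],P[1],P[2]+12)) for c,x,P in po]
q,r=fit(po,p); print("plate",q,r.tolist())
c,S=np.cos(p[2]),np.sin(p[2]);d=q[:2]-p[:2];print("plate in press",c*d[0]+S*d[1],-S*d[0]+c*d[1],np.degrees(q[2]-p[2]))
for n,P in dict(park=(0,165,12),pivot=(30,-100,205),grip0=(30-185*np.cos(.45),-100,205+185*np.sin(.45)),ball=(30-222*np.cos(.45),-100,205+222*np.sin(.45))).items(): print(n,T(p,P))
print("handle", T(q,(-92,75,58)))
print("handle z tri",tri(t,tp(498,230),s,sp(413,230)),"ring tri",tri(t,tp(598,97),s,sp(349,352)))
print("ball tri",tri(t,(425.5,237),s,(170+31/3.6,165+41/3.6)))
# hubs: foot-end centre & bearing-end centre (body silhouettes), top then scene
H={"A":[(70,228),(124,186),(732,215),(697,249)],"B":[(103,388),(134,329),(676,122),(659,162)],"C":[(365,407),(290,410),(489,138),(541,135)]}
for n,(tf,tb,sf,sb) in H.items():
    a,ea=tri(t,tp(*tf),s,sp(*sf)); b,eb=tri(t,tp(*tb),s,sp(*sb)); v=b-a
    print(n,"foot",a.round(1),ea.round(1),"bear",b.round(1),eb.round(1),"len",np.linalg.norm(v).round(1),"az",np.degrees(np.arctan2(v[1],v[0])).round(1))
E
python3 m.py
```

```text
press [ 6.54300279e+02 -2.10795384e+02  7.55024187e-02] [[0.2, -0.1], [0.9, -0.2], [0.5, -0.5], [-0.4, -0.1], [0.8, -0.1], [-0.3, -0.5], [0.1, -0.4], [0.4, -0.2], [0.8, -0.1]]
plate [ 6.48780257e+02 -9.32456146e+01  7.47499953e-02] [[0.1, 0.3], [0.2, 0.3], [0.4, -0.1], [0.1, -0.5], [0.4, -0.2], [0.5, -0.1], [0.1, 0.1]]
plate in press 3.3625666853653122 117.63125424080252 -0.0431106875765261
park [641.8542127  -46.26546099  12.        ]
pivot [ 691.75788068 -308.2475671   205.        ]
grip0 [ 525.64975321 -320.8130185   285.46862381]
ball [ 492.42812772 -323.32610879  301.56234857]
handle [551.4361354 -25.3256477  58.       ]
handle z tri (array([550.21980493, -25.27787178,  56.95058011]), np.float64(0.6455593382148392)) ring tri (array([649.42588328, -93.76257968,  22.86038311]), np.float64(2.4362538371392723))
ball tri (array([ 493.01448515, -323.63842997,  303.15511187]), np.float64(1.2228859722872352))
A foot [549.9 273.2  24.9] 4.1 bear [580.3 235.8  21.4] 0.2 len 48.3 az -50.8
B foot [440.3 243.   28.5] 3.4 bear [480.9 221.8  23.2] 3.1 len 46.1 az -27.6
C foot [431.6  63.1  20.7] 0.3 bear [428.6 115.2  12.8] 0.2 len 52.7 az 93.3
```

```bash
cat > hub.py <<'E'
from h import *
from scipy.optimize import minimize
def pts(x,y,az,tilt=-3.6,zf=20.):
    # x,y: ground position of body axis 25 mm from foot; lying
    a,e=np.radians(az),np.radians(tilt); b=np.array([np.cos(a)*np.cos(e),np.sin(a)*np.cos(e),np.sin(e)])
    u=np.array([-np.sin(a),np.cos(a),0]); v=np.cross(b,u); f=np.array([x,y,zf-1.0])-25*b; f[2]=20*np.cos(e)
    th=np.linspace(0,2*np.pi,48); o=[]
    for r,z in((20,0),(20,10),(17.5,10),(17.5,50)): o+= [f+b*z+r*(u*np.cos(k)+v*np.sin(k)) for k in th]
    return np.array(o)
def mask(c,up=4):
    g=cv2.resize(c["img"],None,fx=up,fy=up,interpolation=cv2.INTER_CUBIC); hsv=cv2.cvtColor(g,cv2.COLOR_BGR2HSV); return (hsv[...,1]<110).astype(np.uint8)
def render(c,P,shape,up=4):
    q=np.array([proj(c,p) for p in P]); q=((q+.5)*up-.5)
    m=np.zeros(shape,np.uint8)
    for i in(0,96): cv2.fillConvexPoly(m,cv2.convexHull(np.round(q[i:i+96]*16).astype(np.int32)),1,shift=4)
    return m
def fithub(cs,ms,p0):
    def cost(p):
        k=0
        for c,m in zip(cs,ms):
            q=proj(c,[p0[0],p0[1],20])*4; x,y=q.astype(int); sl=(slice(max(y-110,0),y+110),slice(max(x-110,0),x+110))
            r=render(c,pts(*p),m.shape)[sl]; w=m[sl]
            k+=1-(r&w).sum()/max((r|w).sum(),1)
        return k
    best=min((minimize(cost,[p0[0]+d,p0[1],p0[2]+e],method="Nelder-Mead",options=dict(initial_simplex=np.array([[p0[0]+d,p0[1],p0[2]+e]]*4)+np.vstack([np.zeros(3),np.diag([6,6,10])]))) for d,e in((0,0),(4,6))),key=lambda r:r.fun)
    return best.x,best.fun
if __name__=="__main__":
    cs=[cam("top"),cam("scene")]; ms=[mask(c) for c in cs]
    for n,p in dict(A=(562,256,-50.8),B=(460,233,-27.6),C=(430,88,93)).items(): print(n,fithub(cs,ms,p),fithub(cs[:1],ms[:1],p)[0],fithub(cs[1:],ms[1:],p)[0])
E
python3 hub.py
```

```text
A (array([564.23518681, 257.04673377, -51.91111263]), np.float64(0.6710453722231313)) [563.29884061 257.67552372 -52.31840456] [564.32294921 257.52620785 -54.4795259 ]
B (array([455.6779415 , 235.71145731, -26.79044503]), np.float64(0.8287871822339145)) [455.96174368 235.4076083  -26.98571219] [454.40179144 235.93882907 -25.28326296]
C (array([429.26971232,  84.66294774,  89.02437365]), np.float64(0.40460883810668735)) [429.12192219  82.9716083   90.29835642] [428.87483578  84.7351796   84.40867496]
```

arm_command(rows=[[0,0,0,0,0.05,0],[0,0,0,0,0.05,0],[0,0,0,0.05,0,0],[0,0,0,0.05,0,0],[0,0,0,0,0,0]])

```text
clock: 1.02
ee_pos: [222.5, 611.7, 220.1]
tool_rot: [-0.411, -2.727, 0.357]
ft_force: [-1.1, 0.4, 0.3]
gripper_width: 95.4
grasp_force: 0.0
```

```bash
cat > plan.py <<'E'
from h import *
import json,sys
def pose():
    o=robot.observe(); return np.array(o["ee_pos"]),R.from_rotvec(o["tool_rot"]),o
def log():
    p,r,o=pose(); open("log.jsonl","a").write(json.dumps([list(map(float,o["joint_pos"])),list(map(float,p)),list(map(float,r.as_rotvec()))])+"\n"); return p,r,o
def rot(zdir,ydir):
    z=np.array(zdir,float);z/=np.linalg.norm(z);y=np.array(ydir,float);y-=z*(y@z);y/=np.linalg.norm(y);return R.from_matrix(np.c_[np.cross(y,z),y,z])
def plan(p0,r0,segs,vmax=55.,wmax=9.):
    """segs: list of (target, Rot, [vmax]) ; prints rows"""
    out=[]
    for s in segs:
        p1,r1=np.array(s[0],float),s[1]; v=s[2] if len(s)>2 else vmax
        rv=(r0.inv()*r1).as_rotvec(); n=max(1,int(np.ceil(max(np.linalg.norm(p1-p0)/v,np.degrees(np.linalg.norm(rv))/wmax))))
        rows=[];pc,rc=p0,r0
        for i in range(1,n+1):
            pi=p0+(p1-p0)*i/n; ri=r0*R.from_rotvec(rv*i/n)
            d=np.r_[rc.inv().apply(pi-pc)/200,(rc.inv()*ri).as_rotvec()/np.pi].round(3)
            rows.append((d+0.).tolist()); pc=pc+rc.apply(d[:3]*200); rc=rc*R.from_rotvec(d[3:]*np.pi)
        print(len(rows),json.dumps(rows)); p0,r0=pc,rc
    return p0,r0
az=lambda d:np.array([np.cos(np.radians(d)),np.sin(np.radians(d)),0])
E
python3 - <<'E'
from plan import *
p,r,o=log(); r0=R.from_rotvec([-0.54502747,-3.09347026,0.00317721])
print(np.degrees((r0.inv()*r).as_rotvec()),o["joint_pos"],p)
h=[551.4,-25.3]
plan(p,r,[((h[0],h[1],140),rot((0,0,-1),az(94.3)))])
E
```

```text
[17.85730814 17.8691236  -2.83216747] [ 1.03720431  0.3430318   1.44297088  0.23730685  1.72996141 -0.24154311] [222.49662735 611.69381453 220.09181839]
14 [[-0.188, -0.175, 0.024, -0.006, -0.008, -0.008], [-0.183, -0.179, 0.026, -0.005, -0.009, -0.009], [-0.176, -0.186, 0.028, -0.006, -0.008, -0.008], [-0.172, -0.19, 0.029, -0.005, -0.009, -0.008], [-0.166, -0.194, 0.031, -0.006, -0.008, -0.009], [-0.159, -0.2, 0.031, -0.005, -0.009, -0.008], [-0.153, -0.205, 0.032, -0.006, -0.008, -0.009], [-0.147, -0.209, 0.032, -0.005, -0.009, -0.008], [-0.141, -0.214, 0.033, -0.006, -0.008, -0.008], [-0.134, -0.217, 0.032, -0.005, -0.009, -0.009], [-0.127, -0.222, 0.033, -0.006, -0.008, -0.008], [-0.121, -0.225, 0.031, -0.005, -0.009, -0.008], [-0.114, -0.229, 0.031, -0.006, -0.008, -0.009], [-0.107, -0.233, 0.03, -0.005, -0.009, -0.008]]
```

```bash
cat >> plan.py <<'E'
from scipy.linalg import logm,expm
def H(p,r):
    M=np.eye(4);M[:3,:3]=r.as_matrix();M[:3,3]=p;return M
def plan(p0,r0,segs,vmax=55.,wmax=9.):
    for s in segs:
        p1,r1=np.array(s[0],float),s[1]; v=s[2] if len(s)>2 else vmax
        D=np.linalg.inv(H(p0,r0))@H(p1,r1); L=np.real(logm(D)); w=np.degrees(np.linalg.norm([L[2,1],L[0,2],L[1,0]]))
        n=max(1,int(np.ceil(max(np.linalg.norm(L[:3,3])/v,np.linalg.norm(p1-p0)/v,w/wmax))))
        M=expm(L/n); d=np.r_[M[:3,3]/200,R.from_matrix(M[:3,:3]).as_rotvec()/np.pi].round(4)+0.
        mid=[]
        for i in range(n): p0=p0+r0.apply(d[:3]*200); r0=r0*R.from_rotvec(d[3:]*np.pi); mid.append(p0)
        print(n,"x",d.tolist(),"mid",mid[n//2].round(0),"end err",(p0-p1).round(2))
    return p0,r0
E
python3 - <<'E'
from plan import *
p,r,o=pose()
h=[551.4,-25.3]; q=rot((0,0,-1),az(94.3))
plan(p,r,[((h[0],h[1],160),q),((h[0],h[1],100),q)])
E
```

```text
14 x [-0.1499, -0.2091, 0.0274, -0.0055, -0.0085, -0.0084] mid [379. 231. 192.] end err [ 0.65  0.43 -0.01]
2 x [0.0017, -0.0009, 0.15, 0.0, 0.0001, 0.0003] mid [551. -25. 100.] end err [ 0.01  0.01 -0.01]
```

arm_command(rows=[[-0.15,-0.209,0.0274,-0.0055,-0.0085,-0.0084],[-0.15,-0.209,0.0274,-0.0055,-0.0085,-0.0084],[-0.15,-0.209,0.0274,-0.0055,-0.0085,-0.0084],[-0.15,-0.209,0.0274,-0.0055,-0.0085,-0.0084],[-0.15,-0.209,0.0274,-0.0055,-0.0085,-0.0084],[-0.15,-0.209,0.0274,-0.0055,-0.0085,-0.0084],[-0.15,-0.209,0.0274,-0.0055,-0.0085,-0.0084]])

```text
clock: 1.9
ee_pos: [354.9, 273.7, 199.4]
tool_rot: [-0.159, -2.956, 0.183]
ft_force: [0.3, 1.4, 0.1]
gripper_width: 95.0
grasp_force: 0.0
```

```bash
python3 -c "
from plan import *
log()"
```

arm_command(rows=[[-0.15,-0.209,0.0274,-0.0055,-0.0085,-0.0084],[-0.15,-0.209,0.0274,-0.0055,-0.0085,-0.0084],[-0.15,-0.209,0.0274,-0.0055,-0.0085,-0.0084],[-0.15,-0.209,0.0274,-0.0055,-0.0085,-0.0084],[-0.15,-0.209,0.0274,-0.0055,-0.0085,-0.0084],[-0.15,-0.209,0.0274,-0.0055,-0.0085,-0.0084],[-0.15,-0.209,0.0274,-0.0055,-0.0085,-0.0084],[0,0,0,0,0,0]])

```text
clock: 2.9
ee_pos: [552.5, -28.0, 161.9]
tool_rot: [-0.114, 3.135, 0.002]
ft_force: [-0.5, 0.6, 0.2]
gripper_width: 95.2
grasp_force: 0.0
```

Run:
```python
from plan import *
p,r,o=log(); q=rot((0,0,-1),az(94.3))
print(p,o["joint_pos"])
# kinematic fit
from scipy.optimize import least_squares
D=[json.loads(l) for l in open("log.jsonl")]
D.append([[1.13939441,.124490473,1.65165301,-5.6e-5,1.36752632,-.0825972533],[221.93040645,610.27087397,221.40892992],[-0.54502747,-3.09347026,0.00317721]])
open("fk.py","w").write('''from plan import *
def fk(k,j):
    h,a,L1,e,L2,d,s=k
    B=R.from_euler("z",j[0]); A=B*R.from_euler("y",j[1]); p=B.apply([a,s,h])+A.apply([0,0,L1]); F=A*R.from_euler("y",j[2])
    p=p+F.apply([e,0,L2]); W=F*R.from_euler("z",j[3])*R.from_euler("y",j[4])*R.from_euler("z",j[5]); return p+W.apply([0,0,d]),W*R.from_euler("z",np.pi/2)
''')
from fk import fk
def f(k): return np.concatenate([fk(k,j)[0]-x for j,x,_ in D]+[(k-k0)*1e-3])
k0=np.array([400,0,450,0,450,250,50.])
s=least_squares(f,k0); print(s.x.round(1),s.fun.round(2))
for j,x,w in D: print(np.degrees((R.from_rotvec(w).inv()*fk(s.x,j)[1]).as_rotvec()).round(1))
h=[551.4,-25.3]
plan(p,r,[((h[0],h[1],120),q),((h[0],h[1],55),q,22)])
```

```text
[552.48532647 -27.96653518 161.87761545] [-0.14865599 -0.04614507  1.92986324  0.00211099  1.25390432 -1.79275869]
[223.2   0.  452.4  42.4 613.1 284.2  53.6] [-0.   -0.   -0.    0.    0.    0.   -0.    0.    0.    0.    0.   -0.
 -0.18  0.    0.    0.04  0.16  0.03  0.  ]
[-0. -0.  0.]
[0. 0. 0.]
[ 0. -0. -0.]
[-0.  0.  0.]
1 x [0.0053, 0.0135, 0.2094, 0.0003, 0.0014, -0.0008] mid [551. -25. 120.] end err [ 0.01  0.01 -0.  ]
3 x [0.0, 0.0, 0.1083, 0.0, 0.0, 0.0] mid [551. -25.  77.] end err [0.   0.02 0.02]
```

arm_command(rows=[[0.0053,0.0135,0.21,0.0003,0.0014,-0.0008],[0,0,0.14,0,0,0],[0,0,0.14,0,0,0],[0,0,0.14,0,0,0],[0,0,0,0,0,0]])

```text
clock: 3.52
ee_pos: [547.9, -21.5, 33.8]
tool_rot: [0.125, -3.133, -0.002]
ft_force: [-0.0, 0.6, 0.2]
gripper_width: 94.7
grasp_force: 0.0
```

arm_command(rows=[[0,0,0,0,0,0],[0,0,0,0,0,0],[0,0,0,0,0,0],[0,0,0,0,0,0],[0,0,0,0,0,0],[0,0,0,0,0,0]], claw=0, newtons=40)

```text
clock: 4.28
ee_pos: [550.6, -22.7, 35.6]
tool_rot: [0.124, -3.136, -0.001]
ft_force: [-0.3, -0.5, -0.5]
gripper_width: 40.6
grasp_force: 0.0
```

Run:
```python
from plan import *
p,r,o=log(); print(p,np.degrees((rot((0,0,-1),az(94.33)).inv()*r).as_rotvec()),o["gripper_width"])
px,py=az(4.33),az(94.33)
q=rot((0,0,-1),py)
plan(p,r,[(p-3.4*px+47.4*py,q,8)])
```

```text
[550.58508113 -22.71348258  35.57584208] [-0.03361834  0.16305636 -0.21121984] 40.60439768417243
6 x [0.0027, 0.0395, 0.0, 0.0, -0.0002, 0.0002] mid [546.   9.  36.] end err [ 0.06 -0.    0.03]
```

arm_command(rows=[[0,0,0,0,0,0],[0,0,0,0,0,0],[0,0,0,0,0,0],[0,0,0,0,0,0]])

```text
clock: 4.78
ee_pos: [550.6, -23.0, 35.6]
tool_rot: [0.124, -3.136, -0.0]
ft_force: [-0.5, -3.4, -1.0]
gripper_width: 25.9
grasp_force: 39.9
```

Run:
```python
from plan import *
import runpy
p,r,o=log(); print(p,o["gripper_width"],o["grasp_force"],o["ft_force"])
```

```text
[550.63367848 -22.99609965  35.61456016] 25.914980339760138 39.893876910209656 [-0.51092964 -3.39452296 -0.96599869]
```

arm_command(rows=[[0.0021,0.0375,0.0,0,0,0],[0.0027,0.0375,0.0,0,0,0],[0.0027,0.0375,0.0,0,0,0],[0.0027,0.0375,0.0,0,0,0],[0.0027,0.0375,0.0,0,0,0],[0.0027,0.0375,0.0,0,0,0],[0,0,0,0,0,0],[0,0,0,0,0,0]])

```text
clock: 5.78
ee_pos: [543.4, 22.8, 35.5]
tool_rot: [0.125, -3.135, -0.003]
ft_force: [-2.3, 2.4, -0.6]
gripper_width: 26.2
grasp_force: 39.9
```

```bash
cat > chk.py <<'E'
# plate pose from a fixed-shape search: rings' dark pixels in top view refined from a predicted pose
from fit import *
PRESS=np.array([654.30,-210.80,0.0755])
def inpress(q):
    c,S=np.cos(PRESS[2]),np.sin(PRESS[2]);d=q[:2]-PRESS[:2];return np.array([c*d[0]+S*d[1],-S*d[0]+c*d[1],np.degrees(q[2]-PRESS[2])])
def plate(c,q0):
    """match the red handle top and ring circles by distance on darkness; returns pose world"""
    g=cv2.GaussianBlur(cv2.resize(cv2.cvtColor(c["img"],cv2.COLOR_BGR2GRAY),None,fx=4,fy=4,interpolation=cv2.INTER_CUBIC),(0,0),2).astype(np.float32)
    th=np.linspace(0,2*np.pi,60)
    P=[(25*np.cos(a),y+25*np.sin(a),22) for y in(75,0,-75) for a in th]
    def cost(q):
        uv=np.array([proj(c,T(q,p)) for p in P],np.float32); uv=(uv+.5)*4-.5
        v=cv2.remap(g,uv[:,:1].copy(),uv[:,1:].copy(),cv2.INTER_LINEAR); return float(np.clip(v,0,200).mean())
    from scipy.optimize import minimize
    b=min((minimize(cost,q0,method="Nelder-Mead",options=dict(initial_simplex=np.array([q0]*4)+np.vstack([np.zeros(3),np.diag([a,a,.02])]))) for a in(3,-3,6,-6)),key=lambda r:r.fun)
    return b.x,b.fun
E
python3 - <<'E'
from plan import *
p,r,o=log(); print(p,o["gripper_width"],o["grasp_force"],o["ft_force"])
from chk import *
c=cam("top")
q,f=plate(c,T(PRESS,(0,165,0))[:2].tolist()+[PRESS[2]]); print(q,f,inpress(q))
crop(c,235,140,410,245,4.5,"t2.png")
E
```

```text
[543.410774    22.8107317   35.54233698] 26.23796639969759 39.85024631023407 [-2.25767437  2.42622135 -0.5894227 ]
[ 6.41142848e+02 -4.50375135e+01  8.58055263e-02] 144.40927124023438 [ -0.61648901 166.28268862   0.59046316]
```

View pics/t2.png

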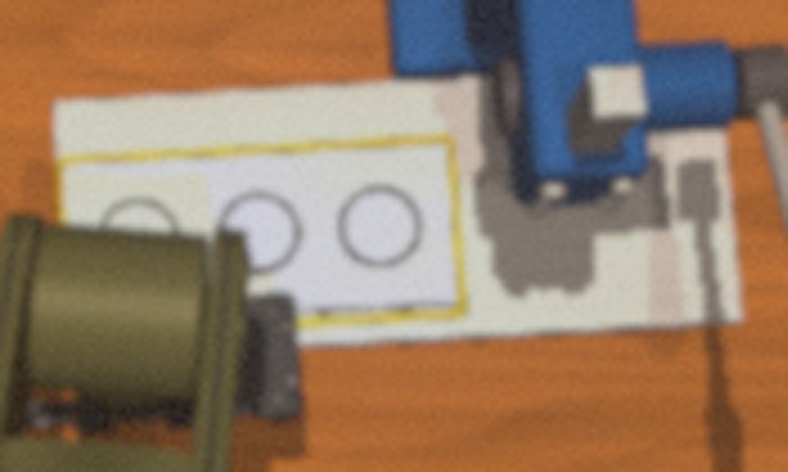

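```bash
cat > ik.py <<'E'
from fk import *
from scipy.optimize import least_squares
K=np.array([223.2,0.,452.4,42.4,613.1,284.2,53.6])
def refit():
    D=[json.loads(l) for l in open("log.jsonl")]; k0=K
    return least_squares(lambda k:np.concatenate([fk(k,j)[0]-x for j,x,_ in D]+[(k-k0)*1e-3]),k0).x
K=refit()
LO=np.array([-2.61,-1.02,.03,-1.35,.32,-2.91]);HI=np.array([2.61,2.33,2.71,4.49,2.68,2.91])
def ik(p,r,seeds):
    out=[]
    for s in seeds:
        f=lambda j:(lambda a,b:np.r_[(a-p)/100,(r.inv()*b).as_rotvec()])(*fk(K,j))
        q=least_squares(f,np.clip(s,LO+.02,HI-.02),bounds=(LO,HI))
        if q.cost<1e-6 and not any(np.allclose(q.x,o,atol=.02) for o in out): out.append(q.x)
    return out
def pickpose(x,y,phi,t,s,g=7.,flip=1,up=0):
    e=np.radians(-3.6);bh=az(phi);b=bh*np.cos(e)+np.array([0,0,np.sin(e)]);ax=np.array([x,y,20*np.cos(e)+25*np.sin(e)])+b*(s-25)
    t=np.radians(t);z=-np.sin(t)*bh-np.cos(t)*np.array([0,0,1.]);u=np.cross([0,0,1],bh)*flip
    return ax+(11-g)*z-up*z, rot(z,u)
def placepose(x,y,psi,t,s,g=7.,flip=1,dz=0,zb=22.):
    # psi: azimuth of tool z's horizontal part; flip follows the pick's
    z=az(psi)*np.cos(np.radians(t-3.6))-np.array([0,0,np.sin(np.radians(t-3.6))]); u=np.cross([0,0,1],-az(psi))*-flip
    return np.array([x,y,zb+s+dz])+(11-g)*z, rot(z,u)
E
python3 - <<'E'
from ik import *
print(K.round(1))
# consistency check: pick->place rotation keeps b in tool frame
p,r=pickpose(0,0,30,45,30);b=az(30)*np.cos(np.radians(3.6))-np.array([0,0,np.sin(np.radians(3.6))]);bt=r.inv().apply(b)
print(placepose(0,0,80,45,30)[1].apply(bt).round(3), placepose(0,0,80,45,30,flip=-1)[1].apply(pickpose(0,0,30,45,30,flip=-1)[1].inv().apply(b)).round(3))
seeds=[[a,.1,1.8,j4,1.2,j6] for a in(0,.5) for j4 in(-1,0,1.2,2.2,3.2) for j6 in(-2,-.5,.5,2)]
HU=dict(A=(564.2,257.3,-52),B=(455.5,235.7,-27),C=(429.2,84,89.5))
for n,h in HU.items():
  for fl in(1,-1):
    print("pick",n,fl,[q.round(2).tolist() for q in ik(*pickpose(*h,45,30,flip=fl),seeds)])
for nm,yy in(("m75",-75),("0",0),("p75",75)):
  c,s=np.cos(.0755),np.sin(.0755); x,y=641.85-s*yy,-46.27+c*yy
  for psi in(4.3,-40,-85):
   for fl in(1,-1):
    print("place",nm,psi,fl,[q.round(2).tolist() for q in ik(*placepose(x,y,psi,45,30,flip=fl),seeds)])
E
```

```text
[223.2   0.  452.4  42.4 613.1 284.2  53.6]
[ 0. -0.  1.] [ 0. -0.  1.]
pick A 1 [[0.06, 0.52, 1.68, 0.63, 1.47, -0.84]]
pick A -1 [[0.06, 0.52, 1.68, 0.63, 1.47, 2.3]]
pick B 1 [[0.14, 0.45, 1.79, 0.42, 1.58, -1.11]]
pick B -1 [[0.14, 0.45, 1.79, 0.42, 1.58, 2.04]]
pick C 1 [[0.48, 0.21, 2.11, -0.7, 1.33, -2.3]]
pick C -1 [[0.48, 0.21, 2.11, -0.7, 1.33, 0.85]]
place m75 4.3 1 []
place m75 4.3 -1 [[-0.42, 0.05, 2.24, 1.41, 0.37, -0.17]]
place m75 -40 1 []
place m75 -40 -1 []
place m75 -85 1 [[0.05, 0.39, 1.83, -0.97, 1.14, 0.5]]
place m75 -85 -1 [[0.05, 0.39, 1.83, -0.97, 1.14, -2.64]]
place 0 4.3 1 []
place 0 4.3 -1 []
place 0 -40 1 [[0.07, 0.12, 2.17, -1.3, 0.57, 0.25]]
place 0 -40 -1 [[0.07, 0.12, 2.17, -1.3, 0.57, -2.89]]
place 0 -85 1 [[0.17, 0.4, 1.81, -0.92, 1.22, 0.56]]
place 0 -85 -1 [[0.17, 0.4, 1.81, -0.92, 1.22, -2.59]]
place p75 4.3 1 []
place p75 4.3 -1 []
place p75 -40 1 [[0.22, 0.14, 2.14, -1.24, 0.68, 0.31]]
place p75 -40 -1 [[0.22, 0.14, 2.14, -1.24, 0.68, -2.84]]
place p75 -85 1 [[0.29, 0.43, 1.77, -0.87, 1.3, 0.61]]
place p75 -85 -1 [[0.29, 0.43, 1.77, -0.87, 1.3, -2.54]]
```

arm_command(rows=[[0,0,0,0,0,0],[0,0,0,0,0,0],[0,0,0,0,0,0],[0,0,-0.2,0,0,0],[0,0,-0.3,0,0,0]], claw=0.8)

```text
clock: 6.45
ee_pos: [542.4, 21.8, 134.4]
tool_rot: [0.124, -3.131, -0.001]
ft_force: [2.1, -0.3, 0.6]
gripper_width: 70.5
grasp_force: 0.0
```

```bash
cat >> ik.py <<'E'
def go(segs,start=None,vmax=50.,wmax=9.):
    o=robot.observe();p0,r0=(np.array(o["ee_pos"]),R.from_rotvec(o["tool_rot"])) if start is None else start[:2]
    j=np.array(o["joint_pos"]) if start is None else start[2]
    for s in segs:
        p1,r1=np.array(s[0],float),s[1]; v=s[2] if len(s)>2 else vmax
        D=np.linalg.inv(H(p0,r0))@H(p1,r1); L=np.real(logm(D)); w=np.degrees(np.linalg.norm([L[2,1],L[0,2],L[1,0]]))
        n=max(1,int(np.ceil(max(np.linalg.norm(L[:3,3])/v,np.linalg.norm(p1-p0)/v,w/wmax))))
        while 1:
            M=expm(L/n); d=np.r_[M[:3,3]/200,R.from_matrix(M[:3,:3]).as_rotvec()/np.pi].round(4)+0.
            p,r,jj=p0,r0,j; js=[j];zs=[];ok=1
            for i in range(n):
                p=p+r.apply(d[:3]*200); r=r*R.from_rotvec(d[3:]*np.pi); q=ik(p,r,[jj])
                if not q: ok=0;break
                jj=q[0]; js.append(jj); zs.append(p[2])
            dv=np.abs(np.diff(js,axis=0)/.125/np.array([2.57,2.57,3.14,3.14,3.14,3.14])).max() if len(js)>1 else 0
            if ok and dv>.62 and n<40: n+=1
            else: break
        print(n,"x",d.tolist(),"ok" if ok else f"FAIL at {i}","speed",round(dv,2),"minz",round(min(zs or[0])),"j",jj.round(2).tolist()); p0,r0,j=p,r,jj
    return p0,r0,j
HU=dict(A=(564.2,257.3,-52),B=(455.5,235.7,-27),C=(429.2,84,89.5))
def ring(yy):
    c,s=np.cos(.0755),np.sin(.0755); return 641.85-s*yy,-46.27+c*yy
E
python3 - <<'E'
from ik import *
h=HU["A"]; t=45;s=32;g=8
a=pickpose(*h,t,s,g,up=110);b=pickpose(*h,t,s,g)
e=go([(np.array([530,130,200]),pose()[1]),a,(b[0],b[1],28)])
up=(b[0]+[0,0,130],b[1])
x,y=ring(-75)
e=go([up,placepose(x,y,-85,t,s,g,dz=90),placepose(x,y,-85,t,s,g,dz=4)],e)
E
```

```text
3 x [0.0073, 0.1816, -0.109, 0.0, 0.0, 0.0] ok speed 0.21 minz 156 j [0.14, -0.09, 1.9, 0.0, 1.33, -1.51]
8 x [-0.0607, 0.0478, 0.0542, -0.0155, 0.0283, 0.0371] ok speed 0.28 minz 94 j [-0.03, 0.5, 1.56, 0.58, 1.63, -0.82]
4 x [0.0, 0.0, 0.1375, 0.0, 0.0, 0.0] ok speed 0.1 minz 16 j [0.06, 0.53, 1.68, 0.63, 1.47, -0.84]
3 x [0.1532, 0.0, -0.1533, 0.0001, 0.0, 0.0] ok speed 0.19 minz 59 j [0.06, 0.36, 1.65, 0.62, 1.63, -0.73]
11 x [-0.1946, -0.0343, -0.0033, 0.0006, -0.0458, 0.0186] ok speed 0.4 minz 61 j [0.06, 0.26, 1.81, -0.92, 1.23, 0.37]
2 x [0.1609, -0.0002, 0.1421, 0.0, -0.0001, 0.0002] ok speed 0.19 minz 56 j [0.06, 0.38, 1.83, -0.97, 1.14, 0.49]
```

arm_command(rows=[[0.0073,0.1816,-0.109,0,0,0],[0.0073,0.1816,-0.109,0,0,0],[0.0073,0.1816,-0.109,0,0,0]], claw=0.66)

```text
clock: 6.82
ee_pos: [531.3, 130.9, 202.2]
tool_rot: [0.123, -3.137, -0.001]
ft_force: [0.2, 0.4, 0.6]
gripper_width: 62.9
grasp_force: 0.0
```

arm_command(rows=[[-0.0607,0.0478,0.0542,-0.0155,0.0283,0.0371],[-0.0607,0.0478,0.0542,-0.0155,0.0283,0.0371],[-0.0607,0.0478,0.0542,-0.0155,0.0283,0.0371],[-0.0607,0.0478,0.0542,-0.0155,0.0283,0.0371],[-0.0607,0.0478,0.0542,-0.0155,0.0283,0.0371],[-0.0607,0.0478,0.0542,-0.0155,0.0283,0.0371],[-0.0607,0.0478,0.0542,-0.0155,0.0283,0.0371],[-0.0607,0.0478,0.0542,-0.0155,0.0283,0.0371]])

```text
clock: 7.82
ee_pos: [617.9, 192.2, 94.7]
tool_rot: [-1.056, -2.158, -0.441]
ft_force: [0.1, -0.2, -1.1]
gripper_width: 62.7
grasp_force: 0.0
```

arm_command(rows=[[0,0,0,0,0,0],[0,0,0,0,0,0]])

```text
clock: 8.07
ee_pos: [617.2, 192.3, 95.9]
tool_rot: [-1.051, -2.165, -0.439]
ft_force: [1.2, -0.1, 0.6]
gripper_width: 62.8
grasp_force: 0.0
```

Run:
```python
from ik import *
from hub import *
log()
cs=[cam("top"),cam("scene")]; ms=[mask(c) for c in cs]
for n in "ABC":
    h=HU[n]
    print(n,*[(lambda v:(v[0].round(1),round(v[1],2)))(fithub(cs[i:i+1],ms[i:i+1],h)) for i in(0,1)])
h=HU["A"]; a=pickpose(*h,45,32,8,up=110);b=pickpose(*h,45,32,8)
print(pose()[0]-a[0])
go([(b[0],b[1],28)])
crop(cs[1],300,165,460,285,5,"s2.png")
```

```text
A (array([563.1, 258.1, -50.5]), np.float64(0.17)) (array([585.2, 235. , -43.6]), np.float64(0.78))
B (array([456.5, 235.2, -26.8]), np.float64(0.4)) (array([454.4, 235.7, -25.6]), np.float64(0.76))
C (array([426. ,  83.7, 106.8]), np.float64(0.91)) (array([431.8,  82.5,  81.4]), np.float64(0.8))
[2.43663033 0.48380705 3.31907935]
5 x [-0.0011, -0.0025, 0.1131, 0.0002, 0.0004, 0.0004] ok speed 0.08 minz 16 j [0.06, 0.53, 1.68, 0.63, 1.47, -0.84]
```

View pics/s2.png

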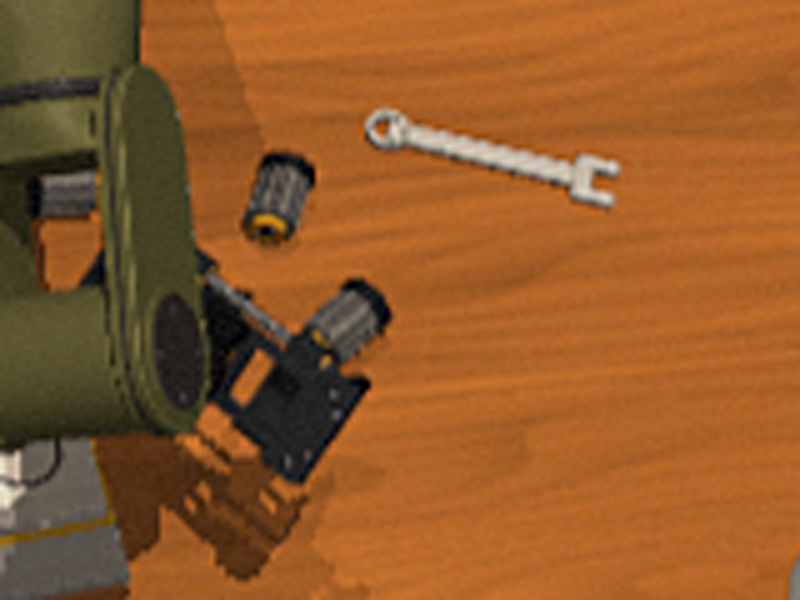

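The gripper hovers over hub A at crop (345,320) with a finger on each side of the axis, and B at (275,200) is undisturbed. I'll go in.

arm_command(rows=[[-0.0011,-0.0025,0.113,0.0002,0.0004,0.0004],[-0.0011,-0.0025,0.113,0.0002,0.0004,0.0004],[-0.0011,-0.0025,0.113,0.0002,0.0004,0.0004],[-0.0011,-0.0025,0.113,0.0002,0.0004,0.0004],[-0.0011,-0.0025,0.113,0.0002,0.0004,0.0004],[0,0,0,0,0,0]])

```text
clock: 8.93
ee_pos: [565.3, 254.5, 13.8]
tool_rot: [-1.052, -2.151, -0.435]
ft_force: [-2.0, 0.1, 2.1]
gripper_width: 62.7
grasp_force: 0.6
```

arm_command(rows=[[0,0,0,0,0,0],[0,0,0,0,0,0],[0,0,0,0,0,0],[0,0,0,0,0,0],[0,0,0,0,0,0],[0,0,0,0,0,0]], claw=0, newtons=35)

```text
clock: 9.68
ee_pos: [566.6, 253.0, 14.3]
tool_rot: [-1.055, -2.153, -0.435]
ft_force: [0.2, -0.7, -0.4]
gripper_width: 34.9
grasp_force: 34.9
```

Run:
```python
from ik import *
p,r,o=log(); t,s,g=45,32,8
b=pickpose(*HU["A"],t,s,g); print(p-b[0],np.degrees((b[1].inv()*r).as_rotvec()),o["gripper_width"],o["grasp_force"],o["ft_force"])
x,y=ring(-75); A=placepose(x,y,-85,t,s,g,dz=90)
up=p+[0,0,140]
go([(up,r),(up,A[1]),A])
```

```text
[-0.57267621 -0.4286994  -1.50603254] [-0.0031794   0.1422484   0.19554733] 34.87727437234685 34.85812246799469 [ 0.16884238 -0.67626568 -0.39156167]
3 x [0.1654, -0.0006, -0.1646, 0.0, 0.0, 0.0] ok speed 0.2 minz 61 j [0.06, 0.35, 1.65, 0.62, 1.64, -0.72]
11 x [0.0, 0.0, 0.0, 0.0005, -0.0459, 0.0185] ok speed 0.37 minz 154 j [0.63, 0.41, 1.6, -0.7, 1.64, 0.68]
8 x [-0.1521, 0.0298, 0.1842, 0.0, 0.0, 0.0] ok speed 0.24 minz 142 j [0.06, 0.26, 1.81, -0.92, 1.23, 0.37]
```

arm_command(rows=[[0.165,0,-0.165,0,0,0],[0.165,0,-0.165,0,0,0],[0.165,0,-0.165,0,0,0]])

```text
clock: 10.05
ee_pos: [566.5, 252.8, 155.1]
tool_rot: [-1.055, -2.152, -0.434]
ft_force: [1.1, 0.2, -0.8]
gripper_width: 34.8
grasp_force: 34.9
```

arm_command(rows=[[0,0,0,0.0005,-0.0459,0.0185],[0,0,0,0.0005,-0.0459,0.0185],[0,0,0,0.0005,-0.0459,0.0185],[0,0,0,0.0005,-0.0459,0.0185],[0,0,0,0.0005,-0.0459,0.0185],[0,0,0,0.0005,-0.0459,0.0185]])

```text
clock: 10.8
ee_pos: [566.7, 252.9, 154.7]
tool_rot: [1.784, 2.55, -0.258]
ft_force: [-1.3, 0.4, -2.4]
gripper_width: 34.7
grasp_force: 34.8
```

arm_command(rows=[[0,0,0,0.0005,-0.0459,0.0185],[0,0,0,0.0005,-0.0459,0.0185],[0,0,0,0.0005,-0.0459,0.0185],[0,0,0,0.0005,-0.0459,0.0185],[0,0,0,0.0005,-0.0459,0.0185]])

```text
clock: 11.42
ee_pos: [566.6, 253.4, 154.3]
tool_rot: [1.629, 1.778, -0.738]
ft_force: [-0.1, -0.5, -1.9]
gripper_width: 35.0
grasp_force: 34.8
```

arm_command(rows=[[-0.152,0.03,0.184,0,0,0],[-0.152,0.03,0.184,0,0,0],[-0.152,0.03,0.184,0,0,0],[-0.152,0.03,0.184,0,0,0],[-0.152,0.03,0.184,0,0,0],[-0.152,0.03,0.184,0,0,0],[-0.152,0.03,0.184,0,0,0],[-0.152,0.03,0.184,0,0,0]])

```text
clock: 12.42
ee_pos: [648.2, -124.3, 141.2]
tool_rot: [1.631, 1.783, -0.737]
ft_force: [0.3, 0.6, -1.3]
gripper_width: 35.1
grasp_force: 34.9
```

arm_command(rows=[[0,0,0,0,0,0],[0,0,0,0,0,0],[0,0,0,0,0,0]])

```text
clock: 12.8
ee_pos: [648.5, -121.6, 141.7]
tool_rot: [1.629, 1.784, -0.736]
ft_force: [1.4, 0.5, -1.4]
gripper_width: 34.7
grasp_force: 34.9
```

Run:
```python
from ik import *
p,r,o=log(); t,s,g=45,32,8
x,y=ring(-75); A=placepose(x,y,-85,t,s,g,dz=90)
print(p-A[0],np.degrees((A[1].inv()*r).as_rotvec()),o["gripper_width"],o["grasp_force"])
# held body: axis seen in tool frame; expected foot/bearing positions, check in pictures
c=cam("scene"); tz=r.apply([0,0,1]); ax=p-(11-g)*tz
print([proj(c,ax+[0,0,z]).round(1) for z in(-s,-s+50)])
crop(c,220,180,380,300,5,"s3.png")
go([placepose(x,y,-85,t,s,g,dz=8),(*placepose(x,y,-85,t,s,g,dz=0),3)])
```

```text
[ 0.80270213  1.66893358 -0.318927  ] [-0.0738148   0.03498083 -0.15129607] 34.74679417555315 34.85192120075226
[array([257.5, 249.1]), array([256.7, 240.7])]
2 x [0.1506, -0.0026, 0.1384, 0.0003, -0.0001, 0.0004] ok speed 0.18 minz 60 j [0.06, 0.37, 1.83, -0.97, 1.15, 0.49]
3 x [0.01, 0.0, 0.0088, 0.0, 0.0, 0.0] ok speed 0.01 minz 52 j [0.06, 0.38, 1.83, -0.97, 1.14, 0.5]
```

View pics/s3.png

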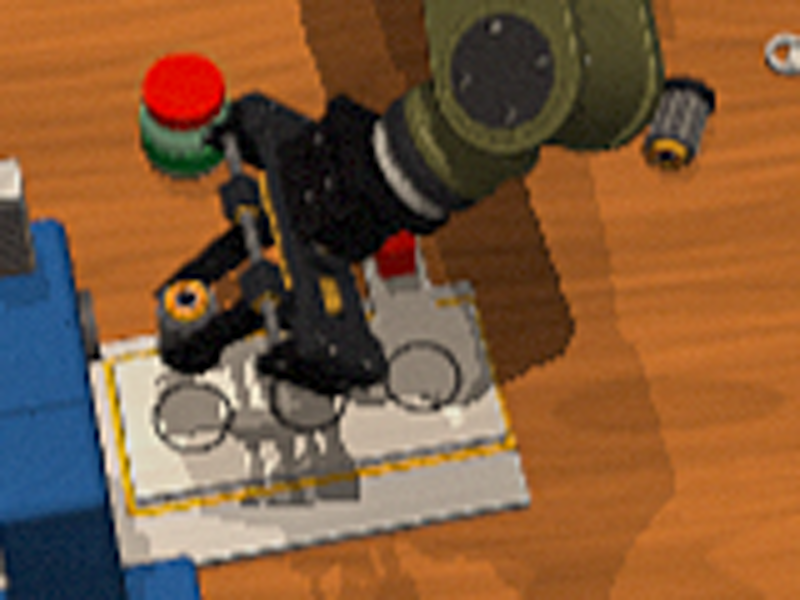

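The hub is held upright with its bearing up at crop (186,300), as predicted, and ring -75 is at (193,415). Lowering.

arm_command(rows=[[0.15,-0.0026,0.138,0.0003,-0.0001,0.0004],[0.15,-0.0026,0.138,0.0003,-0.0001,0.0004],[0.01,0,0.0088,0,0,0],[0.01,0,0.0088,0,0,0],[0,0,0,0,0,0],[0,0,0,0,0,0]])

```text
clock: 13.6
ee_pos: [648.4, -124.6, 56.7]
tool_rot: [1.633, 1.778, -0.736]
ft_force: [0.5, 0.1, -1.3]
gripper_width: 34.9
grasp_force: 35.0
```

Run:
```python
from ik import *
p,r,o=log(); t,s,g=45,32,8
x,y=ring(-75); A=placepose(x,y,-85,t,s,g,dz=0)
print(p-A[0],o["gripper_width"],o["grasp_force"],o["ft_force"])
```

```text
[ 0.74074829 -1.27610434  4.65197722] 34.8873842631206 34.9994033575058 [ 0.52075264  0.08625147 -1.2571797 ]
```

arm_command(rows=[[0.005,0,0.0044,0,0,0],[0.005,0,0.0044,0,0,0],[0,0,0,0,0,0],[0,0,0,0,0,0]])

```text
clock: 14.1
ee_pos: [648.0, -124.8, 53.4]
tool_rot: [1.633, 1.778, -0.738]
ft_force: [-0.8, 1.5, 3.6]
gripper_width: 34.8
grasp_force: 35.0
```

arm_command(rows=[[0.005,0,0.0044,0,0,0],[0,0,0,0,0,0],[0,0,0,0,0,0]])

```text
clock: 14.48
ee_pos: [648.3, -125.0, 53.4]
tool_rot: [1.632, 1.776, -0.739]
ft_force: [-3.8, 1.9, 8.8]
gripper_width: 35.0
grasp_force: 35.0
```

arm_command(rows=[[0.004,0,0.0035,0,0,0],[0,0,0,0,0,0],[0,0,0,0,0,0]])

```text
clock: 14.85
ee_pos: [648.4, -125.1, 53.4]
tool_rot: [1.632, 1.775, -0.74]
ft_force: [-5.3, 4.1, 13.3]
gripper_width: 34.6
grasp_force: 35.0
```

arm_command(rows=[[-0.005,0,-0.0044,0,0,0],[0,0,0,0,0,0]])

```text
clock: 15.1
ee_pos: [648.3, -125.1, 53.4]
tool_rot: [1.632, 1.777, -0.738]
ft_force: [-2.9, 0.9, 7.3]
gripper_width: 34.6
grasp_force: 35.0
```

arm_command(rows=[[0,0,0,0,0,0],[0,0,0,0,0,0],[0,0,0,0,0,0],[0,0,0,0,0,0]], claw=0.62)

```text
clock: 15.6
ee_pos: [647.6, -124.7, 51.1]
tool_rot: [1.633, 1.78, -0.738]
ft_force: [0.4, 0.6, 0.4]
gripper_width: 58.7
grasp_force: 0.0
```

arm_command(rows=[[0,0,-0.1,0,0,0],[0,0,-0.25,0,0,0],[0,0,-0.25,0,0,0],[0,0,-0.25,0,0,0]])

```text
clock: 16.1
ee_pos: [636.6, 4.6, 166.0]
tool_rot: [1.633, 1.779, -0.736]
ft_force: [0.6, 0.3, -1.4]
gripper_width: 59.2
grasp_force: 0.0
```

```bash
cat > stand.py <<'E'
from chk import *
def standpts(x,y,h=50): # foot ring + body (top of body at h)
    th=np.linspace(0,2*np.pi,40); return [np.array([[x+r*np.cos(a),y+r*np.sin(a),z] for z in zz for a in th]) for r,zz in((20,(22,32)),(17.5,(32,72)))]
def gold(c): 
    hsv=cv2.cvtColor(c["img"],cv2.COLOR_BGR2HSV); return hsv
def bearing(c,x,y,zt=78):
    """centre of the brass/orange disc near the expected top"""
    g=cv2.resize(c["img"],None,fx=4,fy=4,interpolation=cv2.INTER_CUBIC); hsv=cv2.cvtColor(g,cv2.COLOR_BGR2HSV)
    m=((hsv[...,0]>8)&(hsv[...,0]<32)&(hsv[...,1]>120)&(hsv[...,2]>70)).astype(np.uint8)
    u=(proj(c,(x,y,zt))+.5)*4; w=np.zeros_like(m); cv2.circle(w,(int(u[0]),int(u[1])),48,1,-1); k=np.argwhere(m&w)
    if len(k)<30: return None
    (cx,cy),rad=cv2.minEnclosingCircle(k[:,::-1].astype(np.float32)); return np.array([cx,cy])/4-.375,rad/4,len(k)
E
python3 - <<'E'
from ik import *
from stand import *
p,r,o=log(); print(p,o["gripper_width"])
t=cam("top");s=cam("scene")
bt=bearing(t,648,-122);bs=bearing(s,648,-122); print(bt,bs)
if bt and bs: print(tri(t,bt[0],s,bs[0]))
crop(s,220,180,380,300,5,"s4.png")
h=HU["B"]; a=pickpose(*h,45,32,8,up=110);b=pickpose(*h,45,32,8)
e=go([(p+[0,60,60],r),((560,180,200),r),((560,180,200),a[1]),a,(b[0],b[1],28)])
E
```

```text
[636.63277926   4.55592602 165.9821461 ] 59.219902831183994
(array([320.66378784, 186.38792419]), 4.813530921936035, 723) (array([256.125, 249.375]), 10.688803672790527, 1490)
(array([ 641.05997314, -121.32848329,   97.77871815]), np.float64(4.967435700912431))
2 x [-0.0094, 0.0065, -0.2007, 0.0014, -0.0002, -0.0006] ok speed 0.17 minz 198 j [0.34, 0.25, 1.66, -0.81, 1.52, 0.43]
3 x [0.1664, -0.1107, -0.1235, 0.0, 0.0, 0.0] ok speed 0.22 minz 200 j [0.55, 0.26, 1.7, -0.74, 1.63, 0.59]
12 x [0.0, 0.0, 0.0, -0.0009, 0.0392, -0.0298] ok speed 0.4 minz 200 j [0.05, 0.4, 1.5, 0.38, 1.93, -1.04]
3 x [-0.0831, 0.0037, 0.1676, 0.0, 0.0002, -0.0002] ok speed 0.15 minz 94 j [0.07, 0.46, 1.62, 0.38, 1.76, -1.09]
4 x [0.0, 0.0, 0.1375, 0.0, 0.0, 0.0] ok speed 0.11 minz 16 j [0.14, 0.45, 1.79, 0.42, 1.59, -1.11]
```

View pics/s4.png

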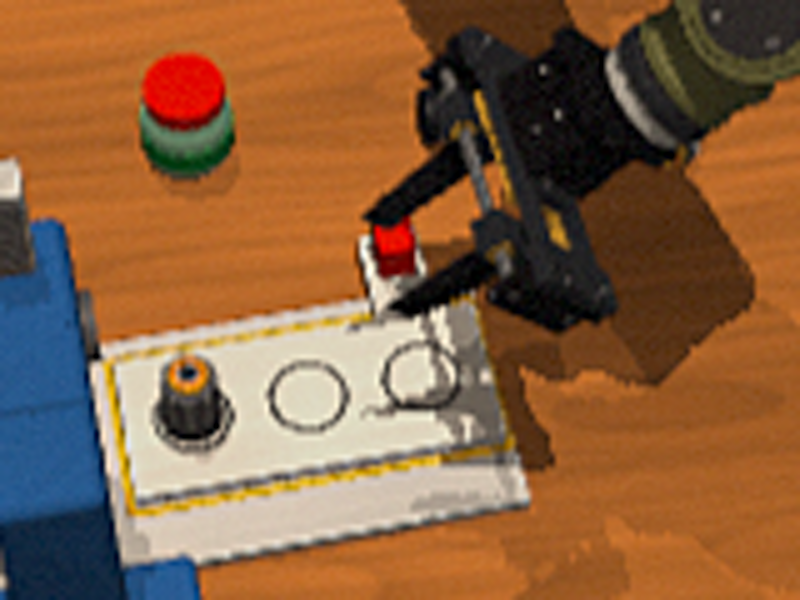

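Hub A stands centred on ring -75 at crop (193,405), bearing up. Next is B.

arm_command(rows=[[-0.0094,0.0065,-0.2,0.0014,-0.0002,-0.0006],[-0.0094,0.0065,-0.2,0.0014,-0.0002,-0.0006],[0.166,-0.1107,-0.1235,0,0,0],[0.166,-0.1107,-0.1235,0,0,0],[0.166,-0.1107,-0.1235,0,0,0]])

```text
clock: 16.82
ee_pos: [557.2, 176.4, 193.6]
tool_rot: [1.635, 1.781, -0.75]
ft_force: [-0.4, 1.0, 0.7]
gripper_width: 58.8
grasp_force: 0.0
```

arm_command(rows=[[0,0,0,-0.0009,0.0392,-0.0298],[0,0,0,-0.0009,0.0392,-0.0298],[0,0,0,-0.0009,0.0392,-0.0298],[0,0,0,-0.0009,0.0392,-0.0298],[0,0,0,-0.0009,0.0392,-0.0298],[0,0,0,-0.0009,0.0392,-0.0298]])

```text
clock: 17.58
ee_pos: [558.0, 175.4, 194.3]
tool_rot: [-1.425, -2.681, 0.329]
ft_force: [-1.1, -0.5, -0.0]
gripper_width: 58.8
grasp_force: 0.0
```

arm_command(rows=[[0,0,0,-0.0009,0.0392,-0.0298],[0,0,0,-0.0009,0.0392,-0.0298],[0,0,0,-0.0009,0.0392,-0.0298],[0,0,0,-0.0009,0.0392,-0.0298],[0,0,0,-0.0009,0.0392,-0.0298],[0,0,0,-0.0009,0.0392,-0.0298],[0,0,0,0,0,0]])

```text
clock: 18.45
ee_pos: [558.1, 174.5, 191.5]
tool_rot: [-0.566, -2.289, -0.222]
ft_force: [-0.7, -0.7, 0.5]
gripper_width: 59.1
grasp_force: 0.0
```

Run:
```python
from ik import *
from hub import *
log()
cs=[cam("top"),cam("scene")]; ms=[mask(c) for c in cs]
for n in "BC":
    print(n,*[(lambda v:(v[0].round(1),round(v[1],2)))(fithub(cs[i:i+1],ms[i:i+1],HU[n])) for i in(0,1)])
h=HU["B"]; a=pickpose(*h,45,32,8,up=110);b=pickpose(*h,45,32,8)
go([a,(b[0],b[1],28)])
```

```text
B (array([457.1, 234.5, -33.6]), np.float64(0.81)) (array([461.9, 252.8, -41.3]), np.float64(0.83))
C (array([449.5,  73.3,  88.2]), np.float64(0.86)) (array([423.1,  82.4, 112.3]), np.float64(0.9))
3 x [-0.076, 0.0124, 0.1604, -0.0002, -0.0006, -0.0012] ok speed 0.15 minz 94 j [0.07, 0.46, 1.62, 0.38, 1.76, -1.09]
4 x [0.0001, -0.0001, 0.1375, 0.0, 0.0, 0.0] ok speed 0.11 minz 16 j [0.14, 0.45, 1.79, 0.42, 1.59, -1.11]
```

```bash
cat > diff.py <<'E'
from ik import *
def diffs(names):
    for cn in("top","scene"):
        c=cam(cn); ref=cv2.imread(f"pics/{cn}0.png"); d=np.abs(c["img"].astype(int)-ref).max(2)
        for n in names:
            x,y,_=HU[n]; u=proj(c,(x,y,18)).astype(int); print(cn,n,"changed px in 21x21:",(d[u[1]-10:u[1]+11,u[0]-10:u[0]+11]>45).sum())
if __name__=="__main__": diffs("BC")
E
python3 diff.py
```

```text
top B changed px in 21x21: 57
top C changed px in 21x21: 116
scene B changed px in 21x21: 285
scene C changed px in 21x21: 281
```

Run:
```python
from h import *
t=cam("top"); crop(t,150,190,290,290,5.5,"t3.png")
```

```text
(no output)
```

View pics/t3.png

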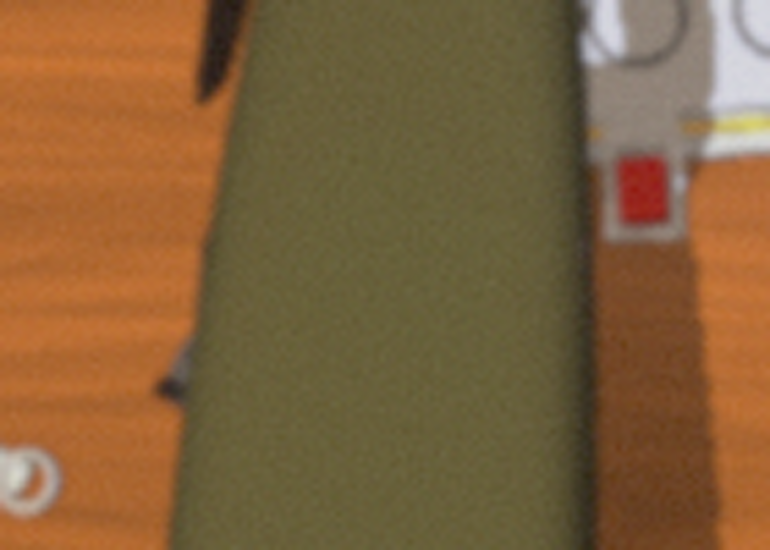

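The arm covers most of the crop, but B's foot corner shows at (165,385), its original place. I'll go in.

arm_command(rows=[[-0.076,0.0124,0.16,-0.0002,-0.0006,-0.0012],[-0.076,0.0124,0.16,-0.0002,-0.0006,-0.0012],[-0.076,0.0124,0.16,-0.0002,-0.0006,-0.0012],[0,0,0,0,0,0],[0,0,0,0,0,0]], claw=0.7)

```text
clock: 19.32
ee_pos: [530.4, 198.5, 96.0]
tool_rot: [-0.551, -2.305, -0.232]
ft_force: [0.1, -0.2, -0.6]
gripper_width: 66.7
grasp_force: 0.0
```

Run:
```python
from ik import *
p,r,o=log(); b=pickpose(*HU["B"],45,32,8); b[0][2]+=1
print(p,o["gripper_width"]);go([(b[0],b[1],28)])
```

```text
[530.40126296 198.52448493  95.97437272] 66.68269950601182
4 x [-0.0002, -0.0012, 0.1396, 0.0001, 0.0001, 0.0002] ok speed 0.12 minz 17 j [0.14, 0.45, 1.79, 0.42, 1.59, -1.11]
```

arm_command(rows=[[-0.0002,-0.0012,0.1396,0.0001,0.0001,0.0002],[-0.0002,-0.0012,0.1396,0.0001,0.0001,0.0002],[-0.0002,-0.0012,0.1396,0.0001,0.0001,0.0002],[-0.0002,-0.0012,0.1396,0.0001,0.0001,0.0002],[0,0,0,0,0,0]])

```text
clock: 19.95
ee_pos: [458.4, 233.5, 15.7]
tool_rot: [-0.552, -2.301, -0.228]
ft_force: [-1.0, 0.5, 0.4]
gripper_width: 67.0
grasp_force: 0.0
```

arm_command(rows=[[0,0,0,0,0,0],[0,0,0,0,0,0],[0,0,0,0,0,0],[0,0,0,0,0,0],[0,0,0,0,0,0],[0,0,0,0,0,0]], claw=0, newtons=35)

```text
clock: 20.7
ee_pos: [459.3, 233.4, 15.6]
tool_rot: [-0.553, -2.301, -0.229]
ft_force: [1.1, -1.3, 3.4]
gripper_width: 35.0
grasp_force: 35.0
```

Run:
```python
from ik import *
p,r,o=log(); t,s,g=45,32,8
b=pickpose(*HU["B"],t,s,g); print(p-b[0],np.degrees((b[1].inv()*r).as_rotvec()),o["gripper_width"],o["grasp_force"],o["ft_force"])
x,y=ring(0); A=placepose(x,y,-85,t,s,g,dz=90)
up=p+[0,0,140]
go([(up,r),(up,A[1]),A])
```

```text
[-0.50204297 -0.13907815 -0.24328243] [-0.0117363   0.05176045  0.03429842] 34.9903362806899 35.00052094459534 [ 1.07121556 -1.25556121  3.36177984]
3 x [0.1651, -0.0001, -0.1648, 0.0, 0.0, 0.0] ok speed 0.22 minz 62 j [0.14, 0.26, 1.76, 0.43, 1.79, -1.01]
12 x [0.0, 0.0, 0.0, 0.0009, -0.0392, 0.0298] ok speed 0.43 minz 156 j [0.7, 0.22, 1.83, -0.66, 1.65, 0.76]
7 x [-0.1331, 0.1125, 0.1652, 0.0, -0.0001, 0.0] ok speed 0.24 minz 142 j [0.17, 0.28, 1.79, -0.88, 1.31, 0.43]
```

arm_command(rows=[[0.165,0,-0.165,0,0,0],[0.165,0,-0.165,0,0,0],[0.165,0,-0.165,0,0,0]])

```text
clock: 21.08
ee_pos: [458.2, 233.1, 155.5]
tool_rot: [-0.553, -2.3, -0.227]
ft_force: [0.6, -0.3, -1.8]
gripper_width: 34.8
grasp_force: 35.0
```

arm_command(rows=[[0,0,0,0.0009,-0.0392,0.0298],[0,0,0,0.0009,-0.0392,0.0298],[0,0,0,0.0009,-0.0392,0.0298],[0,0,0,0.0009,-0.0392,0.0298],[0,0,0,0.0009,-0.0392,0.0298],[0,0,0,0.0009,-0.0392,0.0298]])

```text
clock: 21.82
ee_pos: [458.4, 233.0, 154.7]
tool_rot: [-1.43, -2.692, 0.328]
ft_force: [0.4, -0.4, -1.3]
gripper_width: 34.6
grasp_force: 35.0
```

arm_command(rows=[[0,0,0,0.0009,-0.0392,0.0298],[0,0,0,0.0009,-0.0392,0.0298],[0,0,0,0.0009,-0.0392,0.0298],[0,0,0,0.0009,-0.0392,0.0298],[0,0,0,0.0009,-0.0392,0.0298],[0,0,0,0.0009,-0.0392,0.0298]])

```text
clock: 22.58
ee_pos: [458.3, 233.4, 154.6]
tool_rot: [1.631, 1.778, -0.739]
ft_force: [-0.3, -0.1, -1.3]
gripper_width: 35.1
grasp_force: 35.0
```

arm_command(rows=[[-0.133,0.1125,0.165,0,-0.0001,0],[-0.133,0.1125,0.165,0,-0.0001,0],[-0.133,0.1125,0.165,0,-0.0001,0],[-0.133,0.1125,0.165,0,-0.0001,0],[-0.133,0.1125,0.165,0,-0.0001,0],[-0.133,0.1125,0.165,0,-0.0001,0],[-0.133,0.1125,0.165,0,-0.0001,0]])

```text
clock: 23.45
ee_pos: [641.6, -49.5, 140.3]
tool_rot: [1.631, 1.783, -0.74]
ft_force: [-0.2, 0.6, -0.9]
gripper_width: 34.9
grasp_force: 35.0
```

arm_command(rows=[[0,0,0,0,0,0],[0,0,0,0,0,0],[0,0,0,0,0,0]])

```text
clock: 23.82
ee_pos: [641.1, -47.1, 141.1]
tool_rot: [1.63, 1.783, -0.739]
ft_force: [0.1, -0.4, -2.2]
gripper_width: 34.8
grasp_force: 35.0
```

Run:
```python
from ik import *
from stand import *
p,r,o=log(); t,s,g=45,32,8
x,y=ring(0); A=placepose(x,y,-85,t,s,g,dz=90)
print(p-A[0],np.degrees((A[1].inv()*r).as_rotvec()),o["gripper_width"],o["grasp_force"])
go([placepose(x,y,-85,t,s,g,dz=6),(*placepose(x,y,-85,t,s,g,dz=2),2)])
c=cam("scene"); tz=r.apply([0,0,1]); ax=p-(11-g)*tz; top=ax+[0,0,56-s]; print(proj(c,top),bearing(c,top[0],top[1],top[2]))
```

```text
[-0.91765064  1.43212488 -0.87778695] [ 0.02853123 -0.01708386 -0.15361158] 34.81713167826935 34.999955892562866
2 x [0.1534, 0.0023, 0.1402, -0.0001, 0.0, 0.0004] ok speed 0.19 minz 58 j [0.17, 0.39, 1.81, -0.92, 1.23, 0.55]
3 x [0.005, 0.0, 0.0044, 0.0, 0.0, 0.0] ok speed 0.01 minz 54 j [0.17, 0.4, 1.81, -0.92, 1.22, 0.55]
[281.4737088  234.97990911] (array([280.92675781, 234.5894165 ]), 11.908866882324219, 3574)
```

arm_command(rows=[[0.153,0.0023,0.14,-0.0001,0,0.0004],[0.153,0.0023,0.14,-0.0001,0,0.0004],[0.005,0,0.0044,0,0,0],[0.005,0,0.0044,0,0,0],[0.005,0,0.0044,0,0,0],[0,0,0,0,0,0],[0,0,0,0,0,0]])

```text
clock: 24.75
ee_pos: [643.0, -49.7, 55.5]
tool_rot: [1.633, 1.778, -0.736]
ft_force: [-0.7, -0.4, -1.7]
gripper_width: 34.9
grasp_force: 35.0
```

arm_command(rows=[[0.005,0,0.0044,0,0,0],[0,0,0,0,0,0],[0,0,0,0,0,0]])

```text
clock: 25.12
ee_pos: [642.6, -49.7, 53.3]
tool_rot: [1.633, 1.779, -0.737]
ft_force: [-0.6, -0.3, -1.4]
gripper_width: 34.9
grasp_force: 35.0
```

arm_command(rows=[[0.003,0,0.0026,0,0,0],[0,0,0,0,0,0],[0,0,0,0,0,0]])

```text
clock: 25.5
ee_pos: [642.7, -49.7, 52.5]
tool_rot: [1.633, 1.779, -0.737]
ft_force: [0.1, 0.3, -0.8]
gripper_width: 34.5
grasp_force: 35.0
```

arm_command(rows=[[0.003,0,0.0026,0,0,0],[0,0,0,0,0,0],[0,0,0,0,0,0]])

```text
clock: 25.88
ee_pos: [642.9, -49.7, 52.0]
tool_rot: [1.632, 1.779, -0.737]
ft_force: [0.0, 0.2, 0.2]
gripper_width: 34.5
grasp_force: 35.0
```

arm_command(rows=[[0.003,0,0.0026,0,0,0],[0,0,0,0,0,0],[0,0,0,0,0,0]])

```text
clock: 26.25
ee_pos: [642.9, -49.8, 52.0]
tool_rot: [1.632, 1.778, -0.737]
ft_force: [-3.1, 1.1, 5.8]
gripper_width: 34.8
grasp_force: 35.0
```

Contact. Releasing, backing off, and measuring C.

arm_command(rows=[[0,0,0,0,0,0],[0,0,0,0,0,0],[0,0,0,0,0,0],[0,0,0,0,0,0]], claw=0.66)

```text
clock: 26.75
ee_pos: [642.6, -49.8, 50.7]
tool_rot: [1.633, 1.779, -0.737]
ft_force: [0.3, -0.0, 0.1]
gripper_width: 62.1
grasp_force: 0.0
```

arm_command(rows=[[0,0,-0.1,0,0,0],[0,0,-0.25,0,0,0],[0,0,-0.25,0,0,0],[0,0,-0.28,0,0,0],[0,0,-0.28,0,0,0],[0,0,0,0,0,0]])

```text
clock: 27.5
ee_pos: [629.4, 128.1, 209.8]
tool_rot: [1.631, 1.778, -0.724]
ft_force: [-0.5, 0.2, -0.7]
gripper_width: 62.6
grasp_force: 0.0
```

Run:
```python
from ik import *
from stand import *
from hub import *
import diff
p,r,o=log(); print(p,o["gripper_width"])
s=cam("scene")
for n,(x,y) in dict(r0=ring(0),m75=ring(-75)).items(): print(n,proj(s,(x,y,78)).round(1),bearing(s,x,y))
cs=[cam("top"),s]; ms=[mask(c) for c in cs]
print("C",*[(lambda v:(v[0].round(1),round(v[1],2)))(fithub(cs[i:i+1],ms[i:i+1],HU["C"])) for i in(0,1)])
diff.diffs("C")
h=HU["C"]; a=pickpose(*h,45,32,8,up=110);b=pickpose(*h,45,32,8); b[0][2]+=1
q=np.array([480,150,220.])
go([(q,r),(q,a[1]),a,(b[0],b[1],28)])
```

```text
[629.44883264 128.0589297  209.75561604] 62.609640061816116
r0 [281.3 250.2] (array([280.625, 245.5  ]), 10.912317276000977, 1673)
m75 [257.5 254.3] (array([257.375, 248.875]), 10.07784652709961, 1533)
C (array([429.2,  83. ,  91. ]), np.float64(0.19)) (array([429.1,  83.1,  85.7]), np.float64(0.28))
top C changed px in 21x21: 0
scene C changed px in 21x21: 0
4 x [0.0164, -0.1797, -0.0518, -0.0009, 0.0003, 0.0004] ok speed 0.2 minz 207 j [0.58, 0.06, 1.89, -0.73, 1.64, 0.61]
20 x [0.0, 0.0, 0.0, -0.0015, 0.0019, -0.049] ok speed 0.4 minz 220 j [0.54, 0.07, 1.85, -0.65, 1.67, -2.51]
3 x [-0.1681, 0.0835, 0.1299, -0.0001, 0.0001, 0.0002] ok speed 0.16 minz 94 j [0.61, 0.17, 1.99, -0.61, 1.52, -2.32]
4 x [0.0009, 0.0, 0.1366, 0.0, 0.0, 0.0] ok speed 0.12 minz 17 j [0.49, 0.21, 2.11, -0.69, 1.34, -2.3]
```

arm_command(rows=[[0.0164,-0.18,-0.0518,-0.0009,0.0003,0.0004],[0.0164,-0.18,-0.0518,-0.0009,0.0003,0.0004],[0.0164,-0.18,-0.0518,-0.0009,0.0003,0.0004],[0.0164,-0.18,-0.0518,-0.0009,0.0003,0.0004]])

```text
clock: 28.2
ee_pos: [478.7, 149.2, 219.6]
tool_rot: [1.632, 1.777, -0.725]
ft_force: [-0.9, 0.8, 0.8]
gripper_width: 62.6
grasp_force: 0.0
```

arm_command(rows=[[0,0,0,-0.0015,0.0019,-0.049],[0,0,0,-0.0015,0.0019,-0.049],[0,0,0,-0.0015,0.0019,-0.049],[0,0,0,-0.0015,0.0019,-0.049],[0,0,0,-0.0015,0.0019,-0.049],[0,0,0,-0.0015,0.0019,-0.049],[0,0,0,-0.0015,0.0019,-0.049],[0,0,0,-0.0015,0.0019,-0.049]])

```text
clock: 29.2
ee_pos: [479.9, 149.1, 219.4]
tool_rot: [0.339, 2.73, -1.117]
ft_force: [0.3, -0.5, 0.2]
gripper_width: 62.9
grasp_force: 0.0
```

arm_command(rows=[[0,0,0,-0.0015,0.0019,-0.049],[0,0,0,-0.0015,0.0019,-0.049],[0,0,0,-0.0015,0.0019,-0.049],[0,0,0,-0.0015,0.0019,-0.049],[0,0,0,-0.0015,0.0019,-0.049],[0,0,0,-0.0015,0.0019,-0.049]])

```text
clock: 29.95
ee_pos: [479.9, 149.1, 219.5]
tool_rot: [0.888, -2.587, 1.06]
ft_force: [-0.7, -0.6, -0.5]
gripper_width: 62.9
grasp_force: 0.0
```

arm_command(rows=[[0,0,0,-0.0015,0.0019,-0.049],[0,0,0,-0.0015,0.0019,-0.049],[0,0,0,-0.0015,0.0019,-0.049],[0,0,0,-0.0015,0.0019,-0.049],[0,0,0,-0.0015,0.0019,-0.049],[0,0,0,-0.0015,0.0019,-0.049]])

```text
clock: 30.7
ee_pos: [479.9, 149.1, 219.5]
tool_rot: [1.756, -1.76, 0.722]
ft_force: [-0.1, -0.7, 0.4]
gripper_width: 62.6
grasp_force: 0.0
```

arm_command(rows=[[-0.168,0.0835,0.13,-0.0001,0.0001,0.0002],[-0.168,0.0835,0.13,-0.0001,0.0001,0.0002],[-0.168,0.0835,0.13,-0.0001,0.0001,0.0002],[0,0,0,0,0,0],[0,0,0,0,0,0]], claw=0.7)

```text
clock: 31.32
ee_pos: [431.7, 166.9, 95.6]
tool_rot: [1.752, -1.769, 0.728]
ft_force: [0.5, 0.6, 0.5]
gripper_width: 66.4
grasp_force: 0.0
```

Run:
```python
from ik import *
p,r,o=log(); b=pickpose(429.2,83.3,89,45,32,8); b[0][2]+=1
print(p,o["gripper_width"]);go([(b[0],b[1],28)])
```

```text
[431.72371159 166.87831887  95.55317623] 66.36145625512799
4 x [0.0001, 0.0021, 0.1392, -0.0007, 0.0001, 0.0003] ok speed 0.12 minz 17 j [0.49, 0.21, 2.1, -0.69, 1.34, -2.29]
```

arm_command(rows=[[0.0001,0.0021,0.1392,-0.0007,0.0001,0.0003],[0.0001,0.0021,0.1392,-0.0007,0.0001,0.0003],[0.0001,0.0021,0.1392,-0.0007,0.0001,0.0003],[0.0001,0.0021,0.1392,-0.0007,0.0001,0.0003],[0,0,0,0,0,0]])

```text
clock: 31.95
ee_pos: [428.9, 87.7, 16.6]
tool_rot: [1.741, -1.774, 0.721]
ft_force: [-0.5, 0.5, 0.4]
gripper_width: 66.8
grasp_force: 0.0
```

arm_command(rows=[[0,0,0,0,0,0],[0,0,0,0,0,0],[0,0,0,0,0,0],[0,0,0,0,0,0],[0,0,0,0,0,0],[0,0,0,0,0,0]], claw=0, newtons=35)

```text
clock: 32.7
ee_pos: [429.0, 89.1, 16.4]
tool_rot: [1.744, -1.772, 0.722]
ft_force: [0.5, 2.8, 4.1]
gripper_width: 34.6
grasp_force: 34.9
```

Run:
```python
from ik import *
p,r,o=log(); t,s,g=45,32,8
b=pickpose(429.2,83.3,89,t,s,g); print(p-b[0],np.degrees((b[1].inv()*r).as_rotvec()),o["gripper_width"],o["grasp_force"],o["ft_force"])
x,y=ring(75); A=placepose(x,y,-85,t,s,g,dz=90)
v=placepose(x,y,89,t,s,g)[1]  # upright in the pick plane
m=placepose(x,y,2,t,s,g)[1]
up=np.array([460,130,180.])
e=go([(p+[0,0,120],r),(up,r)])
for path in ([v,R.from_rotvec([0,0,np.radians(93)])*v,A[1]],[v,R.from_rotvec([0,0,-np.radians(87)])*v,A[1]],[A[1]]): print("--");go([(up,k) for k in path]+[A],e)
```

```text
[-0.32784845  0.89747226  0.58663185] [ 0.05663165 -0.01851821 -0.05125239] 34.62311419404065 34.91862416267395 [0.51802912 2.84990754 4.10320712]
3 x [0.1414, 0.0, -0.1415, 0.0, 0.0, 0.0] ok speed 0.23 minz 56 j [0.49, 0.01, 2.07, -0.67, 1.52, -2.44]
2 x [0.0037, -0.076, -0.1502, 0.0, 0.0, 0.0] ok speed 0.17 minz 158 j [0.53, 0.06, 1.94, -0.65, 1.61, -2.46]
--
11 x [0.0, 0.0, 0.0, 0.0, -0.0473, 0.0] FAIL at 4 speed 0.34 minz 180 j [0.27, -0.19, 2.04, -0.19, 1.35, -2.81]
12 x [0.0, 0.0, 0.0, -0.0173, -0.0181, -0.0406] FAIL at 0 speed 0 minz 0 j [0.27, -0.19, 2.04, -0.19, 1.35, -2.81]
20 x [0.0, 0.0, 0.0, -0.0207, 0.001, -0.0447] FAIL at 0 speed 0 minz 0 j [0.27, -0.19, 2.04, -0.19, 1.35, -2.81]
19 x [0.0677, 0.0373, -0.0075, -0.0207, 0.001, -0.0447] FAIL at 0 speed 0 minz 0 j [0.27, -0.19, 2.04, -0.19, 1.35, -2.81]
--
11 x [0.0, 0.0, 0.0, 0.0, -0.0473, 0.0] FAIL at 4 speed 0.34 minz 180 j [0.27, -0.19, 2.04, -0.19, 1.35, -2.81]
17 x [0.0, 0.0, 0.0, 0.0115, -0.0133, 0.0269] ok speed 0.62 minz 180 j [0.26, -0.78, 2.58, -0.34, 0.54, -1.12]
20 x [0.0, 0.0, 0.0, 0.0182, 0.0, 0.016] ok speed 0.61 minz 180 j [0.56, 0.05, 1.97, -0.73, 1.59, 0.65]
5 x [-0.0496, 0.1669, 0.1139, -0.0001, 0.0001, -0.0002] ok speed 0.2 minz 142 j [0.29, 0.31, 1.75, -0.84, 1.39, 0.49]
--
20 x [0.0, 0.0, 0.0, 0.0015, -0.0018, 0.0488] ok speed 0.4 minz 180 j [0.56, 0.05, 1.97, -0.73, 1.59, 0.64]
5 x [-0.0502, 0.1667, 0.1139, -0.0001, -0.0001, 0.0001] ok speed 0.2 minz 142 j [0.29, 0.31, 1.75, -0.84, 1.39, 0.49]
```

arm_command(rows=[[0.1414,0,-0.1415,0,0,0],[0.1414,0,-0.1415,0,0,0],[0.1414,0,-0.1415,0,0,0],[0.0037,-0.076,-0.15,0,0,0],[0.0037,-0.076,-0.15,0,0,0]])

```text
clock: 33.33
ee_pos: [459.3, 129.8, 179.4]
tool_rot: [1.744, -1.772, 0.719]
ft_force: [0.4, 0.7, -1.9]
gripper_width: 34.9
grasp_force: 34.9
```

arm_command(rows=[[0,0,0,0.0015,-0.0018,0.0488],[0,0,0,0.0015,-0.0018,0.0488],[0,0,0,0.0015,-0.0018,0.0488],[0,0,0,0.0015,-0.0018,0.0488],[0,0,0,0.0015,-0.0018,0.0488],[0,0,0,0.0015,-0.0018,0.0488],[0,0,0,0.0015,-0.0018,0.0488],[0,0,0,0.0015,-0.0018,0.0488]])

```text
clock: 34.33
ee_pos: [458.9, 129.3, 178.2]
tool_rot: [0.487, -2.79, 1.144]
ft_force: [0.7, -0.6, -1.2]
gripper_width: 34.9
grasp_force: 34.9
```

arm_command(rows=[[0,0,0,0.0015,-0.0018,0.0488],[0,0,0,0.0015,-0.0018,0.0488],[0,0,0,0.0015,-0.0018,0.0488],[0,0,0,0.0015,-0.0018,0.0488],[0,0,0,0.0015,-0.0018,0.0488],[0,0,0,0.0015,-0.0018,0.0488]])

```text
clock: 35.08
ee_pos: [458.9, 129.3, 178.1]
tool_rot: [0.737, 2.547, -1.05]
ft_force: [0.8, 0.1, -2.3]
gripper_width: 34.8
grasp_force: 34.9
```

arm_command(rows=[[0,0,0,0.0015,-0.0018,0.0488],[0,0,0,0.0015,-0.0018,0.0488],[0,0,0,0.0015,-0.0018,0.0488],[0,0,0,0.0015,-0.0018,0.0488],[0,0,0,0.0015,-0.0018,0.0488],[0,0,0,0.0015,-0.0018,0.0488]])

```text
clock: 35.83
ee_pos: [458.9, 129.3, 178.1]
tool_rot: [1.637, 1.779, -0.739]
ft_force: [-0.1, 0.5, -1.3]
gripper_width: 35.1
grasp_force: 34.9
```

arm_command(rows=[[-0.05,0.1667,0.114,0,0,0],[-0.05,0.1667,0.114,0,0,0],[-0.05,0.1667,0.114,0,0,0],[-0.05,0.1667,0.114,0,0,0],[-0.05,0.1667,0.114,0,0,0],[0,0,0,0,0,0],[0,0,0,0,0,0]])

```text
clock: 36.7
ee_pos: [634.8, 25.8, 139.6]
tool_rot: [1.634, 1.784, -0.741]
ft_force: [-0.2, 1.0, -0.8]
gripper_width: 34.6
grasp_force: 34.9
```

Run:
```python
from ik import *
from stand import *
p,r,o=log(); t,s,g=45,32,8
x,y=ring(75); A=placepose(x,y,-85,t,s,g,dz=90)
print(p-A[0],np.degrees((A[1].inv()*r).as_rotvec()),o["gripper_width"],o["grasp_force"])
go([placepose(x,y,-85,t,s,g,dz=4),(*placepose(x,y,-85,t,s,g,dz=1),2)])
c=cam("scene"); tz=r.apply([0,0,1]); ax=p-(11-g)*tz; top=ax+[0,0,56-s]; print(proj(c,top),bearing(c,top[0],top[1],top[2]))
crop(c,220,180,380,300,5,"s5.png")
```

```text
[-1.60543451 -0.45646355 -2.39615991] [ 0.2600675   0.10810624 -0.16381188] 34.60461367806682 34.90155816078186
2 x [0.1571, 0.0049, 0.1378, -0.0007, -0.0003, 0.0005] ok speed 0.18 minz 56 j [0.29, 0.42, 1.77, -0.87, 1.3, 0.6]
2 x [0.0056, 0.0, 0.005, 0.0, 0.0, 0.0] ok speed 0.01 minz 53 j [0.29, 0.43, 1.77, -0.87, 1.3, 0.6]
[305.50357362 230.92616357] (array([307.625, 226.   ]), 10.58672046661377, 2225)
```

View pics/s5.png

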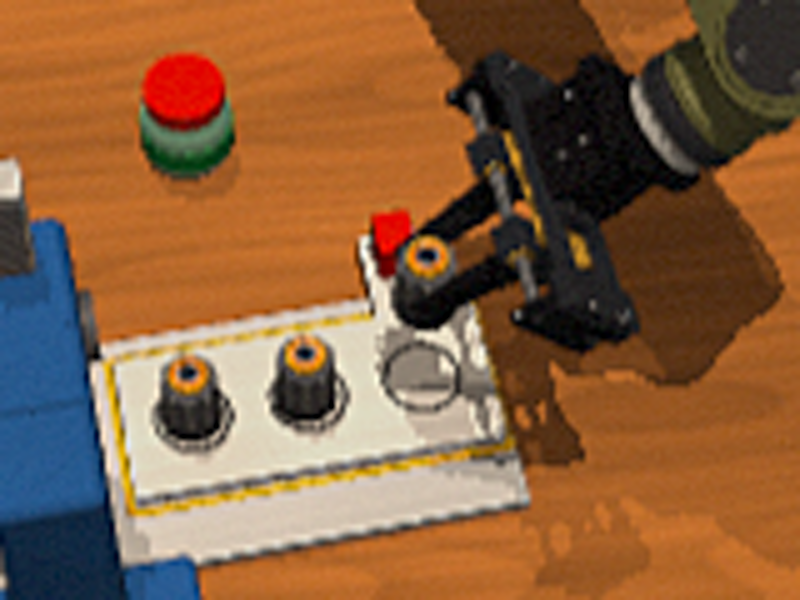

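Two hubs stand on rings -75 (193,405) and 0 (308,385). The third is held upright above ring 75 at (428,256). Lowering it.

arm_command(rows=[[0.157,0.0049,0.138,-0.0007,-0.0003,0.0005],[0.157,0.0049,0.138,-0.0007,-0.0003,0.0005],[0.0056,0,0.005,0,0,0],[0,0,0,0,0,0],[0,0,0,0,0,0]])

```text
clock: 37.38
ee_pos: [638.4, 26.7, 57.6]
tool_rot: [1.632, 1.778, -0.731]
ft_force: [0.0, 0.7, -1.3]
gripper_width: 35.0
grasp_force: 35.0
```

arm_command(rows=[[0.004,0,0.0035,0,0,0],[0,0,0,0,0,0],[0,0,0,0,0,0]])

```text
clock: 37.75
ee_pos: [637.7, 26.2, 54.8]
tool_rot: [1.632, 1.779, -0.734]
ft_force: [-0.1, 0.4, -1.4]
gripper_width: 34.9
grasp_force: 35.0
```

arm_command(rows=[[0.003,0,0.0026,0,0,0],[0,0,0,0,0,0],[0,0,0,0,0,0]])

```text
clock: 38.12
ee_pos: [637.6, 26.2, 53.8]
tool_rot: [1.631, 1.779, -0.735]
ft_force: [-0.4, 0.4, -1.9]
gripper_width: 34.6
grasp_force: 35.0
```

arm_command(rows=[[0.004,0,0.0035,0,0,0],[0,0,0,0,0,0],[0,0,0,0,0,0]])

```text
clock: 38.5
ee_pos: [637.7, 26.2, 52.8]
tool_rot: [1.631, 1.779, -0.734]
ft_force: [-0.3, -0.1, -1.5]
gripper_width: 34.9
grasp_force: 35.0
```

arm_command(rows=[[0.003,0,0.0026,0,0,0],[0,0,0,0,0,0],[0,0,0,0,0,0]])

```text
clock: 38.88
ee_pos: [637.6, 26.2, 52.0]
tool_rot: [1.632, 1.779, -0.734]
ft_force: [0.8, -0.0, -0.9]
gripper_width: 34.6
grasp_force: 35.0
```

arm_command(rows=[[0.004,0,0.0035,0,0,0],[0,0,0,0,0,0],[0,0,0,0,0,0]])

```text
clock: 39.25
ee_pos: [637.8, 26.3, 51.4]
tool_rot: [1.631, 1.779, -0.734]
ft_force: [-0.4, 1.4, 2.4]
gripper_width: 34.9
grasp_force: 35.0
```

arm_command(rows=[[0.002,0,0.0018,0,0,0],[0,0,0,0,0,0],[0,0,0,0,0,0]])

```text
clock: 39.62
ee_pos: [637.9, 26.3, 51.4]
tool_rot: [1.631, 1.778, -0.735]
ft_force: [-2.2, 2.3, 5.1]
gripper_width: 34.6
grasp_force: 35.0
```

arm_command(rows=[[0,0,0,0,0,0],[0,0,0,0,0,0],[0,0,0,0,0,0],[0,0,0,0,0,0]], claw=0.66)

```text
clock: 40.12
ee_pos: [637.6, 26.2, 50.2]
tool_rot: [1.632, 1.779, -0.735]
ft_force: [0.1, -0.1, -0.1]
gripper_width: 62.3
grasp_force: 0.0
```

arm_command(rows=[[0,0,-0.1,0,0,0],[0,0,-0.25,0,0,0],[0,0,-0.25,0,0,0],[0,0,-0.28,0,0,0],[0,0,-0.28,0,0,0],[0,0,0,0,0,0]])

```text
clock: 40.88
ee_pos: [623.6, 204.1, 209.2]
tool_rot: [1.631, 1.779, -0.721]
ft_force: [-0.2, 1.1, 0.3]
gripper_width: 62.7
grasp_force: 0.0
```

```bash
cat > red.py <<'E'
from chk import *
def redtop(c,x,y,z=58):
    g=cv2.resize(c["img"],None,fx=4,fy=4,interpolation=cv2.INTER_CUBIC); hsv=cv2.cvtColor(g,cv2.COLOR_BGR2HSV)
    m=(((hsv[...,0]<6)|(hsv[...,0]>172))&(hsv[...,1]>170)).astype(np.uint8)
    u=((proj(c,(x,y,z))+.5)*4).astype(int); m2=np.zeros_like(m); m2[u[1]-50:u[1]+50,u[0]-50:u[0]+50]=m[u[1]-50:u[1]+50,u[0]-50:u[0]+50]
    k=np.argwhere(m2)[:,::-1].astype(np.float32); box=cv2.minAreaRect(k); pc=np.array(box[0])/4-.375; return pc,box[1],box[2],onz(c,pc,z)
def bodies(c,x,y):
    pass
E
python3 - <<'E'
from ik import *
from red import *
from stand import bearing
p,r,o=log(); print(p)
t=cam("top"); s=cam("scene")
print(redtop(t,544,22)); print(plate(t,[641.5,-46,.0755]))
for yy in(-75,0,75):
    x,y=ring(yy); b=bearing(s,x,y,80); print(yy,proj(s,(x,y,78)).round(1),b)
crop(t,225,140,415,250,4.2,"t4.png")
q=rot((0,0,-1),az(-85.67)); P=np.array([544.4,21.9,140.])
go([((560,100,230),r),((560,100,230),q),(P,q),((P[0],P[1],36),q,28)])
E
```

```text
[623.6066121  204.1448536  209.23028668]
(array([266.75, 224.5 ]), (41.0, 29.0), 90.0, array([542.73397943,  21.43498842,  58.        ]))
(array([ 6.47047925e+02, -4.01077405e+01,  9.15694192e-02]), np.float64(156.5590362548828))
-75 [257.5 254.3] (array([256.625, 249.375]), 10.891534805297852, 1597)
0 [281.3 250.2] (array([280.375, 245.375]), 10.934488296508789, 1745)
75 [304.7 246.2] (array([304.68856812, 245.39857483]), 11.94596004486084, 1191)
3 x [-0.1369, -0.1176, 0.0892, -0.0008, 0.0003, 0.0004] ok speed 0.26 minz 213 j [0.44, 0.13, 1.79, -0.78, 1.57, 0.5]
12 x [0.0, 0.0, 0.0, 0.0179, 0.0172, 0.0392] ok speed 0.24 minz 230 j [0.08, -0.06, 1.83, 0.0, 1.38, 1.58]
3 x [-0.0358, 0.1279, 0.1499, -0.0001, 0.0, 0.0001] ok speed 0.15 minz 140 j [-0.06, -0.04, 1.96, 0.0, 1.22, 1.44]
4 x [0.0, 0.0, 0.13, 0.0, 0.0, 0.0] ok speed 0.12 minz 36 j [-0.06, 0.09, 2.03, 0.0, 1.03, 1.44]
```

View pics/t4.png

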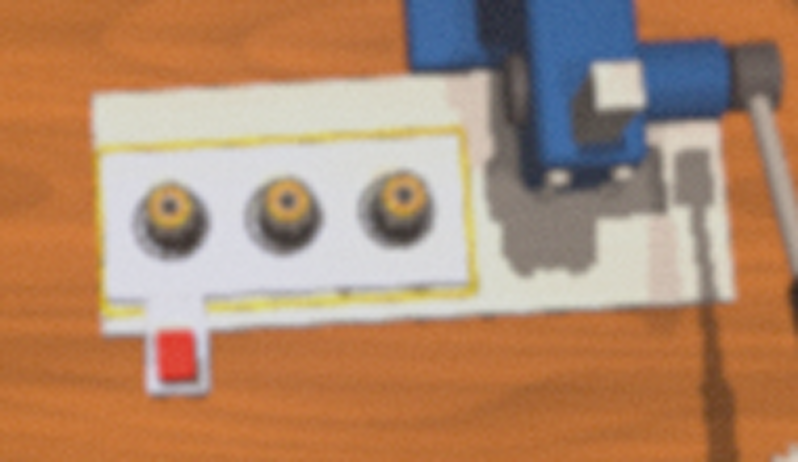

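All three stand with bearings up at crop (171,206), (288,201) and (403,194). The plate sits inside the yellow outline. Next, gripping the handle.

Run:
```python
from chk import *
t=cam("top");s=cam("scene")
S={0:None}
for n,u in dict(m75=(403,194),z0=(288,201),p75=(171,206)).items():
    q=onz(t,(225+u[0]/4.2-.4,140+u[1]/4.2-.4),78); print(n,q.round(1),inpress(np.r_[q[:2],PRESS[2]]).round(1))
# ram rod/foot check: foot position predicted
print([proj(c,T(PRESS,(0,0,108))).round(1) for c in(t,s)])
```

```text
m75 [ 647.1 -120.1   78. ] [-0.3 91.   0. ]
z0 [641.2 -47.2  78. ] [ -0.8 164.1   0. ]
p75 [636.5  27.   78. ] [2.000e-01 2.384e+02 0.000e+00]
[array([356.5, 181.3]), array([227.7, 254.6])]
```

arm_command(rows=[[-0.137,-0.1176,0.0892,-0.0008,0.0003,0.0004],[-0.137,-0.1176,0.0892,-0.0008,0.0003,0.0004],[-0.137,-0.1176,0.0892,-0.0008,0.0003,0.0004]])

```text
clock: 41.45
ee_pos: [558.5, 96.7, 227.9]
tool_rot: [1.632, 1.779, -0.728]
ft_force: [0.2, -0.6, 0.3]
gripper_width: 62.9
grasp_force: 0.0
```

arm_command(rows=[[0,0,0,0.0179,0.0172,0.0392],[0,0,0,0.0179,0.0172,0.0392],[0,0,0,0.0179,0.0172,0.0392],[0,0,0,0.0179,0.0172,0.0392],[0,0,0,0.0179,0.0172,0.0392],[0,0,0,0.0179,0.0172,0.0392]])

```text
clock: 42.2
ee_pos: [559.2, 97.8, 227.7]
tool_rot: [2.54, 1.107, -0.433]
ft_force: [0.1, 0.5, -0.8]
gripper_width: 62.6
grasp_force: 0.0
```

arm_command(rows=[[0,0,0,0.0179,0.0172,0.0392],[0,0,0,0.0179,0.0172,0.0392],[0,0,0,0.0179,0.0172,0.0392],[0,0,0,0.0179,0.0172,0.0392],[0,0,0,0.0179,0.0172,0.0392],[0,0,0,0.0179,0.0172,0.0392]])

```text
clock: 42.95
ee_pos: [559.1, 97.8, 227.6]
tool_rot: [-3.138, -0.108, 0.004]
ft_force: [0.3, -0.5, 0.2]
gripper_width: 62.4
grasp_force: 0.0
```

arm_command(rows=[[-0.0358,0.128,0.15,0,0,0],[-0.0358,0.128,0.15,0,0,0],[-0.0358,0.128,0.15,0,0,0],[0,0,0,0,0,0],[0,0,0,0,0,0]])

```text
clock: 43.58
ee_pos: [544.3, 20.8, 139.7]
tool_rot: [-3.139, -0.116, 0.002]
ft_force: [0.3, -0.3, 0.3]
gripper_width: 62.9
grasp_force: 0.0
```

Run:
```python
from ik import *
p,r,o=log();print(p)
q=rot((0,0,-1),az(-85.67)); P=np.array([544.0,21.7,36.])
go([((P[0],P[1],100),q),(P,q,26)])
```

```text
[544.30254697  20.80638521 139.67575759]
1 x [-0.001, -0.0044, 0.1984, -0.0002, 0.0003, -0.0005] ok speed 0.19 minz 100 j [-0.06, 0.0, 1.99, -0.0, 1.15, 1.44]
3 x [0.0, 0.0, 0.1067, 0.0, 0.0, 0.0] ok speed 0.1 minz 36 j [-0.06, 0.09, 2.03, -0.0, 1.03, 1.44]
```

arm_command(rows=[[-0.001,-0.0044,0.1984,-0.0002,0.0003,-0.0005],[0,0,0.107,0,0,0],[0,0,0.107,0,0,0],[0,0,0.107,0,0,0],[0,0,0,0,0,0]])

```text
clock: 44.2
ee_pos: [543.6, 22.6, 35.3]
tool_rot: [3.139, 0.122, -0.002]
ft_force: [-0.5, -0.3, -0.1]
gripper_width: 62.7
grasp_force: 0.0
```

arm_command(rows=[[0,0,0,0,0,0],[0,0,0,0,0,0],[0,0,0,0,0,0],[0,0,0,0,0,0],[0,0,0,0,0,0],[0,0,0,0,0,0]], claw=0, newtons=40)

```text
clock: 44.95
ee_pos: [544.2, 22.2, 36.2]
tool_rot: [-3.139, -0.12, -0.001]
ft_force: [-2.5, 2.7, 3.1]
gripper_width: 26.1
grasp_force: 40.0
```

Run:
```python
from ik import *
from chk import *
p,r,o=log();print(p,o["gripper_width"],o["grasp_force"],o["ft_force"],inpress(np.r_[p[:2],0])[:2])
```

```text
[544.16145011  22.167219    36.18776215] 26.104193414500504 39.999276995658875 [-2.54512005  2.72893299  3.07898914] [-92.25247085 240.61111139]
```

arm_command(rows=[[0,0.015,0,0,0,0],[0,0.03,0,0,0,0],[0,0.04,0,0,0,0],[0,0.04,0,0,0,0],[0,0.04,0,0,0,0],[0,0.04,0,0,0,0],[0,0.04,0,0,0,0],[0,0.04,0,0,0,0]])

```text
clock: 45.95
ee_pos: [548.7, -33.8, 36.2]
tool_rot: [-3.138, -0.124, -0.001]
ft_force: [-1.2, 8.2, 3.3]
gripper_width: 26.0
grasp_force: 40.1
```

arm_command(rows=[[0,0.04,0,0,0,0],[0,0.04,0,0,0,0],[0,0.04,0,0,0,0],[0,0.03,0,0,0,0],[0,0.02,0,0,0,0],[0,0,0,0,0,0],[0,0,0,0,0,0]])

```text
clock: 46.82
ee_pos: [551.4, -68.2, 36.1]
tool_rot: [-3.139, -0.123, -0.002]
ft_force: [-1.4, 5.2, 4.2]
gripper_width: 26.1
grasp_force: 40.1
```

```bash
cat > w.py <<'E'
from ik import *
from chk import *
p,r,o=log();print(p,o["gripper_width"],o["grasp_force"],o["ft_force"],"press",inpress(np.r_[p[:2],0])[:2],"yaw",np.degrees(np.arctan2(*r.apply([1,0,0])[[1,0]]))-4.33, o["clock"])
E
python3 w.py
```

```text
[551.37944616 -68.16258787  36.14729821] 26.053457708039915 40.05248844623566 [-1.43563601  5.23883658  4.15563616] press [-91.86846029 149.99419237] yaw 0.15370634856501297 46.825
```

```bash
cat > lever.py <<'E'
from ik import *
from fit import T
PRESS=np.array([654.30,-210.80,0.0755])
def tcp(th,extra=0):
    a=.45-th; x=30-185*np.cos(a); z=205+185*np.sin(a)+11/np.cos(a)+10*abs(np.tan(a)); return np.array([x,-100.,z+8+extra])
Q=rot((0,0,-1),az(-85.67))
W=lambda v:T(PRESS,v)
if __name__=="__main__":
    p,r,o=pose()
    e=go([(p+[0,0,120],r),((552,-68,345),Q),(W(tcp(0,35)),Q),(W(tcp(0,6)),Q)])
    th=np.array([0,.12,.24,.36,.48,.6,.72,.84,.92]); P=[tcp(0,6)]+[tcp(k) for k in th[1:]]
    for k,(a,b) in enumerate(zip(P[:-1],P[1:])): d=(b-a)/200; print(th[k+1],[round(d[0],3),0,round(-d[2],3),0,0,0],"tcp z",b[2].round(1))
    print("joint end",ik(W(tcp(1.13)),Q,[e[2]]))
E
python3 lever.py
```

```text
3 x [0.0002, -0.0001, -0.2, 0.0, 0.0, 0.0] ok speed 0.19 minz 76 j [-0.22, -0.03, 1.93, 0.0, 1.25, 1.27]
4 x [0.0009, -0.0002, -0.2361, 0.0, -0.0001, 0.0002] ok speed 0.21 minz 203 j [-0.22, -0.13, 1.7, 0.0, 1.57, 1.28]
6 x [-0.0378, 0.2084, -0.0005, 0.0, 0.0, 0.0] ok speed 0.23 minz 345 j [-0.64, 0.0, 1.57, 0.0, 1.57, 0.86]
1 x [-0.0002, 0.0, 0.145, -0.0001, 0.0001, 0.0001] ok speed 0.12 minz 317 j [-0.64, 0.01, 1.62, 0.0, 1.52, 0.86]
0.12 [np.float64(-0.042), 0, np.float64(0.143), 0, 0, 0] tcp z 288.0
0.24 [np.float64(-0.03), 0, np.float64(0.115), 0, 0, 0] tcp z 264.9
0.36 [np.float64(-0.017), 0, np.float64(0.117), 0, 0, 0] tcp z 241.6
0.48 [np.float64(-0.003), 0, np.float64(0.114), 0, 0, 0] tcp z 218.8
0.6 [np.float64(0.01), 0, np.float64(0.104), 0, 0, 0] tcp z 198.0
0.72 [np.float64(0.023), 0, np.float64(0.101), 0, 0, 0] tcp z 177.8
0.84 [np.float64(0.036), 0, np.float64(0.096), 0, 0, 0] tcp z 158.7
0.92 [np.float64(0.031), 0, np.float64(0.06), 0, 0, 0] tcp z 146.6
joint end [array([-6.11644111e-01,  1.73296633e-01,  1.77563035e+00, -1.15817704e-15,
        1.19266567e+00,  8.83579459e-01])]
```

arm_command(rows=[[0,0,0,0,0,0],[0,0,0,0,0,0],[0,0,0,0,0,0],[0,0,0,0,0,0]], claw=0.5)

```text
clock: 47.32
ee_pos: [550.9, -69.1, 35.6]
tool_rot: [3.139, 0.12, 0.0]
ft_force: [-0.3, -0.1, 0.4]
gripper_width: 47.6
grasp_force: 0.0
```

arm_command(rows=[[0,0,-0.2,0,0,0],[0,0,-0.236,0,0,0],[0,0,-0.236,0,0,0],[0,0,-0.236,0,0,0],[0,0,-0.236,0,0,0],[0,0,-0.236,0,0,0],[0,0,-0.165,0,0,0]])

```text
clock: 48.2
ee_pos: [551.2, -68.9, 347.7]
tool_rot: [3.138, 0.12, 0.005]
ft_force: [0.3, -0.1, -0.1]
gripper_width: 47.2
grasp_force: 0.0
```

arm_command(rows=[[-0.0378,0.208,0,0,0,0],[-0.0378,0.208,0,0,0,0],[-0.0378,0.208,0,0,0,0],[-0.0378,0.208,0,0,0,0],[-0.0378,0.208,0,0,0,0],[-0.0378,0.208,0,0,0,0],[0,0,0,0,0,0],[0,0,0,0,0,0]], claw=0, newtons=20)

```text
clock: 49.2
ee_pos: [524.8, -320.8, 344.7]
tool_rot: [-3.139, -0.12, -0.0]
ft_force: [0.9, -0.3, 0.4]
gripper_width: 0.4
grasp_force: 0.0
```

```bash
python3 w.py
python3 - <<'E'
from lever import *
from stand import bearing
go([(W(tcp(0,6)),Q,60)])
s=cam("scene"); crop(s,160,150,320,290,4.2,"s6.png")
E
```

```text
[ 524.77709368 -320.76264873  344.68566645] 0.4048879487132699 0.0 [ 0.8658608  -0.30990545  0.35293352] press [-137.44821998  -99.87969865] yaw 0.04942381384457928 49.2
1 x [0.0043, 0.0006, 0.1409, -0.0001, -0.0001, 0.0003] ok speed 0.12 minz 317 j [-0.64, 0.01, 1.62, -0.0, 1.52, 0.86]
```

View pics/s6.png

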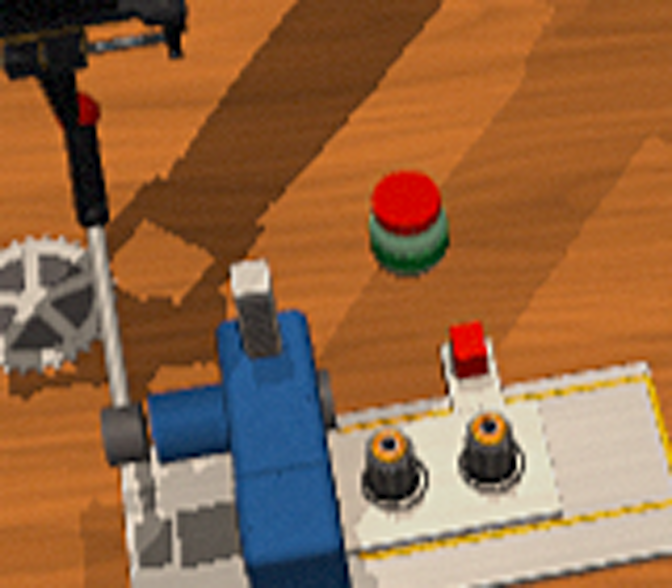

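Hubs stand at (390,465) and (490,450), and the third is hidden under the head. The closed fingers are above the grip at about (75,110). Pressing.

arm_command(rows=[[0.0043,0.0006,0.141,0,0,0],[-0.042,0,0.143,0,0,0],[-0.03,0,0.115,0,0,0],[-0.017,0,0.117,0,0,0],[-0.003,0,0.114,0,0,0],[0,0,0,0,0,0]])

```text
clock: 50.0
ee_pos: [506.8, -321.2, 218.0]
tool_rot: [-3.138, -0.123, 0.003]
ft_force: [-2.7, 0.7, 4.5]
gripper_width: 0.5
grasp_force: 1.8
```

arm_command(rows=[[0.01,0,0.104,0,0,0],[0.023,0,0.101,0,0,0],[0.036,0,0.096,0,0,0],[0.031,0,0.06,0,0,0],[0,0,0,0,0,0]])

```text
clock: 50.62
ee_pos: [526.9, -320.6, 146.9]
tool_rot: [-3.139, -0.122, 0.004]
ft_force: [-5.5, 0.7, 2.9]
gripper_width: 0.1
grasp_force: 2.7
```

```bash
python3 w.py
python3 - <<'E'
from lever import *
P=[tcp(k) for k in(.92,.96,1.0,1.04,1.08,1.12,1.14)]
for b in np.diff(P,axis=0): print((b/200).round(3))
print(P[-1],P[-2])
E
```

```text
[ 526.89286891 -320.56047864  146.85869573] 0.05996920726058814 2.6672156620770693 [-5.49865693  0.68917933  2.8853657 ] press [-135.32322276  -99.83769381] yaw 0.13116488917091917 50.625
[ 0.017  0.    -0.029]
[ 0.019  0.    -0.028]
[ 0.02   0.    -0.027]
[ 0.021  0.    -0.025]
[ 0.022  0.    -0.024]
[ 0.012  0.    -0.012]
[-112.68051277 -100.          117.75661681] [-115.00700819 -100.          120.07393862]
```

Forces match the idle lever, so I'll press through the fit in small steps.

arm_command(rows=[[0.017,0,0.029,0,0,0],[0.019,0,0.028,0,0,0],[0.02,0,0.027,0,0,0],[0,0,0,0,0,0]])

```text
clock: 51.12
ee_pos: [536.3, -320.3, 131.2]
tool_rot: [3.139, 0.122, -0.009]
ft_force: [-12.1, 0.1, 6.3]
gripper_width: 0.2
grasp_force: 6.0
```

arm_command(rows=[[0.021,0,0.025,0,0,0],[0.022,0,0.024,0,0,0],[0,0,0,0,0,0],[0,0,0,0,0,0]])

```text
clock: 51.62
ee_pos: [543.5, -319.8, 120.5]
tool_rot: [-3.139, -0.122, 0.014]
ft_force: [-14.8, -0.8, 4.5]
gripper_width: 0.5
grasp_force: 6.4
```

arm_command(rows=[[0.006,0,0.008,0,0,0],[0,0,0,0,0,0],[0,0,0,0,0,0]])

```text
clock: 52.0
ee_pos: [544.5, -319.7, 119.1]
tool_rot: [-3.139, -0.122, 0.015]
ft_force: [-15.1, -2.2, 5.2]
gripper_width: 0.4
grasp_force: 7.2
```

arm_command(rows=[[0.006,0,0.008,0,0,0],[0,0,0,0,0,0],[0,0,0,0,0,0]])

```text
clock: 52.38
ee_pos: [545.6, -319.6, 117.5]
tool_rot: [-3.139, -0.122, 0.015]
ft_force: [-15.6, -2.2, 5.4]
gripper_width: 0.4
grasp_force: 7.3
```

arm_command(rows=[[0.005,0,0.01,0,0,0],[0,0,0,0,0,0],[0,0,0,0,0,0]])

```text
clock: 52.75
ee_pos: [546.7, -319.6, 115.8]
tool_rot: [-3.139, -0.122, 0.015]
ft_force: [-15.8, -0.5, 7.6]
gripper_width: 0.6
grasp_force: 7.9
```

arm_command(rows=[[0.005,0,0.01,0,0,0],[0,0,0,0,0,0],[0,0,0,0,0,0]])

```text
clock: 53.12
ee_pos: [547.3, -319.6, 115.0]
tool_rot: [-3.139, -0.122, 0.017]
ft_force: [-20.6, 0.3, 12.7]
gripper_width: 0.1
grasp_force: 11.2
```

arm_command(rows=[[0.005,0,0.01,0,0,0],[0,0,0,0,0,0],[0,0,0,0,0,0]])

```text
clock: 53.5
ee_pos: [547.8, -319.7, 114.2]
tool_rot: [-3.139, -0.122, 0.019]
ft_force: [-24.2, 2.6, 18.0]
gripper_width: 0.3
grasp_force: 14.6
```

arm_command(rows=[[-0.035,0,-0.055,0,0,0],[-0.06,0,-0.08,0,0,0],[-0.06,0,-0.09,0,0,0],[-0.05,0,-0.1,0,0,0],[-0.03,0,-0.1,0,0,0],[-0.01,0,-0.11,0,0,0],[0,0,-0.12,0,0,0],[0.015,0,-0.12,0,0,0]])

```text
clock: 54.5
ee_pos: [506.6, -322.5, 267.0]
tool_rot: [3.139, 0.12, 0.001]
ft_force: [2.7, -0.4, 1.5]
gripper_width: 0.4
grasp_force: 0.8
```

arm_command(rows=[[0.03,0,-0.12,0,0,0],[0.04,0,-0.14,0,0,0],[0.04,0,-0.14,0,0,0],[0,0,-0.1,0,0,0],[0,0,0,0,0,0]])

```text
clock: 55.12
ee_pos: [528.6, -321.2, 367.7]
tool_rot: [3.137, 0.12, 0.003]
ft_force: [-0.2, -0.1, -0.9]
gripper_width: 0.5
grasp_force: 0.0
```

```bash
python3 w.py
python3 - <<'E'
from lever import *
from red import redtop
s=cam("scene");t=cam("top")
b=W((30-222*np.cos(.45),-100,205+222*np.sin(.45))); 
for c in(s,t): print("ball pred",proj(c,b).round(1),"seen",redtop(c,*b)[:2])
h=W((-92,149.8,58)); print("handle",h,redtop(t,*h)[3])
P=W((-92,149.8,0)); 
go([((550,-68,345),Q),((P[0],P[1],100),Q),((P[0],P[1],36),Q,26)])
E
```

```text
[ 528.64570531 -321.22492318  367.65688102] 0.539322350648275 0.0 [-0.24995752 -0.05374812 -0.92159432] press [-133.62549771 -100.63245895] yaw 0.06492541729028556 55.125
ball pred [178.6 176.5] seen (array([176.12982178, 172.18934631]), (72.24425506591797, 37.860721588134766))
ball pred [424.8 237.3] seen (array([-0.375, -0.375]), (0.0, 0.0))
handle [551.26292878 -68.36614885  58.        ] [549.67300196 -68.02738971  58.        ]
6 x [0.0343, -0.2087, 0.0165, 0.0, 0.0001, 0.0] ok speed 0.23 minz 345 j [-0.22, -0.14, 1.71, 0.0, 1.57, 1.27]
5 x [0.0013, 0.0006, 0.2451, 0.0, 0.0, 0.0001] ok speed 0.23 minz 100 j [-0.22, 0.03, 1.97, 0.0, 1.15, 1.28]
3 x [-0.0002, 0.0002, 0.1066, -0.0001, -0.0001, -0.0001] ok speed 0.1 minz 36 j [-0.22, 0.11, 2.0, -0.0, 1.03, 1.28]
```

arm_command(rows=[[0.034,-0.2087,0.0165,0,0,0],[0.034,-0.2087,0.0165,0,0,0],[0.034,-0.2087,0.0165,0,0,0],[0.034,-0.2087,0.0165,0,0,0],[0.034,-0.2087,0.0165,0,0,0],[0.034,-0.2087,0.0165,0,0,0]], claw=0.6)

```text
clock: 55.98
ee_pos: [549.0, -66.8, 343.8]
tool_rot: [-3.139, -0.12, 0.005]
ft_force: [-0.4, -0.7, 0.3]
gripper_width: 54.3
grasp_force: 0.0
```

arm_command(rows=[[0.0013,0,0.245,0,0,0],[0.0013,0,0.245,0,0,0],[0.0013,0,0.245,0,0,0],[0.0013,0,0.245,0,0,0],[0,0,0.1,0,0,0],[0,0,0,0,0,0],[0,0,0,0,0,0]])

```text
clock: 56.85
ee_pos: [552.4, -68.5, 132.2]
tool_rot: [3.138, 0.12, 0.006]
ft_force: [0.2, -0.9, -0.0]
gripper_width: 56.9
grasp_force: 0.0
```

```bash
python3 w.py
python3 - <<'E'
from lever import *
P=W((-92,149.8,0)); go([((P[0],P[1],36),Q,30)])
E
```

```text
[552.4488756  -68.45820088 132.1843904 ] 56.94293481247415 0.0 [ 0.16404008 -0.91773801 -0.02588745] press [-90.824375   149.61875626] yaw 0.06077977111173549 56.85
4 x [-0.0017, -0.0003, 0.1202, 0.0001, -0.0003, 0.0001] ok speed 0.11 minz 36 j [-0.22, 0.11, 2.0, -0.0, 1.03, 1.28]
```

arm_command(rows=[[-0.0017,0,0.12,0,0,0],[-0.0017,0,0.12,0,0,0],[-0.0017,0,0.12,0,0,0],[-0.0017,0,0.12,0,0,0],[0,0,0,0,0,0]])

```text
clock: 57.48
ee_pos: [549.8, -68.3, 34.2]
tool_rot: [3.139, 0.12, -0.0]
ft_force: [-0.4, 0.6, -0.1]
gripper_width: 57.2
grasp_force: 0.0
```

arm_command(rows=[[0,0,0,0,0,0],[0,0,0,0,0,0],[0,0,0,0,0,0],[0,0,0,0,0,0],[0,0,0,0,0,0],[0,0,0,0,0,0]], claw=0, newtons=40)

```text
clock: 58.22
ee_pos: [550.2, -68.3, 34.7]
tool_rot: [3.139, 0.121, 0.002]
ft_force: [-1.5, 1.4, 4.9]
gripper_width: 25.6
grasp_force: 40.0
```

```bash
python3 w.py
```

```text
[550.17910271 -68.26211652  34.69035936] 25.58104535819796 39.993794560432434 [-1.46194673  1.42327878  4.89010149] press [-93.07289151 149.98548711] yaw 0.08826117781047316 58.225
```

arm_command(rows=[[0,0.015,0,0,0,0],[0,0.03,0,0,0,0],[0.0005,0.04,0,0,0,0],[0.0005,0.04,0,0,0,0],[0.0005,0.04,0,0,0,0],[0.0005,0.04,0,0,0,0],[0.0005,0.04,0,0,0,0],[0.0005,0.04,0,0,0,0]])

```text
clock: 59.22
ee_pos: [555.2, -123.2, 34.7]
tool_rot: [-3.137, -0.123, -0.001]
ft_force: [-0.5, 9.3, 7.0]
gripper_width: 25.1
grasp_force: 40.1
```

arm_command(rows=[[0,0.04,0,0,0,0],[0,0.03,0,0,0,0],[0,0.0125,0,0,0,0],[0,0,0,0,0,0],[0,0,0,0,0,0]])

```text
clock: 59.85
ee_pos: [556.5, -140.0, 34.7]
tool_rot: [-3.138, -0.123, -0.002]
ft_force: [-0.2, 6.9, 6.5]
gripper_width: 26.0
grasp_force: 40.1
```

```bash
python3 w.py
python3 - <<'E'
from lever import *
p,r,o=pose()
go([(p+[0,0,310],Q),(W(tcp(0,30)),Q),(W(tcp(0,6)),Q,60)])
E
```

```text
[ 556.52859267 -140.0251028    34.68279571] 26.03252999022879 40.067288875579834 [-0.20751782  6.8893924   6.47433268] press [-92.15444931  77.94800599] yaw 0.15130189244348813 59.85
7 x [0.0001, -0.0002, -0.2214, -0.0001, -0.0001, 0.0001] ok speed 0.2 minz 79 j [-0.34, -0.09, 1.67, -0.0, 1.57, 1.16]
4 x [-0.0557, 0.2225, 0.0053, 0.0001, 0.0001, 0.0] ok speed 0.24 minz 340 j [-0.64, 0.0, 1.58, 0.0, 1.56, 0.86]
1 x [-0.0002, 0.0002, 0.1198, -0.0002, -0.0001, 0.0001] ok speed 0.1 minz 317 j [-0.64, 0.01, 1.62, -0.0, 1.52, 0.86]
```

arm_command(rows=[[0,0.008,0,0,0,0],[0,0,0,0,0,0],[0,0,0,0,0,0]])

```text
clock: 60.22
ee_pos: [556.6, -141.3, 34.7]
tool_rot: [-3.137, -0.123, -0.001]
ft_force: [-0.9, 8.8, 6.8]
gripper_width: 25.9
grasp_force: 40.1
```

arm_command(rows=[[0,0,0,0,0,0],[0,0,0,0,0,0],[0,0,0,0,0,0],[0,0,0,0,0,0]], claw=0.5)

```text
clock: 60.72
ee_pos: [555.9, -143.3, 33.8]
tool_rot: [3.139, 0.12, -0.0]
ft_force: [-0.6, -0.5, 0.1]
gripper_width: 47.3
grasp_force: 0.0
```

```bash
python3 w.py
```

```text
[ 555.90113105 -143.25766222   33.75456465] 47.31197238132451 0.0 [-0.55304458 -0.49917179  0.0851224 ] press [-93.02394988  74.77198375] yaw 0.03895896508444796 60.725
```

arm_command(rows=[[0,0,-0.2214,0,0,0],[0,0,-0.2214,0,0,0],[0,0,-0.2214,0,0,0],[0,0,-0.2214,0,0,0],[0,0,-0.2214,0,0,0],[0,0,-0.2214,0,0,0],[0,0,-0.2214,0,0,0]])

```text
clock: 61.6
ee_pos: [555.7, -143.0, 345.4]
tool_rot: [3.139, 0.12, 0.001]
ft_force: [0.2, -0.3, 0.1]
gripper_width: 47.5
grasp_force: 0.0
```

arm_command(rows=[[-0.0545,0.2185,0,0,0,0],[-0.0545,0.2185,0,0,0,0],[-0.0545,0.2185,0,0,0,0],[-0.0545,0.2185,0,0,0,0],[0,0,0,0,0,0],[0,0,0,0,0,0],[0,0,0,0,0,0]], claw=0, newtons=20)

```text
clock: 62.48
ee_pos: [526.2, -319.6, 344.2]
tool_rot: [3.139, 0.122, 0.001]
ft_force: [-0.6, 0.2, 0.8]
gripper_width: 0.4
grasp_force: 0.0
```

```bash
python3 w.py
python3 - <<'E'
from lever import *
from stand import bearing
go([(W(tcp(0,6)),Q,60)])
s=cam("scene"); crop(s,160,150,320,290,4.2,"s7.png")
for n,yy in dict(p75=75,z0=0).items():
    P=W((0,-.0+75*(yy/75)+1.6,0)); print(n,proj(s,(P[0],P[1],78)),bearing(s,P[0],P[1],80))
E
```

```text
[ 526.21871638 -319.58111964  344.16947098] 0.4373043546839547 0.0 [-0.58254576  0.17089583  0.82908387] press [-135.92158342  -98.8102746 ] yaw 0.1388041569879217 62.475
1 x [-0.0034, 0.0059, 0.1383, 0.0001, -0.0002, 0.0008] ok speed 0.11 minz 317 j [-0.64, 0.01, 1.62, -0.0, 1.52, 0.86]
p75 [253.25765166 255.07981268] (array([253.13475037, 254.86837769]), 11.97185230255127, 569)
z0 [229.2195204  259.24814774] None
```

arm_command(rows=[[-0.0034,0.0059,0.138,0,0,0],[-0.042,0,0.143,0,0,0],[-0.03,0,0.115,0,0,0],[-0.017,0,0.117,0,0,0],[-0.003,0,0.114,0,0,0],[0,0,0,0,0,0]])

```text
clock: 63.28
ee_pos: [506.4, -322.2, 217.7]
tool_rot: [-3.138, -0.122, 0.003]
ft_force: [-2.7, 0.2, 3.4]
gripper_width: 0.4
grasp_force: 1.8
```

arm_command(rows=[[0.01,0,0.104,0,0,0],[0.023,0,0.101,0,0,0],[0.036,0,0.096,0,0,0],[0.031,0,0.06,0,0,0],[0,0,0,0,0,0]])

```text
clock: 63.9
ee_pos: [526.5, -321.4, 146.5]
tool_rot: [-3.139, -0.122, 0.004]
ft_force: [-5.8, 0.7, 3.9]
gripper_width: 0.7
grasp_force: 2.8
```

arm_command(rows=[[0.017,0,0.029,0,0,0],[0.019,0,0.028,0,0,0],[0.02,0,0.027,0,0,0],[0,0,0,0,0,0]])

```text
clock: 64.4
ee_pos: [535.9, -321.1, 130.9]
tool_rot: [3.139, 0.122, -0.01]
ft_force: [-11.6, -0.1, 6.2]
gripper_width: 0.7
grasp_force: 6.0
```

arm_command(rows=[[0.021,0,0.025,0,0,0],[0.022,0,0.024,0,0,0],[0.012,0,0.016,0,0,0],[0,0,0,0,0,0],[0,0,0,0,0,0]])

```text
clock: 65.03
ee_pos: [545.5, -320.4, 117.1]
tool_rot: [-3.139, -0.122, 0.014]
ft_force: [-14.7, -1.5, 4.0]
gripper_width: 0.3
grasp_force: 6.6
```

arm_command(rows=[[0.005,0,0.01,0,0,0],[0,0,0,0,0,0],[0,0,0,0,0,0]])

```text
clock: 65.4
ee_pos: [546.4, -320.4, 115.5]
tool_rot: [-3.139, -0.122, 0.014]
ft_force: [-15.6, -1.5, 6.4]
gripper_width: 0.3
grasp_force: 7.7
```

arm_command(rows=[[0.005,0,0.01,0,0,0],[0,0,0,0,0,0],[0,0,0,0,0,0]])

```text
clock: 65.78
ee_pos: [546.9, -320.4, 114.7]
tool_rot: [-3.139, -0.122, 0.017]
ft_force: [-19.3, 0.2, 12.6]
gripper_width: 0.0
grasp_force: 10.9
```

Same signature as the first press; one more push, then up.

arm_command(rows=[[0.006,0,0.011,0,0,0],[0,0,0,0,0,0],[0,0,0,0,0,0]])

```text
clock: 66.15
ee_pos: [547.5, -320.5, 113.8]
tool_rot: [-3.139, -0.122, 0.019]
ft_force: [-24.4, 2.2, 18.1]
gripper_width: 0.5
grasp_force: 14.7
```

arm_command(rows=[[-0.035,0,-0.055,0,0,0],[-0.06,0,-0.08,0,0,0],[-0.06,0,-0.09,0,0,0],[-0.05,0,-0.1,0,0,0],[-0.03,0,-0.1,0,0,0],[-0.01,0,-0.11,0,0,0],[0,0,-0.12,0,0,0],[0.015,0,-0.12,0,0,0]])

```text
clock: 67.15
ee_pos: [506.4, -323.1, 266.6]
tool_rot: [3.139, 0.12, 0.0]
ft_force: [0.7, 0.3, 1.6]
gripper_width: 0.2
grasp_force: 0.8
```

arm_command(rows=[[0.03,0,-0.12,0,0,0],[0.04,0,-0.14,0,0,0],[0.04,0,-0.14,0,0,0],[0,0,0,0,0,0]])

```text
clock: 67.65
ee_pos: [529.1, -321.9, 347.9]
tool_rot: [3.136, 0.121, 0.004]
ft_force: [-0.1, -1.0, -0.7]
gripper_width: 0.7
grasp_force: 0.0
```

```bash
python3 w.py
python3 - <<'E'
from lever import *
from red import redtop
t=cam("top")
h=W((-92,76.6,58)); print("handle",h,redtop(t,*h)[3])
P=h
go([((P[0],P[1],350),Q),((P[0],P[1],110),Q),((P[0],P[1],36),Q,26)])
E
```

```text
[ 529.06443122 -321.94616412  347.93045644] 0.6924577894203894 0.0 [-0.07184881 -1.00426923 -0.7052839 ] press [-133.26236663 -101.38322902] yaw 0.09449786865338616 67.65
handle [ 556.78427978 -141.35761878   58.        ] [ 556.14769925 -140.12301833   58.        ]
4 x [0.0527, -0.222, -0.0055, 0.0001, 0.0, 0.0001] ok speed 0.24 minz 347 j [-0.34, -0.09, 1.66, 0.0, 1.58, 1.15]
5 x [0.0, 0.0001, 0.2401, 0.0, 0.0, 0.0] ok speed 0.22 minz 110 j [-0.34, 0.06, 1.92, 0.0, 1.17, 1.15]
3 x [-0.0001, 0.0001, 0.1233, 0.0, 0.0, 0.0] ok speed 0.11 minz 36 j [-0.34, 0.15, 1.96, 0.0, 1.03, 1.15]
```

arm_command(rows=[[0.0527,-0.222,-0.0055,0,0,0],[0.0527,-0.222,-0.0055,0,0,0],[0.0527,-0.222,-0.0055,0,0,0],[0.0527,-0.222,-0.0055,0,0,0],[0,0,0,0,0,0]], claw=0.6)

```text
clock: 68.32
ee_pos: [556.0, -138.8, 347.6]
tool_rot: [-3.138, -0.126, 0.005]
ft_force: [0.4, 0.1, -0.6]
gripper_width: 45.0
grasp_force: 0.0
```

arm_command(rows=[[0,0,0.24,0,0,0],[0,0,0.24,0,0,0],[0,0,0.24,0,0,0],[0,0,0.24,0,0,0],[0,0,0.12,0,0,0],[0,0,0,0,0,0],[0,0,0,0,0,0]])

```text
clock: 69.2
ee_pos: [557.0, -142.1, 134.4]
tool_rot: [3.138, 0.119, 0.001]
ft_force: [0.1, -0.6, -0.2]
gripper_width: 57.2
grasp_force: 0.0
```

```bash
python3 w.py
python3 - <<'E'
from lever import *
P=W((-92,76.8,0)); go([((P[0],P[1],36),Q,30)])
E
```

```text
[ 556.96186484 -142.14813781  134.41980248] 57.189047118316196 0.0 [ 0.10092739 -0.64414914 -0.22052441] press [-91.88254834  75.79833804] yaw 0.021282143629698602 69.2
4 x [-0.0002, -0.0013, 0.123, 0.0001, -0.0001, 0.0] ok speed 0.11 minz 36 j [-0.34, 0.15, 1.96, 0.0, 1.03, 1.15]
```

arm_command(rows=[[-0.0002,-0.0013,0.123,0,0,0],[-0.0002,-0.0013,0.123,0,0,0],[-0.0002,-0.0013,0.123,0,0,0],[-0.0002,-0.0013,0.123,0,0,0],[0,0,0,0,0,0]])

```text
clock: 69.82
ee_pos: [556.0, -140.4, 35.0]
tool_rot: [-3.139, -0.12, 0.002]
ft_force: [-0.1, 0.3, 1.3]
gripper_width: 57.5
grasp_force: 0.0
```

arm_command(rows=[[0,0,0,0,0,0],[0,0,0,0,0,0],[0,0,0,0,0,0],[0,0,0,0,0,0],[0,0,0,0,0,0],[0,0,0,0,0,0]], claw=0, newtons=40)

```text
clock: 70.58
ee_pos: [557.2, -140.7, 36.2]
tool_rot: [3.138, 0.121, 0.002]
ft_force: [-1.1, -2.0, 4.9]
gripper_width: 25.7
grasp_force: 40.0
```

```bash
python3 w.py
```

```text
[ 557.20839653 -140.7457079    36.18949943] 25.69769246965529 39.99167203903198 [-1.14561233 -2.02274112  4.93421809] press [-91.53093607  77.17817728] yaw 0.09646338524160569 70.575
```

arm_command(rows=[[0,0.015,0,0,0,0],[0,0.03,0,0,0,0],[0,0.04,0,0,0,0],[0,0.04,0,0,0,0],[0,0.04,0,0,0,0],[0,0.04,0,0,0,0],[0,0.04,0,0,0,0],[0,0.04,0,0,0,0]])

```text
clock: 71.58
ee_pos: [561.5, -194.9, 36.2]
tool_rot: [-3.136, -0.122, -0.001]
ft_force: [-0.6, 10.5, 8.6]
gripper_width: 26.1
grasp_force: 40.1
```

arm_command(rows=[[0,0.04,0,0,0,0],[0,0.03,0,0,0,0],[0,0.025,0,0,0,0],[0,0,0,0,0,0],[0,0,0,0,0,0]])

```text
clock: 72.2
ee_pos: [563.1, -214.5, 36.2]
tool_rot: [-3.137, -0.122, -0.002]
ft_force: [0.1, 5.2, 6.6]
gripper_width: 26.0
grasp_force: 40.0
```

```bash
python3 w.py
```

```text
[ 563.11643748 -214.53736968   36.18523494] 25.97519691005832 40.037827491760254 [0.14541906 5.21701086 6.58158125] press [-91.20570481   3.15109763] yaw 0.12193095589781233 72.2
```

arm_command(rows=[[-0.002,0.007,0,0,0,0],[0,0,0,0,0,0],[0,0,0,0,0,0]])

```text
clock: 72.58
ee_pos: [562.9, -215.4, 36.2]
tool_rot: [-3.136, -0.122, -0.002]
ft_force: [0.4, 8.7, 7.3]
gripper_width: 25.9
grasp_force: 40.1
```

arm_command(rows=[[0,0,0,0,0,0],[0,0,0,0,0,0],[0,0,0,0,0,0],[0,0,0,0,0,0]], claw=0.55)

```text
clock: 73.08
ee_pos: [561.9, -217.7, 35.1]
tool_rot: [3.139, 0.12, -0.0]
ft_force: [-0.1, 0.3, 0.3]
gripper_width: 51.8
grasp_force: 0.0
```

arm_command(rows=[[-0.1,0,-0.01,0,0,0],[-0.2,0,0,0,0,0],[-0.2,0,0,0,0,0],[-0.2,0,0,0,0,0],[0,0,0,0,0,0]])

```text
clock: 73.7
ee_pos: [420.3, -228.0, 36.6]
tool_rot: [-3.139, -0.117, 0.002]
ft_force: [-0.0, 0.5, 0.3]
gripper_width: 52.3
grasp_force: 0.0
```

```bash
python3 w.py
python3 - <<'E'
from lever import *
from red import *
t=cam("top"); h=W((-92,2,58)); print(h,redtop(t,*h)[3])
p,r,o=pose()
go([(p+[0,0,320],Q),(W(tcp(0,34)),Q),(W(tcp(0,6)),Q,60)])
E
```

```text
[ 420.26979456 -227.95320835   36.60773783] 52.321188717502174 0.0 [-0.04500976  0.54278699  0.29604909] press [-234.6573441     0.54815596] yaw -0.06608817756530883 73.7
[ 562.41123038 -215.74510043   58.        ] [ 561.97676123 -214.43562412   58.        ]
7 x [0.0001, 0.0001, -0.2286, 0.0, 0.0, 0.0] ok speed 0.24 minz 83 j [-0.61, -0.31, 1.83, 0.0, 1.62, 0.89]
3 x [0.1609, 0.1665, 0.0216, 0.0001, -0.0001, -0.0001] ok speed 0.33 minz 344 j [-0.64, 0.0, 1.58, 0.0, 1.56, 0.86]
1 x [-0.0001, 0.0003, 0.1399, -0.0001, 0.0001, 0.0001] ok speed 0.12 minz 317 j [-0.64, 0.01, 1.62, 0.0, 1.52, 0.86]
```

arm_command(rows=[[0,0,-0.2286,0,0,0],[0,0,-0.2286,0,0,0],[0,0,-0.2286,0,0,0],[0,0,-0.2286,0,0,0],[0,0,-0.2286,0,0,0],[0,0,-0.2286,0,0,0],[0,0,-0.2286,0,0,0],[0,0,0,0,0,0]], claw=0, newtons=20)

```text
clock: 74.75
ee_pos: [425.0, -229.1, 363.4]
tool_rot: [3.133, 0.121, 0.013]
ft_force: [0.2, 0.4, -0.2]
gripper_width: 0.5
grasp_force: 0.0
```

arm_command(rows=[[0.161,0.1665,0.0216,0,0,0],[0.161,0.1665,0.0216,0,0,0],[0.161,0.1665,0.0216,0,0,0],[0,0,0,0,0,0],[0,0,0,0,0,0]])

```text
clock: 75.38
ee_pos: [526.5, -319.9, 343.4]
tool_rot: [-3.138, -0.121, 0.002]
ft_force: [-0.6, 1.0, 0.0]
gripper_width: 0.5
grasp_force: 0.0
```

```bash
python3 w.py
python3 - <<'E'
from lever import *
go([(W(tcp(0,6)),Q,60)])
E
```

```text
[ 526.52674952 -319.92136981  343.4498832 ] 0.4520975737975592 0.0 [-0.56142574  1.03693433  0.0230521 ] press [-135.64009228  -99.17278989] yaw 0.0880756745042115 75.375
1 x [-0.0046, 0.0043, 0.1347, -0.0003, 0.0003, 0.0005] ok speed 0.12 minz 317 j [-0.64, 0.01, 1.62, -0.0, 1.52, 0.86]
```

arm_command(rows=[[-0.0046,0.0043,0.135,0,0,0],[-0.042,0,0.143,0,0,0],[-0.03,0,0.115,0,0,0],[-0.017,0,0.117,0,0,0],[-0.003,0,0.114,0,0,0],[0,0,0,0,0,0]])

```text
clock: 76.12
ee_pos: [506.0, -321.8, 219.6]
tool_rot: [-3.139, -0.121, 0.002]
ft_force: [-2.7, 1.4, 3.5]
gripper_width: 0.7
grasp_force: 1.8
```

arm_command(rows=[[0.01,0,0.104,0,0,0],[0.023,0,0.101,0,0,0],[0.036,0,0.096,0,0,0],[0.031,0,0.06,0,0,0],[0,0,0,0,0,0]])

```text
clock: 76.75
ee_pos: [526.5, -321.0, 148.0]
tool_rot: [3.139, 0.121, -0.003]
ft_force: [-5.1, 0.0, 3.9]
gripper_width: 0.5
grasp_force: 2.7
```

arm_command(rows=[[0.017,0,0.029,0,0,0],[0.019,0,0.028,0,0,0],[0.02,0,0.027,0,0,0],[0,0,0,0,0,0]])

```text
clock: 77.25
ee_pos: [537.7, -320.5, 131.8]
tool_rot: [3.138, 0.121, -0.002]
ft_force: [-6.5, -0.3, 3.4]
gripper_width: 0.5
grasp_force: 2.9
```

arm_command(rows=[[0.021,0,0.025,0,0,0],[0.022,0,0.024,0,0,0],[0.012,0,0.016,0,0,0],[0,0,0,0,0,0],[0,0,0,0,0,0]])

```text
clock: 77.88
ee_pos: [548.1, -319.8, 118.8]
tool_rot: [3.138, 0.121, -0.004]
ft_force: [-7.1, -1.6, 1.6]
gripper_width: 0.0
grasp_force: 3.2
```

arm_command(rows=[[0.005,0,0.01,0,0,0],[0,0,0,0,0,0],[0,0,0,0,0,0]])

```text
clock: 78.25
ee_pos: [549.3, -319.7, 117.1]
tool_rot: [3.138, 0.121, -0.003]
ft_force: [-7.0, -1.0, 2.3]
gripper_width: 0.0
grasp_force: 3.2
```

arm_command(rows=[[0.005,0,0.01,0,0,0],[0,0,0,0,0,0],[0,0,0,0,0,0]])

```text
clock: 78.62
ee_pos: [550.5, -319.6, 115.2]
tool_rot: [3.138, 0.121, -0.002]
ft_force: [-5.6, -0.7, 3.4]
gripper_width: 0.5
grasp_force: 3.2
```

arm_command(rows=[[0.006,0,0.011,0,0,0],[0,0,0,0,0,0],[0,0,0,0,0,0]])

```text
clock: 79.0
ee_pos: [552.0, -319.6, 113.2]
tool_rot: [3.138, 0.121, -0.001]
ft_force: [-6.3, -0.4, 3.5]
gripper_width: 0.5
grasp_force: 3.2
```

There is no bearing load this time, so the third body may have been knocked away from under the ram. Raising the lever to look.

arm_command(rows=[[-0.05,0,-0.06,0,0,0],[-0.06,0,-0.08,0,0,0],[-0.06,0,-0.09,0,0,0],[-0.05,0,-0.1,0,0,0],[-0.03,0,-0.1,0,0,0],[-0.01,0,-0.11,0,0,0],[0,0,-0.12,0,0,0],[0.015,0,-0.12,0,0,0]])

```text
clock: 80.0
ee_pos: [503.6, -322.9, 268.7]
tool_rot: [3.139, 0.12, 0.0]
ft_force: [1.0, 0.7, 0.3]
gripper_width: 0.5
grasp_force: 0.8
```

arm_command(rows=[[0.03,0,-0.12,0,0,0],[0.04,0,-0.14,0,0,0],[0.04,0,-0.14,0,0,0],[0,0,0,0,0,0]])

```text
clock: 80.5
ee_pos: [526.3, -321.7, 350.0]
tool_rot: [3.137, 0.121, 0.004]
ft_force: [0.3, -0.2, -0.2]
gripper_width: 0.6
grasp_force: 0.0
```

Run:
```python
from lever import *
t=cam("top");s=cam("scene")
a=cv2.resize(t["img"][110:260,250:450],None,fx=2,fy=2,interpolation=cv2.INTER_CUBIC)
b=cv2.resize(s["img"][190:320,150:345],None,fx=2,fy=2,interpolation=cv2.INTER_CUBIC)
h=max(a.shape[0],b.shape[0]); f=lambda m:cv2.copyMakeBorder(m,0,h-m.shape[0],0,0,cv2.BORDER_CONSTANT)
cv2.imwrite("pics/both.png",np.hstack([f(a),f(b)])); print(a.shape,b.shape)
```

```text
(300, 400, 3) (260, 390, 3)
```

View pics/both.png

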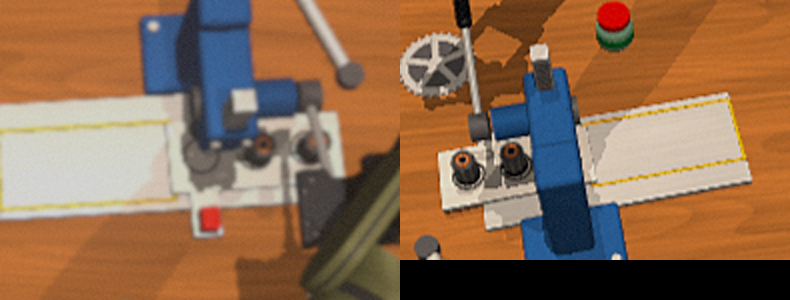

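The right two hubs stand at (262,150) and (313,145), but the ring under the ram at (203,155) is empty. I'll search for the missing body numerically.

Run:
```python
from lever import *
s6=cv2.imread("pics/s6.png");s7=cv2.imread("pics/s7.png"); s6=cv2.resize(s6,(160,140),interpolation=cv2.INTER_AREA);s7=cv2.resize(s7,(160,140),interpolation=cv2.INTER_AREA)
# template: hub at crop (490,450)/4.2
cx,cy=490/4.2,450/4.2; tm=s6[int(cy)-11:int(cy)+13,int(cx)-9:int(cx)+10]
def peaks(im,tm,th,off):
    r=cv2.matchTemplate(im,tm,cv2.TM_CCOEFF_NORMED); o=[]
    for _ in range(6):
        _,v,_,m=cv2.minMaxLoc(r)
        if v<th: break
        o.append((round(v,2),m[0]+tm.shape[1]//2+off[0],m[1]+tm.shape[0]//2+off[1])); cv2.circle(r,m,9,-1,-1)
    return o
print("s6",peaks(s6,tm,.6,(160,150))); print("s7",peaks(s7,tm,.6,(160,150)))
for n in("scene","top"):
    c=cam(n); ref=cv2.imread(f"pics/{n}0.png"); cur=c["img"]
    if n=="scene": print("now",peaks(cur,tm,.5,(0,0)))
    hs=cv2.cvtColor(cur,cv2.COLOR_BGR2HSV);hr=cv2.cvtColor(ref,cv2.COLOR_BGR2HSV)
    m=((hs[...,1]<110)&(hr[...,1]>140)&(hs[...,2]<150)).astype(np.uint8)
    k,l,st,ce=cv2.connectedComponentsWithStats(m)
    print(n,[(st[i,:5].tolist(),onz(c,ce[i],20)[:2].round(0).tolist()) for i in range(1,k) if 25<st[i,4]<600])
```

```text
s6 [(1.0, 276, 258), (0.9, 253, 262)]
s7 [(0.78, 254, 274), (0.72, 206, 272)]
now [(0.77, 183, 275), (0.71, 206, 272), (0.57, 19, 181), (0.53, 477, 369)]
scene [([312, 0, 22, 68, 402], [-522.0, 290.0]), ([170, 42, 24, 12, 84], [-515.0, -361.0]), ([123, 47, 38, 34, 73], [-412.0, -555.0]), ([194, 48, 8, 9, 27], [-455.0, -304.0]), ([153, 60, 8, 14, 27], [-380.0, -483.0]), ([173, 60, 22, 20, 38], [-343.0, -366.0]), ([161, 64, 15, 11, 40], [-349.0, -429.0]), ([309, 77, 19, 35, 267], [-123.0, 201.0]), ([189, 86, 13, 8, 30], [-207.0, -312.0]), ([153, 90, 10, 35, 64], [-111.0, -472.0]), ([175, 265, 15, 21, 188], [665.0, -363.0])]
top [([398, 175, 11, 18, 139], [668.0, -353.0]), ([365, 299, 13, 13, 47], [335.0, -263.0]), ([363, 310, 7, 9, 31], [314.0, -248.0])]
```

Run:
```python
from lever import *
from chk import inpress
c=cam("scene")
s6=cv2.resize(cv2.imread("pics/s6.png"),(160,140),interpolation=cv2.INTER_AREA)
tm=s6[107-11:107+13,116-9:116+10]
f=lambda px:onz(c,px,50)
a,b=f((253,262)),f((254,274)); print("s7 hub shift world",(b-a).round(1)," est press",inpress(np.r_[W((0,74,0))[:2]+(b-a)[:2],PRESS[2]]))
print("now (m75)",inpress(np.r_[f((183,275))[:2],PRESS[2]]),"(z0)",inpress(np.r_[f((206,272))[:2],PRESS[2]]))
p,r,o=pose(); 
e=go([((425,-228,350),Q),(W((-234,2.3,80)),Q),(W((-234,2.3,36)),Q),(W((-92,2.3,36)),Q,30)])
```

```text
s7 hub shift world [42.  -0.3  0. ]  est press [41.87584878 70.49458917  0.        ]
now (m75) [  11.18803327 -146.19890397    0.        ] (z0) [ 14.73463028 -75.50468936   0.        ]
3 x [-0.154, -0.1671, -0.0074, -0.0002, 0.0003, 0.0001] ok speed 0.32 minz 347 j [-0.6, -0.3, 1.84, 0.0, 1.61, 0.89]
6 x [-0.0034, -0.0018, 0.225, 0.0, 0.0, 0.0] ok speed 0.23 minz 80 j [-0.61, -0.13, 2.15, 0.0, 1.12, 0.89]
1 x [-0.0003, -0.0001, 0.2199, 0.0, -0.0001, 0.0] ok speed 0.23 minz 36 j [-0.61, -0.06, 2.18, -0.0, 1.02, 0.89]
5 x [0.142, 0.0, 0.0, 0.0, 0.0, 0.0] ok speed 0.17 minz 36 j [-0.45, 0.2, 1.9, -0.0, 1.04, 1.04]
```

arm_command(rows=[[-0.154,-0.167,-0.0074,0,0,0],[-0.154,-0.167,-0.0074,0,0,0],[-0.154,-0.167,-0.0074,0,0,0],[0,0,0,0,0,0]], claw=0.58)

```text
clock: 81.25
ee_pos: [424.2, -227.1, 351.5]
tool_rot: [3.139, 0.121, 0.001]
ft_force: [0.5, -0.4, 0.7]
gripper_width: 35.0
grasp_force: 0.0
```

arm_command(rows=[[-0.0034,-0.0018,0.225,0,0,0],[-0.0034,-0.0018,0.225,0,0,0],[-0.0034,-0.0018,0.225,0,0,0],[-0.0034,-0.0018,0.225,0,0,0],[-0.0034,-0.0018,0.225,0,0,0],[-0.0034,-0.0018,0.225,0,0,0],[0,0,0,0,0,0],[0,0,0,0,0,0]])

```text
clock: 82.25
ee_pos: [422.5, -227.5, 83.0]
tool_rot: [3.138, 0.12, 0.002]
ft_force: [-0.2, -0.2, 0.5]
gripper_width: 55.1
grasp_force: 0.0
```

```bash
python3 w.py
python3 - <<'E'
from lever import *
go([(W((-225,2.3,36)),Q),(W((-92,2.3,36)),Q,30)])
E
```

```text
[ 422.49044908 -227.5176459    83.0357733 ] 55.08547524373236 0.0 [-0.18708616 -0.16995608  0.49238049] press [-232.41016198    0.81497742] yaw 0.047752845991679393 82.25
1 x [0.0367, -0.0077, 0.2352, 0.0004, -0.0004, 0.0003] ok speed 0.26 minz 36 j [-0.59, -0.04, 2.16, 0.0, 1.02, 0.9]
5 x [0.133, 0.0, 0.0, 0.0, 0.0, 0.0] ok speed 0.16 minz 36 j [-0.45, 0.2, 1.9, 0.0, 1.04, 1.04]
```

arm_command(rows=[[0.0367,-0.0077,0.235,0.0004,-0.0004,0.0003],[0.133,0,0,0,0,0],[0.133,0,0,0,0,0],[0.133,0,0,0,0,0],[0.133,0,0,0,0,0],[0.133,0,0,0,0,0],[0,0,0,0,0,0]])

```text
clock: 83.12
ee_pos: [564.9, -215.7, 38.0]
tool_rot: [3.137, 0.121, 0.006]
ft_force: [0.6, -0.5, 0.1]
gripper_width: 55.6
grasp_force: 0.0
```

arm_command(rows=[[0,0,0,0,0,0],[0,0,0,0,0,0],[0,0,0,0,0,0],[0,0,0,0,0,0],[0,0,0,0,0,0],[0,0,0,0,0,0]], claw=0, newtons=40)

```text
clock: 83.88
ee_pos: [561.2, -214.7, 34.8]
tool_rot: [-3.139, -0.119, 0.003]
ft_force: [-2.6, -0.3, 2.2]
gripper_width: 25.9
grasp_force: 40.0
```

```bash
python3 w.py
```

```text
[ 561.15421424 -214.67465344   34.84051214] 25.87298994137871 39.95963215827942 [-2.56926456 -0.33148902  2.15419711] press [-93.1726932    3.16221211] yaw 0.021163014662969992 83.875
```

Slide the plate 150 mm back toward park, gently.

arm_command(rows=[[0,-0.015,0,0,0,0],[0,-0.03,0,0,0,0],[0,-0.04,0,0,0,0],[0,-0.04,0,0,0,0],[0,-0.04,0,0,0,0],[0,-0.04,0,0,0,0],[0,-0.04,0,0,0,0],[0,-0.04,0,0,0,0]])

```text
clock: 84.88
ee_pos: [557.4, -158.5, 34.8]
tool_rot: [3.139, 0.116, -0.0]
ft_force: [0.8, -5.1, -1.4]
gripper_width: 25.5
grasp_force: 40.0
```

arm_command(rows=[[0,-0.04,0,0,0,0],[0,-0.04,0,0,0,0],[0,-0.04,0,0,0,0],[0,-0.04,0,0,0,0],[0,-0.04,0,0,0,0],[0,-0.04,0,0,0,0],[0,-0.04,0,0,0,0],[0,-0.04,0,0,0,0]])

```text
clock: 85.88
ee_pos: [552.5, -94.7, 34.8]
tool_rot: [3.139, 0.115, -0.0]
ft_force: [0.5, -5.8, -0.1]
gripper_width: 25.7
grasp_force: 40.0
```

arm_command(rows=[[0,-0.04,0,0,0,0],[0,-0.04,0,0,0,0],[0,-0.03,0,0,0,0],[0,-0.015,0,0,0,0],[0,0,0,0,0,0],[0,0,0,0,0,0]])

```text
clock: 86.62
ee_pos: [550.5, -69.2, 34.8]
tool_rot: [-3.139, -0.118, 0.001]
ft_force: [0.9, -4.1, -1.1]
gripper_width: 26.0
grasp_force: 40.0
```

arm_command(rows=[[0,0,0,0,0,0],[0,0,0,0,0,0],[0,0,0,0,0,0],[0,0,-0.3,0,0,0],[0,0,-0.3,0,0,0],[-0.1,0,-0.3,0,0,0],[-0.2,0,0,0,0,0],[-0.2,0,0,0,0,0]], claw=0.6)

```text
clock: 87.62
ee_pos: [450.6, -76.6, 215.6]
tool_rot: [-3.139, -0.12, -0.002]
ft_force: [-0.4, -0.4, 0.3]
gripper_width: 57.2
grasp_force: 0.0
```

```bash
python3 w.py
python3 - <<'E'
from lever import *
from chk import inpress
c=cam("scene");t=cam("top")
s6=cv2.resize(cv2.imread("pics/s6.png"),(160,140),interpolation=cv2.INTER_AREA)
tm=s6[107-11:107+13,116-9:116+10]
r=cv2.matchTemplate(c["img"],tm,cv2.TM_CCOEFF_NORMED)
for _ in range(4):
    _,v,_,m=cv2.minMaxLoc(r);px=(m[0]+9,m[1]+12);print(round(v,2),px,inpress(np.r_[onz(c,px,50)[:2],PRESS[2]])[:2]);cv2.circle(r,m,9,-1,-1)
a=cv2.resize(t["img"][140:250,240:410],None,fx=2.35,fy=2.35,interpolation=cv2.INTER_CUBIC)
b=cv2.resize(c["img"][190:310,170:330],None,fx=2.45,fy=2.45,interpolation=cv2.INTER_CUBIC)
h=max(a.shape[0],b.shape[0]); f=lambda m:cv2.copyMakeBorder(m,0,h-m.shape[0],0,0,cv2.BORDER_CONSTANT)
cv2.imwrite("pics/both2.png",np.hstack([f(a),f(b)])); print(a.shape,b.shape)
E
```

```text
[450.63671368 -76.62848963 215.61288426] 57.17309511264614 0.0 [-0.4352262  -0.40207571  0.34158887] press [-192.96276827  149.1512603 ] yaw 0.05765892347097257 87.625
0.92 (252, 263) [11.48933652 69.16201016]
0.78 (276, 270) [ 50.18428893 138.44125814]
0.57 (19, 181) [-473.43079203 -691.06906602]
0.53 (477, 369) [452.64525054 620.46763559]
(258, 400, 3) (294, 392, 3)
```

View pics/both2.png

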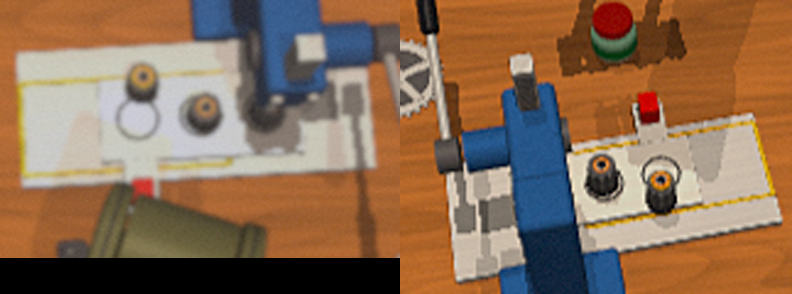

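The displaced hub still stands on the plate with its bearing up. In the top part it is at crop (143,77), about 38 mm behind its ring (138,118). In the scene part its bearing is at (660,180).

Run:
```python
from lever import *
from chk import inpress
from stand import bearing
c=cam("scene");t=cam("top")
tt=lambda x,y:(240+x/2.35-.3,140+y/2.35-.3); ss=lambda x,y:(170+(x-400)/2.45-.3,190+y/2.45-.3)
for n,a,b in(("p75",(143,77),(660,180)),("z0",(205,109),(601,162))):
    q,e=tri(t,tt(*a),c,ss(*b)); print(n,q.round(1),e.round(1),"press",inpress(np.r_[q[:2],PRESS[2]])[:2].round(1),"top@78",inpress(np.r_[onz(t,tt(*a),78)[:2],PRESS[2]])[:2].round(1),onz(t,tt(*a),72).round(1))
# colour check around the hub: refine with template match against z0 in top view
g=cv2.resize(t["img"],None,fx=4,fy=4,interpolation=cv2.INTER_CUBIC); u0=(np.array(tt(205,109))+.4)*4; u1=(np.array(tt(143,77))+.4)*4
tm=g[int(u0[1])-26:int(u0[1])+26,int(u0[0])-26:int(u0[0])+26]; w=g[int(u1[1])-50:int(u1[1])+50,int(u1[0])-50:int(u1[0])+50]
r=cv2.matchTemplate(w,tm,cv2.TM_CCOEFF_NORMED);_,v,_,m=cv2.minMaxLoc(r);px=(int(u1[0])-50+m[0]+26+(u0[0]%1),int(u1[1])-50+m[1]+26+(u0[1]%1))
px=np.array(px)/4-.4; print(v,px,tt(143,77),"top@78",onz(t,px,78).round(1))
```

```text
p75 [683.3 -67.2  74.6] 1.5 press [ 39.7 141.1] top@78 [ 39. 142.] [684.  -66.5  72. ]
z0 [ 647.7 -138.5   72.6] 1.9 press [-1.1 72.6] top@78 [-2.1 74.1] [ 647.9 -137.6   72. ]
0.9387136697769165 [300.43404255 173.08297872] (300.5510638297872, 172.4659574468085) top@78 [680.8 -66.   78. ]
```

Run:
```python
from lever import *
print(W((39,142,0)))
go([(W((39,142,190)),Q),(W((39,142,110)),Q),(W((39,142,47)),Q,22)])
```

```text
[682.47808041 -66.26282214   0.        ]
5 x [0.2315, 0.0072, 0.0246, 0.0, 0.0, 0.0] ok speed 0.36 minz 190 j [-0.18, 0.22, 1.6, 0.0, 1.32, 1.32]
2 x [0.0, 0.0, 0.2, -0.0001, -0.0001, 0.0] ok speed 0.16 minz 110 j [-0.18, 0.29, 1.66, 0.0, 1.2, 1.32]
3 x [0.0, 0.0, 0.105, 0.0, 0.0, 0.0] ok speed 0.08 minz 47 j [-0.18, 0.35, 1.69, 0.0, 1.1, 1.32]
```

arm_command(rows=[[0.2315,0.0072,0.0246,0,0,0],[0.2315,0.0072,0.0246,0,0,0],[0.2315,0.0072,0.0246,0,0,0],[0.2315,0.0072,0.0246,0,0,0],[0.2315,0.0072,0.0246,0,0,0],[0,0,0.2,0,0,0],[0,0,0,0,0,0],[0,0,0,0,0,0]])

```text
clock: 88.82
ee_pos: [682.9, -66.2, 149.8]
tool_rot: [-3.138, -0.119, 0.001]
ft_force: [0.4, -0.6, -0.0]
gripper_width: 57.4
grasp_force: 0.0
```

```bash
python3 w.py
python3 - <<'E'
from lever import *
go([(W((39,142,47)),Q,30)])
E
```

```text
[682.89239826 -66.17227205 149.77241924] 57.351725575972495 0.0 [ 0.40953837 -0.61219736 -0.04667233] press [ 39.41996759 142.05904084] yaw 0.01926140449848468 88.825
4 x [-0.0005, 0.0001, 0.1285, -0.0001, 0.0001, 0.0] ok speed 0.11 minz 47 j [-0.17, 0.35, 1.69, -0.0, 1.1, 1.32]
```

arm_command(rows=[[-0.0005,0,0.1285,0,0,0],[-0.0005,0,0.1285,0,0,0],[0,0,0.1285,0,0,0],[0,0,0.1285,0,0,0],[0,0,0,0,0,0]])

```text
clock: 89.45
ee_pos: [681.3, -66.2, 46.3]
tool_rot: [-3.138, -0.119, 0.004]
ft_force: [0.1, 0.3, 0.3]
gripper_width: 57.1
grasp_force: 0.0
```

arm_command(rows=[[0,0,0,0,0,0],[0,0,0,0,0,0],[0,0,0,0,0,0],[0,0,0,0,0,0],[0,0,0,0,0,0],[0,0,0,0,0,0]], claw=0, newtons=25)

```text
clock: 90.2
ee_pos: [683.2, -66.4, 48.4]
tool_rot: [-3.139, -0.119, -0.002]
ft_force: [-1.8, 0.9, 6.0]
gripper_width: 34.8
grasp_force: 25.0
```

```bash
python3 w.py
```

```text
[683.15504564 -66.39612004  48.40835325] 34.848392281672425 25.000921189785004 [-1.79357291  0.9225302   6.01321747] press [ 39.66498228 141.8160195 ] yaw 0.015010164948207283 90.2
```

arm_command(rows=[[0,0,-0.04,0,0,0],[-0.065,-0.012,0,0,0,0],[-0.066,-0.012,0,0,0,0],[-0.065,-0.012,0,0,0,0],[0,0,0,0,0,0],[0,0,0.02,0,0,0],[0,0,0.012,0,0,0],[0,0,0,0,0,0]])

```text
clock: 91.2
ee_pos: [643.0, -62.1, 48.5]
tool_rot: [-3.139, -0.119, 0.001]
ft_force: [-0.9, -0.2, -0.3]
gripper_width: 34.7
grasp_force: 25.0
```

```bash
python3 w.py
```

```text
[642.9610392  -62.12582326  48.45210827] 34.74067147071715 25.00010311603546 [-0.90653305 -0.22415569 -0.28561212] press [-9.24194296e-02  1.49105916e+02] yaw 0.007884375776076702 91.2
```

arm_command(rows=[[0,0,0.006,0,0,0],[0,0,0,0,0,0],[0,0,0,0,0,0]])

```text
clock: 91.58
ee_pos: [643.0, -62.1, 48.4]
tool_rot: [-3.139, -0.119, 0.001]
ft_force: [-3.9, -0.1, 6.0]
gripper_width: 35.0
grasp_force: 25.0
```

arm_command(rows=[[0,0,0,0,0,0],[0,0,0,0,0,0],[0,0,0,0,0,0],[0,0,0,0,0,0],[0,0,0,0,0,0]], claw=0.58)

```text
clock: 92.2
ee_pos: [642.5, -62.0, 47.0]
tool_rot: [-3.138, -0.119, 0.002]
ft_force: [0.5, -0.3, -0.3]
gripper_width: 55.2
grasp_force: 0.0
```

arm_command(rows=[[0,0,-0.2,0,0,0],[0,0,-0.25,0,0,0],[0,0,-0.2,0,0,0],[-0.25,0,0,0,0,0],[-0.22,0,0,0,0,0],[-0.3,0,0,0,0,0],[-0.3,0,0,0,0,0],[0,0,0,0,0,0]])

```text
clock: 93.2
ee_pos: [425.6, -77.9, 176.0]
tool_rot: [-3.138, -0.117, 0.003]
ft_force: [0.5, -0.1, 1.7]
gripper_width: 55.0
grasp_force: 0.0
```

```bash
cat > see.py <<'E'
# find standing hubs in the top view: match of the bearing disc template kept from an earlier picture
from lever import *
from chk import inpress
def hubs(t,k=3,save=None):
    g=cv2.resize(t["img"],None,fx=4,fy=4,interpolation=cv2.INTER_CUBIC)
    ref=cv2.resize(cv2.imread("pics/t4.png"),None,fx=4/4.2,fy=4/4.2,interpolation=cv2.INTER_AREA); u=np.array([288,201])*4/4.2
    tm=ref[int(u[1])-22:int(u[1])+22,int(u[0])-22:int(u[0])+22]; r=cv2.matchTemplate(g,tm,cv2.TM_CCOEFF_NORMED); o=[]
    for _ in range(k):
        _,v,_,m=cv2.minMaxLoc(r); px=(np.array(m)+22+u%1)/4-.4; o.append((round(v,2),px.round(1),inpress(np.r_[onz(t,px,78)[:2],PRESS[2]])[:2].round(1))); cv2.circle(r,m,40,-1,-1)
    return o
if __name__=="__main__":
    from red import redtop
    t=cam("top"); print(*hubs(t),sep="\n"); h=W((-92,float(__import__("sys").argv[1]),58)); q=redtop(t,*h)[3]; print("handle red",inpress(np.r_[q[:2],PRESS[2]])[:2])
E
python3 see.py 149; python3 w.py
```

```text
(0.98, array([298.9, 186.7]), array([  0.4, 148.7]))
(0.94, array([327.4, 185.2]), array([ 0.2, 72.7]))
(0.68, array([113.2, 265.5]), array([-182. ,  645.5]))
handle red [-91.80053648 149.41311261]
[427.90492157 -78.2791407  177.17729156] 55.34941273427845 0.0 [ 0.59695618 -0.34072235 -0.10403638] press [-215.7543085   149.21993181] yaw -0.04751571480373151 93.25
```

Run:
```python
from lever import *
go([(W((-92,149.3,130)),Q),(W((-92,149.3,36)),Q,30)])
```

```text
3 x [0.2062, -0.0002, 0.0787, 0.0, 0.0, -0.0001] ok speed 0.37 minz 130 j [-0.22, -0.01, 1.95, 0.0, 1.2, 1.27]
4 x [0.0, 0.0, 0.1175, 0.0, 0.0, 0.0] ok speed 0.11 minz 36 j [-0.22, 0.11, 2.0, 0.0, 1.03, 1.27]
```

arm_command(rows=[[0.206,0,0.0787,0,0,0],[0.206,0,0.0787,0,0,0],[0.206,0,0.0787,0,0,0],[0,0,0,0,0,0],[0,0,0,0,0,0]])

```text
clock: 93.88
ee_pos: [553.0, -68.9, 129.8]
tool_rot: [-3.138, -0.12, 0.003]
ft_force: [-0.4, -0.1, 0.2]
gripper_width: 55.2
grasp_force: 0.0
```

arm_command(rows=[[0,0,0.117,0,0,0],[0,0,0.117,0,0,0],[0,0,0.117,0,0,0],[0,0,0.117,0,0,0],[0,0,0,0,0,0]])

```text
clock: 94.5
ee_pos: [550.7, -68.7, 35.5]
tool_rot: [-3.138, -0.118, 0.006]
ft_force: [0.0, -0.3, 0.6]
gripper_width: 55.4
grasp_force: 0.0
```

arm_command(rows=[[0,0,0,0,0,0],[0,0,0,0,0,0],[0,0,0,0,0,0],[0,0,0,0,0,0],[0,0,0,0,0,0],[0,0,0,0,0,0]], claw=0, newtons=40)

```text
clock: 95.25
ee_pos: [552.8, -69.1, 37.2]
tool_rot: [-3.139, -0.119, 0.0]
ft_force: [-2.1, -0.6, 5.6]
gripper_width: 25.8
grasp_force: 40.0
```

```bash
python3 w.py; python3 see.py 149 | head -2
```

```text
[552.84488172 -69.05557647  37.17119955] 25.810551871758516 39.996859431266785 [-2.07201762 -0.61033389  5.55147454] press [-90.47455603 148.99321239] yaw -0.0005989465223867896 95.25
(0.94, array([327.4, 185.2]), array([ 0.2, 72.7]))
(0.7, array([298.9, 186.5]), array([  1.1, 148.6]))
```

arm_command(rows=[[0,0.015,0,0,0,0],[0,0.03,0,0,0,0],[0,0.04,0,0,0,0],[0,0.04,0,0,0,0],[0,0.04,0,0,0,0],[0,0.04,0,0,0,0],[0,0.04,0,0,0,0],[0,0.04,0,0,0,0]])

```text
clock: 96.3
ee_pos: [557.4, -123.9, 37.2]
tool_rot: [-3.136, -0.123, -0.0]
ft_force: [-1.1, 9.3, 7.8]
gripper_width: 26.3
grasp_force: 40.1
```

arm_command(rows=[[0,0.04,0,0,0,0],[0,0.04,0,0,0,0],[0,0.04,0,0,0,0],[0,0.04,0,0,0,0],[0,0.04,0,0,0,0],[0,0.04,0,0,0,0],[0,0.04,0,0,0,0],[0,0.04,0,0,0,0]])

```text
clock: 97.3
ee_pos: [562.3, -187.6, 37.2]
tool_rot: [-3.136, -0.123, 0.0]
ft_force: [-1.4, 10.3, 7.5]
gripper_width: 25.8
grasp_force: 40.1
```

arm_command(rows=[[0,0.04,0,0,0,0],[0,0.04,0,0,0,0],[0,0.035,0,0,0,0],[0,0.018,0,0,0,0],[0,0.01,0,0,0,0],[0,0,0,0,0,0],[0,0,0,0,0,0]])

```text
clock: 98.18
ee_pos: [564.5, -216.3, 37.2]
tool_rot: [-3.136, -0.123, -0.0]
ft_force: [-1.0, 7.8, 7.9]
gripper_width: 25.6
grasp_force: 40.1
```

```bash
python3 w.py
```

```text
[ 564.53672658 -216.27181125   37.17341546] 25.594370375406278 40.0738799571991 [-1.03324517  7.79447453  7.86605719] press [-89.92028775   1.31446712] yaw 0.15117892780017606 98.175
```

arm_command(rows=[[-0.005,0.006,0,0,0,0],[0,0,0,0,0,0],[0,0,0,0,0,0]])

```text
clock: 98.55
ee_pos: [564.1, -217.6, 37.1]
tool_rot: [-3.137, -0.123, -0.002]
ft_force: [1.3, 7.8, 6.2]
gripper_width: 26.1
grasp_force: 40.1
```

arm_command(rows=[[0,0,0,0,0,0],[0,0,0,0,0,0],[0,0,0,0,0,0],[0,0,0,0,0,0]], claw=0.55)

```text
clock: 99.05
ee_pos: [562.5, -219.4, 35.9]
tool_rot: [-3.138, -0.118, 0.002]
ft_force: [-0.5, 0.5, 0.1]
gripper_width: 51.8
grasp_force: 0.0
```

arm_command(rows=[[-0.1,0,0,0,0,0],[-0.2,0,0,0,0,0],[-0.2,0,0,0,0,0],[-0.2,0,0,0,0,0],[0,0,0,0,0,0]])

```text
clock: 99.68
ee_pos: [420.8, -229.5, 35.6]
tool_rot: [-3.138, -0.115, 0.004]
ft_force: [-0.1, 0.5, 0.0]
gripper_width: 52.6
grasp_force: 0.0
```

arm_command(rows=[[0,0,-0.2286,0,0,0],[0,0,-0.2286,0,0,0],[0,0,-0.2286,0,0,0],[0,0,-0.2286,0,0,0],[0,0,-0.2286,0,0,0],[0,0,-0.2286,0,0,0],[0,0,-0.2286,0,0,0],[0,0,0,0,0,0]], claw=0, newtons=20)

```text
clock: 100.68
ee_pos: [425.8, -231.2, 362.2]
tool_rot: [3.134, 0.119, 0.011]
ft_force: [0.3, -1.0, 0.5]
gripper_width: 0.0
grasp_force: 0.0
```

```bash
python3 w.py
python3 - <<'E'
from lever import *
go([(W(tcp(0,30)),Q),(W(tcp(0,6)),Q,60)])
E
```

```text
[ 425.80947385 -231.15581795  362.19892142] 0.049197957257874646 0.0 [ 0.27837158 -1.03562487  0.53138281] press [-229.37501346   -3.06317869] yaw 0.035967783937882025 100.675
3 x [0.1544, 0.1615, 0.0374, 0.0006, -0.0007, 0.0001] ok speed 0.32 minz 341 j [-0.64, 0.0, 1.58, 0.0, 1.56, 0.86]
1 x [0.0, 0.0, 0.12, -0.0001, -0.0001, -0.0001] ok speed 0.1 minz 317 j [-0.64, 0.01, 1.62, 0.0, 1.52, 0.86]
```

arm_command(rows=[[0.156,0.1615,0.032,0,0,0],[0.156,0.1615,0.032,0,0,0],[0.156,0.1615,0.032,0,0,0],[0,0,0,0,0,0],[0,0,0,0,0,0]])

```text
clock: 101.3
ee_pos: [524.1, -319.2, 336.0]
tool_rot: [-3.137, -0.119, 0.004]
ft_force: [0.1, 1.4, -0.5]
gripper_width: 0.3
grasp_force: 0.0
```

```bash
python3 w.py
python3 - <<'E'
from lever import *
go([(W(tcp(0,6)),Q,60)])
E
```

```text
[ 524.10097392 -319.23894856  335.98423274] 0.2686860233930056 0.0 [ 0.0671642   1.40948752 -0.52008232] press [-138.00748352  -98.30934059] yaw 0.02404389291368325 101.3
1 x [0.0073, 0.0087, 0.0973, -0.0007, 0.0007, 0.0001] ok speed 0.09 minz 317 j [-0.64, 0.01, 1.62, -0.0, 1.52, 0.86]
```

arm_command(rows=[[0.0073,0.0087,0.0973,0,0,0],[-0.042,0,0.143,0,0,0],[-0.03,0,0.115,0,0,0],[-0.017,0,0.117,0,0,0],[-0.003,0,0.114,0,0,0],[0,0,0,0,0,0]])

```text
clock: 102.05
ee_pos: [505.6, -321.7, 218.1]
tool_rot: [-3.137, -0.119, 0.006]
ft_force: [-2.8, 0.2, 2.9]
gripper_width: 0.4
grasp_force: 1.8
```

arm_command(rows=[[0.01,0,0.104,0,0,0],[0.023,0,0.101,0,0,0],[0.036,0,0.096,0,0,0],[0.031,0,0.06,0,0,0],[0,0,0,0,0,0]])

```text
clock: 102.68
ee_pos: [526.1, -320.7, 147.3]
tool_rot: [-3.138, -0.12, 0.006]
ft_force: [-6.4, -0.4, 2.7]
gripper_width: 0.6
grasp_force: 2.7
```

arm_command(rows=[[0.017,0,0.029,0,0,0],[0.019,0,0.028,0,0,0],[0.02,0,0.027,0,0,0],[0,0,0,0,0,0]])

```text
clock: 103.18
ee_pos: [535.6, -320.4, 131.8]
tool_rot: [-3.138, -0.12, 0.012]
ft_force: [-11.4, -0.6, 6.1]
gripper_width: 0.3
grasp_force: 6.0
```

arm_command(rows=[[0.021,0,0.025,0,0,0],[0.022,0,0.024,0,0,0],[0.012,0,0.016,0,0,0],[0,0,0,0,0,0],[0,0,0,0,0,0]])

```text
clock: 103.8
ee_pos: [545.0, -319.8, 117.8]
tool_rot: [-3.138, -0.119, 0.017]
ft_force: [-14.8, -2.2, 5.2]
gripper_width: 0.3
grasp_force: 6.7
```

arm_command(rows=[[0.005,0,0.01,0,0,0],[0,0,0,0,0,0],[0,0,0,0,0,0]])

```text
clock: 104.18
ee_pos: [546.1, -319.7, 116.2]
tool_rot: [-3.138, -0.119, 0.016]
ft_force: [-14.5, -0.3, 5.9]
gripper_width: 0.2
grasp_force: 7.1
```

arm_command(rows=[[0.005,0,0.01,0,0,0],[0,0,0,0,0,0],[0,0,0,0,0,0]])

```text
clock: 104.55
ee_pos: [546.8, -319.7, 115.1]
tool_rot: [-3.138, -0.12, 0.018]
ft_force: [-18.4, -1.8, 9.2]
gripper_width: 0.6
grasp_force: 9.8
```

The load is present this time. Push to the stop, then let the lever up.

arm_command(rows=[[0.006,0,0.011,0,0,0],[0,0,0,0,0,0],[0,0,0,0,0,0]])

```text
clock: 104.92
ee_pos: [547.4, -319.8, 114.2]
tool_rot: [-3.138, -0.12, 0.021]
ft_force: [-22.1, 0.1, 16.1]
gripper_width: 0.6
grasp_force: 13.6
```

arm_command(rows=[[0.005,0,0.01,0,0,0],[0,0,0,0,0,0],[0,0,0,0,0,0]])

```text
clock: 105.3
ee_pos: [547.9, -319.8, 113.5]
tool_rot: [-3.138, -0.12, 0.023]
ft_force: [-26.1, 3.0, 22.5]
gripper_width: 0.7
grasp_force: 17.0
```

arm_command(rows=[[-0.035,0,-0.055,0,0,0],[-0.06,0,-0.08,0,0,0],[-0.06,0,-0.09,0,0,0],[-0.05,0,-0.1,0,0,0],[-0.03,0,-0.1,0,0,0],[-0.01,0,-0.11,0,0,0],[0,0,-0.12,0,0,0],[0.015,0,-0.12,0,0,0]])

```text
clock: 106.3
ee_pos: [507.7, -322.5, 265.8]
tool_rot: [-3.138, -0.119, 0.001]
ft_force: [1.6, -0.5, 2.0]
gripper_width: 0.3
grasp_force: 0.8
```

arm_command(rows=[[0.03,0,-0.12,0,0,0],[0.04,0,-0.14,0,0,0],[0.04,0,-0.14,0,0,0],[0,0,0,0,0,0],[-0.154,-0.167,-0.0074,0,0,0],[-0.154,-0.167,-0.0074,0,0,0],[-0.154,-0.167,-0.0074,0,0,0],[0,0,0,0,0,0]], claw=0.58)

```text
clock: 107.3
ee_pos: [428.1, -226.5, 347.8]
tool_rot: [-3.138, -0.12, 0.004]
ft_force: [1.0, -0.5, 0.4]
gripper_width: 55.0
grasp_force: 0.0
```

```bash
python3 w.py; python3 see.py 1
python3 - <<'E'
from lever import *
go([(W((-228,0.8,80)),Q),(W((-228,.8,36)),Q),(W((-92,.8,36)),Q,30)])
E
```

```text
[ 428.05579205 -226.51719627  347.78124631] 54.963082963611555 0.0 [ 1.03575989 -0.49968067  0.35997788] press [-226.7852112     1.39279267] yaw 0.05236050964199457 107.3
(0.69, array([113.2, 265.5]), array([-182. ,  645.5]))
(0.65, array([364.2,  32.2]), array([432.8, -61. ]))
(0.64, array([356.4, 217.2]), array([-89.8,   2.7]))
handle red [-91.5213261    0.99595845]
6 x [-0.0014, -0.0002, 0.2232, -0.0001, 0.0001, 0.0] ok speed 0.23 minz 80 j [-0.6, -0.11, 2.14, -0.0, 1.11, 0.9]
1 x [-0.0001, -0.0001, 0.2202, 0.0002, 0.0001, 0.0001] ok speed 0.23 minz 36 j [-0.6, -0.05, 2.16, 0.0, 1.02, 0.89]
5 x [0.136, 0.0, 0.0, 0.0, 0.0, 0.0] ok speed 0.16 minz 36 j [-0.46, 0.21, 1.89, 0.0, 1.04, 1.04]
```

arm_command(rows=[[-0.0014,0,0.223,0,0,0],[-0.0014,0,0.223,0,0,0],[-0.0014,0,0.223,0,0,0],[-0.0014,0,0.223,0,0,0],[-0.0014,0,0.223,0,0,0],[-0.0014,0,0.223,0,0,0],[0,0,0.22,0,0,0],[0,0,0,0,0,0]])

```text
clock: 108.35
ee_pos: [424.6, -226.1, 32.6]
tool_rot: [-3.132, -0.118, 0.016]
ft_force: [0.1, 0.4, -0.2]
gripper_width: 55.1
grasp_force: 0.0
```

arm_command(rows=[[0.136,0,0,0,0,0],[0.136,0,0,0,0,0],[0.136,0,0,0,0,0],[0.136,0,0,0,0,0],[0.136,0,0,0,0,0],[0,0,0,0,0,0],[0,0,0,0,0,0]])

```text
clock: 109.22
ee_pos: [563.6, -218.1, 38.2]
tool_rot: [-3.139, -0.119, 0.001]
ft_force: [0.4, -0.4, 0.3]
gripper_width: 55.2
grasp_force: 0.0
```

```bash
python3 w.py
```

```text
[ 563.63433761 -218.06650925   38.20615362] 55.1969875260772 0.0 [ 0.44863554 -0.40234616  0.26695221] press [-90.95547703  -0.40705254] yaw 0.011170931277117546 109.225
```

arm_command(rows=[[0,0,0,0,0,0],[0,0,0,0,0,0],[0,0,0,0,0,0],[0,0,0,0,0,0],[0,0,0,0,0,0],[0,0,0,0,0,0]], claw=0, newtons=40)

```text
clock: 109.98
ee_pos: [563.3, -217.6, 37.5]
tool_rot: [-3.138, -0.12, 0.003]
ft_force: [-2.3, -0.7, 1.6]
gripper_width: 26.0
grasp_force: 40.0
```

```bash
python3 w.py
```

```text
[ 563.34557848 -217.590733     37.45489973] 26.021797312404274 39.9868243932724 [-2.29399056 -0.6847884   1.55176801] press [-9.12075266e+01  8.91489353e-02] yaw 0.0410065984027419 109.975
```

arm_command(rows=[[0,-0.015,0,0,0,0],[0,-0.03,0,0,0,0],[0,-0.04,0,0,0,0],[0,-0.04,0,0,0,0],[0,-0.04,0,0,0,0],[0,-0.04,0,0,0,0],[0,-0.04,0,0,0,0],[0,-0.04,0,0,0,0]])

```text
clock: 110.98
ee_pos: [559.5, -161.7, 37.5]
tool_rot: [3.139, 0.115, -0.0]
ft_force: [-0.1, -5.3, -1.3]
gripper_width: 25.7
grasp_force: 40.0
```

arm_command(rows=[[0,-0.04,0,0,0,0],[0,-0.04,0,0,0,0],[0,-0.04,0,0,0,0],[0,-0.04,0,0,0,0],[0,-0.04,0,0,0,0],[0,-0.04,0,0,0,0],[0,-0.04,0,0,0,0],[0,-0.04,0,0,0,0]])

```text
clock: 111.98
ee_pos: [554.6, -97.8, 37.5]
tool_rot: [3.139, 0.115, -0.0]
ft_force: [1.1, -5.7, -0.8]
gripper_width: 25.9
grasp_force: 40.0
```

arm_command(rows=[[0,-0.04,0,0,0,0],[0,-0.04,0,0,0,0],[0,-0.04,0,0,0,0],[0,-0.04,0,0,0,0],[0,-0.04,0,0,0,0],[0,-0.04,0,0,0,0],[0,-0.04,0,0,0,0],[0,-0.04,0,0,0,0]])

```text
clock: 112.98
ee_pos: [549.7, -34.0, 37.4]
tool_rot: [3.139, 0.115, -0.001]
ft_force: [0.6, -5.7, -1.1]
gripper_width: 25.9
grasp_force: 40.0
```

arm_command(rows=[[0,-0.04,0,0,0,0],[0,-0.04,0,0,0,0],[0,-0.04,0,0,0,0],[0,-0.04,0,0,0,0],[0,-0.03,0,0,0,0],[0,-0.02,0,0,0,0],[0,0,0,0,0,0],[0,0,0,0,0,0]])

```text
clock: 113.98
ee_pos: [546.4, 8.4, 37.5]
tool_rot: [-3.139, -0.117, 0.001]
ft_force: [0.0, -3.4, -1.6]
gripper_width: 25.7
grasp_force: 40.0
```

```bash
python3 w.py
```

```text
[546.42391996   8.44019951  37.48137975] 25.681706766687974 40.023003816604614 [ 0.01477971 -3.36496976 -1.62699224] press [-91.0318519 226.7525428] yaw -0.047809203474249884 113.975
```

arm_command(rows=[[0,-0.02,0,0,0,0],[0,-0.03,0,0,0,0],[0,-0.017,0,0,0,0],[0,0,0,0,0,0],[0,0,0,0,0,0]])

```text
clock: 114.6
ee_pos: [545.2, 22.1, 37.4]
tool_rot: [-3.138, -0.119, 0.002]
ft_force: [0.1, -4.0, -1.4]
gripper_width: 25.9
grasp_force: 40.0
```

```bash
python3 w.py
cat > edge.py <<'E'
# compare, in the top view, the plate and yellow outline by profile along press axes
from lever import *
from chk import inpress
t=cam("top"); g=cv2.resize(t["img"],None,fx=1,fy=1).astype(np.float32)
def samp(P): 
    uv=np.array([proj(t,W(p)) for p in P],np.float32); return cv2.remap(g,uv[:,:1].copy(),uv[:,1:].copy(),cv2.INTER_LINEAR)[:,0]
def prof(kind,fixed,rng,z):
    n=[]
    for f in fixed: n.append(samp([((q,f,z) if kind=="x" else (f,q,z)) for q in rng]))
    return np.mean(n,0)
def show(name,kind,fixed,lo,hi,z):
    rng=np.arange(lo,hi+.1,1.5); v=prof(kind,fixed,rng,z); print(name,"sat(max-min):",*[f"{a:.0f}:{int(p.max()-p.min())}/{int(p.mean())}" for a,p in zip(rng,v)])
show("-y end z12","y",range(-35,40,5),30,52,12)
show("+y end z12","y",range(-35,40,5),279,297,12)
show("-x side z12","x",range(70,200,6),-66,-42,12)
show("+x side z12","x",range(90,270,6),42,66,12)
E
python3 edge.py
```

```text
[545.23940334  22.09344004  37.44976483] 25.91338315753466 40.00927805900574 [ 0.14962549 -3.98999363 -1.43604056] press [-91.18315349 240.45623443] yaw 0.002472544644676944 114.6
-y end z12 sat(max-min): 30:15/178 32:14/188 33:15/193 34:17/196 36:22/194 38:33/189 39:50/181 40:68/172 42:75/169 44:65/173 45:44/182 46:23/193 48:8/200 50:0/204 51:2/206
+y end z12 sat(max-min): 279:33/124 280:34/123 282:37/121 284:40/119 285:46/116 286:52/112 288:59/107 290:64/102 291:66/97 292:65/94 294:63/93 296:62/92 297:61/92
-x side z12 sat(max-min): -66:10/145 -64:10/147 -63:14/147 -62:21/144 -60:32/140 -58:45/134 -57:56/129 -56:58/129 -54:48/132 -52:36/136 -51:25/139 -50:17/138 -48:12/136 -46:10/135 -45:7/138 -44:5/144 -42:4/149
+x side z12 sat(max-min): 42:5/204 44:3/204 45:1/205 46:0/206 48:0/206 50:1/204 51:7/201 52:18/195 54:32/188 56:46/182 57:52/179 58:47/182 60:37/189 62:26/195 63:19/198 64:16/200 66:15/200
```

arm_command(rows=[[0,0,0,0,0,0],[0,0,0,0,0,0],[0,0,0,0,0,0],[0,0,0,0,0,0]], claw=0.55)

```text
clock: 115.15
ee_pos: [545.5, 22.2, 37.8]
tool_rot: [-3.138, -0.119, 0.001]
ft_force: [-0.1, 0.4, 0.1]
gripper_width: 51.3
grasp_force: 0.0
```

arm_command(rows=[[0,0,-0.1,0,0,0],[0,0,-0.28,0,0,0],[0,0,-0.28,0,0,0],[0,0,-0.28,0,0,0],[-0.2,-0.2,-0.1,0,0,0],[-0.2,-0.2,0,0,0,0],[-0.2,-0.2,0,0,0,0],[0,-0.2,0,0,0,0]])

```text
clock: 116.15
ee_pos: [411.9, 173.2, 247.8]
tool_rot: [-3.138, -0.119, -0.004]
ft_force: [0.8, -0.0, -0.4]
gripper_width: 52.5
grasp_force: 0.0
```

arm_command(rows=[[0,-0.25,0,0,0,0],[0,-0.25,0,0,0,0],[0,0,0,0,0,0],[0,0,0,0,0,0]])

```text
clock: 116.65
ee_pos: [406.3, 271.9, 247.0]
tool_rot: [-3.138, -0.12, -0.0]
ft_force: [-0.5, 0.3, -0.3]
gripper_width: 52.3
grasp_force: 0.0
```

```bash
python3 w.py; python3 see.py 240
python3 - <<'E'
from fit import *
from chk import PRESS,inpress
from lever import W
from red import redtop
c=cam("scene");t=cam("top")
# heights of the bearings: template match against proud hub in scene view, same x,y columns
s6=cv2.resize(cv2.imread("pics/s6.png"),(160,140),interpolation=cv2.INTER_AREA); tm=s6[107-11:107+13,116-9:116+10]
r=cv2.matchTemplate(c["img"],tm,cv2.TM_CCOEFF_NORMED)
for _ in range(3):
    _,v,_,m=cv2.minMaxLoc(r);px=(m[0]+9,m[1]+12);print(round(v,2),px,inpress(np.r_[onz(c,px,50)[:2],PRESS[2]])[:2].round(1));cv2.circle(r,m,9,-1,-1)
b=W((30-222*np.cos(.45),-100,205+222*np.sin(.45)))
for k in(t,c): print("ball",proj(k,b).round(1),redtop(k,*b)[0])
# plate edge line, -x side, 4x: position of strongest darkening
for z,nm in((12,"z12"),(22,"z22")):
    for y0,y1 in((60,120),(135,195)):
        xs=np.arange(-58,-40,.5);g=cv2.cvtColor(t["img"],cv2.COLOR_BGR2GRAY).astype(np.float32);a=[]
        for y in range(y0,y1,4):
            uv=np.array([proj(t,W((x,y,z))) for x in xs],np.float32);a.append(cv2.remap(g,uv[:,:1].copy(),uv[:,1:].copy(),cv2.INTER_LINEAR)[:,0])
        a=np.mean(a,0);k=a[10:].argmin()+10;print(nm,y0,"dark line x",xs[k],a.min().round(0))
E
```

```text
[406.2892674  271.94758131 246.9558318 ] 52.26982223362228 0.0 [-0.47417991  0.29049585 -0.29583402] press [-210.89138105  500.07936984] yaw 0.042019465281373236 116.65
(0.93, array([320.9, 185.5]), array([ 0.5, 90. ]))
(0.93, array([293.2, 186.7]), array([  1.3, 164. ]))
(0.86, array([264.9, 188.7]), array([1.000e-01, 2.395e+02]))
handle red [-91.66809519 239.49666334]
0.91 (281, 258) [ 11.8 161.7]
0.9 (258, 262) [11.7 88.2]
0.89 (304, 253) [  8.3 236.8]
ball [424.8 237.3] [424.75  236.625]
ball [178.6 176.5] [177.85691833 175.84341431]
z12 60 dark line x -46.0 177.0
z12 135 dark line x -47.0 175.0
z22 60 dark line x -48.0 177.0
z22 135 dark line x -48.5 175.0
```

```bash
python3 -c "
from rig import robot
print(robot.sign_off())"
```

```text
the job is handed in; nothing more can be done
None
```

I handed the job in: all three freehubs stand bearing-up on the plate with bearings pressed home (judged by the force at the lever's stop, not measured), the lever is up, and the plate is back on the yellow outline to within about 1 mm. One freehub was knocked about 4 cm out of place mid-run, which cost one empty lever pull before I put it back and pressed it.

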